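# Contact-test the repaired boards on the lever fixture

## Robot

A 6-joint arm with a two-finger parallel gripper is mounted at the origin on the work surface. World frame = base frame: x ahead of the robot, y to its left, z up, the work surface at z = 0. Lengths are in m, angles in rad, forces in N, time in s.
With the tool pointing down it reaches from about 0.4 to 0.825 m from the base axis. Payload 7 kg.
Tool frame: the origin (TCP) lies between the finger pads; the fingertips stand 22 mm ahead of it and the grasp point (between the pads) lies 3 mm ahead of it; z points along the fingers, y is the direction in which the jaws open and shut (so a half turn about z gives the same grasp; the last joint's range is limited). The gripper opens to 88 mm and grips with 3 to 60 N. Pads are 19 mm wide; open, the fingers measure 130 mm over their backs; the gripper's body (78 mm by 193 mm) begins 47 mm behind the grasp point.
Start: joints at [0.288, 0.359, 0.012, 0, -1.224, -0.288], TCP at [0.675, -0, 0.249] pointing down, gripper open.
Joint ranges: [-3.07, 3.07], [-1.43, 2.12], [-1.02, 1.25], [-3.03, 1.67], [-3.05, -0], [-3.03, 3.03]. Speed limits (rad/s): [2.39, 2.39, 3.01, 3.14, 3.14, 3.14].

## Interface

Orientations are given as [roll, pitch, yaw] about the fixed x, y, z axes, in that order (R = Rz(yaw) Ry(pitch) Rx(roll)).
In Python, from station import * gives the robot as it stands. The module is installed in compiled form; this text tells all that it offers.
- The arm moves only by the tool move_arm, never from a script. Its argument "rows" is a list of rows, each an object with "delta_rot": the turn, a rotation vector about the world's x, y, z in degrees, a list of three; "delta_pos": the shift along the world's x, y, z in cm, a list of three; "hand": the finger opening in cm, from 0 to 8.76. A call has exactly 10 rows; each row shifts and turns the commanded pose from where the row before left it; what a row does not reach is not made up. A row lasts 1/10 s, in which the tool goes at most 50 mm and 8.59 degrees, less where a joint would pass 70% of its speed; a pose out of reach is approached as far as the arm can. A call is refused whole if a number of a shift passes 5 or a number of a turn 8.59, either way. A call with a gripper value outside its range is refused whole. The fingers move at their own pace and stop on an object; "force" is the grip in N (left out, the last holds). Time passes only in rows, so rows that do not move let the fingers close, or fill a call up. It gives the time, the measured TCP pose, the force and the opening at its end, in the units of the state.
- get_state(): the state, without advancing time (a new reading comes with each control period).
- grab_frame(name): name is "scene" or "side" or "wrist"; returns the picture (400x640x3 uint8, blue, green, red); there is no depth.
- camera_info(name): a dict with "camera_matrix" (3x3 intrinsics, pixels), "dist" ([k1, k2, p1, p2, k3] as OpenCV has them; the pictures are not rectified), "world_from_camera" (4x4, takes a point from camera to world coordinates); the wrist camera has in their place "T_tool_cam" (4x4, takes a point from camera to tool coordinates, whose origin is the TCP and whose axes are the flange's). Camera axes: x right, y down, z forward; pixel columns grow to the right and rows downward; lengths in m; the calibration is good to about 2 mm. A picture is of the moment at which its call begins: read the wrist's pose just before it. camera_info takes no time and is no camera call.
- job_done(): hands the job in, once; it reports no verdict.
The state is a dict: "t": time; "q": joint angles; "qd": joint speeds; "joint_efforts": joint torques, N m; "eef_pos": TCP position; "ee_rot": TCP orientation; "force": force on the tool from outside, world axes, zero at the start; "moment": the same for the moment, N m; "width": finger opening in m.
Only numpy, scipy, OpenCV 4.12 (cv2) and the standard library are available. Lean on these libraries where they do the work, as an engineer would, in place of code of your own. Each camera call takes 0.05 s, during which the arm holds its last target.

## Task

Contact-test every repaired board (white frame, finned heat sink in the middle) on the lever fixture, the largest board first and the smallest last: lay it flat and centred on the bed with its long white connector's edge square and flush against the contact bar, swing the sprung lever to its stop, hold it there for a second and let go; then turn the board a quarter so that the edge with the two black terminal blocks is flush against the bar and work the lever again. Put the boards in the grey tray, each flat on the tray's floor; leave the lever sprung back to rest and the bottle, flux pot, spool and screwdriver where they are.

Things in the scene. Friction and masses are not known exactly. Their poses are not given: they have to be found in the camera images.
- board_large: green circuit board in a white frame, 116 (x) by 100 (y) mm, about 220 g; origin: centre of underside, z up. Frame 8 mm thick, small parts up to 21 mm high. On its centre a finned aluminium heat sink, 34 x 34 mm, square to x and y, top 50 mm above the underside: grip it here. +x edge: one long white connector; +y edge: two black terminal blocks. Starts flat on the bench; may be absent
- board_large_edge1 (a point): middle of the lower +x edge of board_large (long white connector), 58 mm from its origin
- board_large_edge2 (a point): middle of the lower +y edge of board_large (two black terminal blocks), 50 mm from its origin
- board_medium: green circuit board in a white frame, 104 (x) by 84 (y) mm, about 180 g; origin: centre of underside, z up. Frame 8 mm thick, small parts up to 21 mm high. On its centre a finned aluminium heat sink, 34 x 34 mm, square to x and y, top 50 mm above the underside: grip it here. +x edge: one long white connector; +y edge: two black terminal blocks. Starts flat on the bench; may be absent
- board_medium_edge1 (a point): middle of the lower +x edge of board_medium (long white connector), 52 mm from its origin
- board_medium_edge2 (a point): middle of the lower +y edge of board_medium (two black terminal blocks), 42 mm from its origin
- board_small: green circuit board in a white frame, 88 (x) by 68 (y) mm, about 140 g; origin: centre of underside, z up. Frame 8 mm thick, small parts up to 21 mm high. On its centre a finned aluminium heat sink, 34 x 34 mm, square to x and y, top 50 mm above the underside: grip it here. +x edge: one long white connector; +y edge: two black terminal blocks. Starts flat on the bench; may be absent
- board_small_edge1 (a point): middle of the lower +x edge of board_small (long white connector), 44 mm from its origin
- board_small_edge2 (a point): middle of the lower +y edge of board_small (two black terminal blocks), 34 mm from its origin
- fixture: grey test fixture, fixed; origin on the bench, z up. Bed 20 mm high, x -65 to 55 mm, y -70 to 70; steel contact bar at its +x end, face at x 55, 34 mm high, y -65 to 65; behind it a housing x 72 to 152, y -60 to 60, 53 mm high. As the lever swings, a brass comb slides up to 25 mm out over the bar, 44 to 48 mm above the bench, clear of the boards
- bar_mid (a point): middle of the foot of the contact bar's face, at the level of the bed's top (fixture x +55, y 0, z 20 mm); axes as the fixture's; boards come against it from the -x side
- lever_pivot (a point): on the vertical axis of the lever, on top of the housing (fixture x 110, y 30, z 55 mm)
- lever_post (a point): top of the black upright post at the lever's free end: 14 mm diameter, standing from 63 to 104 mm above the bench, 80 mm from the pivot; its axes turn with the lever (parallel to the fixture's at rest). The steel arm itself lies 55 to 63 mm above the bench
- lever (a joint): angle of the sprung lever: 0 at rest, when its arm points along the fixture's +y; it grows to 0.90 at its stop as the post swings anticlockwise from above, towards the fixture's -x. The spring takes about 2 N at the post to start, 7.5 N at the stop, and brings it back when released
- tray: shallow grey plastic tray for tested boards, fixed; origin at the centre of its underside; outside 268 (x) by 278 (y) mm, walls 4 mm thick and 14 mm high, floor about 4 mm thick
- bottle: bystander: white plastic bottle, 60 mm diameter, 160 mm high; origin under its base
- flux_pot: bystander: small jar of flux, 48 mm diameter, 35 mm high; origin under its base
- spool: bystander: metal spool, 52 mm diameter, 52 mm high; origin under its base
- screwdriver: bystander: screwdriver with a blue handle lying on the bench
Not all that is in view belongs to the job. Leave any pink or purple look-alike of the board_large alone.

How it is judged:
By the outcome, as a careful person would: the job done as asked, in the order asked, and still so for the second after the job is handed in, with the robot touching nothing.
Of board_large, board_medium, board_small only 2 to 3 are there at a start; the rules pass over those that are not, and their reading is None.
At some moment in a run one of board_large, board_medium, board_small may be knocked a few centimetres aside while the robot is not near it.
Once in a run the grip may slacken for a moment while it holds something.
It also fails if it takes over 210 s, if anything falls off the work surface, if the arm or the gripper's body presses on something with over 40 N, if the wrist force passes 120 N, or if a joint passes its speed limit or range.

## Working session

There is one attempt and no reset: what is moved stays moved. The work goes in short steps, Python scripts to look and compute and a tool call to move; the robot and the scene stay as the last step left them, time stands still between calls to the robot, and variables do not carry over. Pictures are saved under pics/ and viewed, and the job is handed in when it is done.

Besides the shell and the picture viewer there is one more tool, called as name([rows], argument=value, ...), one row to a line, values as JSON. move_arm: Moves the arm, as the interface text tells. Its arguments: {"type":"object","properties":{"rows":{"type":"array"},"force":{"type":"number"}},"required":["rows"]}

```bash
ls; mkdir -p pics
python3 - <<'E'
from station import *
import cv2
print(get_state())
for n in("scene","side","wrist"):
    cv2.imwrite(f"pics/{n}0.png",grab_frame(n)); print(n,camera_info(n))
E
```

```text
pics
{'t': 0.0, 'q': array([ 2.88089174e-01,  3.59381355e-01,  1.10524282e-02, -3.27730443e-04,
       -1.22409927e+00, -2.88106750e-01]), 'qd': array([-1.30253851e-03, -3.51650074e-05, -1.24483166e-03, -3.99613665e-04,
       -1.17489213e-03, -1.22726091e-03]), 'joint_efforts': array([-8.00930356e-04, -5.82726967e+01,  2.93058443e+01,  6.99745238e+00,
        6.93249181e-03, -2.06530804e-04]), 'eef_pos': array([ 6.74545823e-01, -3.94642059e-05,  2.47627476e-01]), 'ee_rot': array([ 3.13994050e+00, -1.68327839e-04, -1.57092538e+00]), 'force': array([0.64571183, 0.73825787, 0.1767238 ]), 'moment': array([ 0.0060624 , -0.00134407, -0.0250436 ]), 'width': 0.0876362346768133}
scene {'camera_matrix': array([[387.67568183,   0.        , 320.02429947],
       [  0.        , 387.67568183, 194.64885322],
       [  0.        ,   0.        ,   1.        ]]), 'dist': array([-0.055637,  0.      ,  0.      ,  0.      ,  0.      ]), 'world_from_camera': array([[-0.34952028,  0.74276114, -0.57108797,  1.16044748],
       [ 0.93689615,  0.27198798, -0.21965461,  0.10522815],
       [-0.00782185, -0.61
[... 541 characters left out ...]
08148,  1.01788104],
       [ 0.        ,  0.        ,  0.        ,  1.        ]])}
wrist {'camera_matrix': array([[350.08208542,   0.        , 316.57337416],
       [  0.        , 350.08208542, 201.9373143 ],
       [  0.        ,   0.        ,   1.        ]]), 'dist': array([-0.01564337,  0.        ,  0.        ,  0.        ,  0.        ]), 'T_tool_cam': array([[-7.08014535e-04, -9.63182142e-01, -2.68848769e-01,
         7.20742856e-02],
       [ 9.99999458e-01, -4.76712408e-04, -9.25625490e-04,
         2.21617676e-03],
       [ 7.63382398e-04, -2.68849279e-01,  9.63181957e-01,
        -1.35841569e-01],
       [ 0.00000000e+00,  0.00000000e+00,  0.00000000e+00,
         1.00000000e+00]])}
```

View pics/scene0.png

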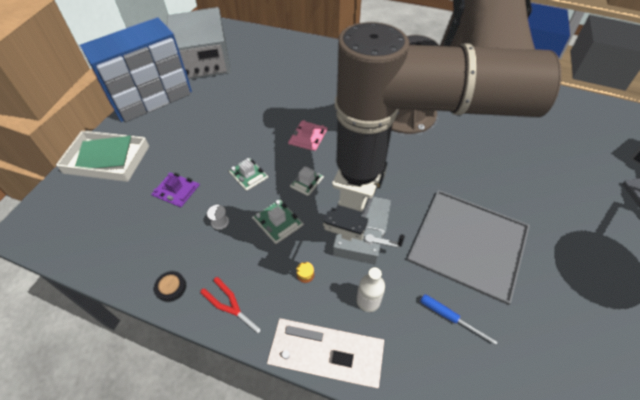

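View pics/side0.png

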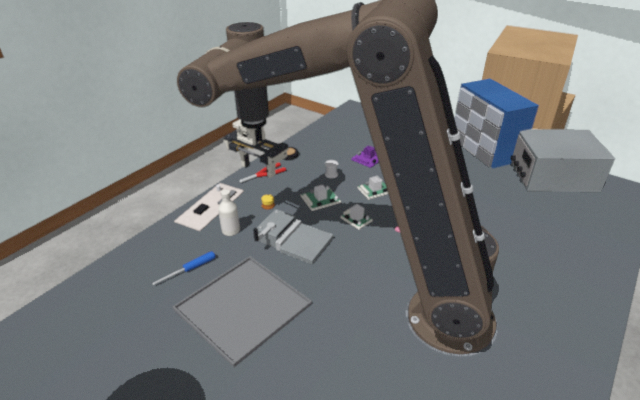

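View pics/wrist0.png

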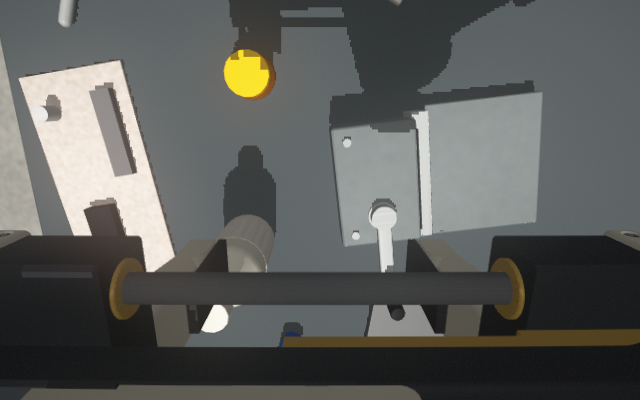

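Three repaired boards are visible in the scene view, near pixels (278,219), (247,172) and (307,180). There are also pink and purple look-alikes, and the fixture is near (365,235). Next I'll get rough positions.

```bash
cat > h.py <<'E'
from station import *
import numpy as np, cv2
from scipy.spatial.transform import Rotation as R
def T_tool(st):
    T=np.eye(4);T[:3,:3]=R.from_euler('xyz',st['ee_rot']).as_matrix();T[:3,3]=st['eef_pos'];return T
def cam(n,st=None):
    c=camera_info(n)
    Tw=c['world_from_camera'] if n!='wrist' else T_tool(st)@c['T_tool_cam']
    return c['camera_matrix'],c['dist'],Tw
def ray(uv,c,z):
    K,d,T=c
    p=cv2.undistortPoints(np.array(uv,float).reshape(-1,1,2),K,d).reshape(-1,2)
    D=np.c_[p,np.ones(len(p))]@T[:3,:3].T
    s=(z-T[2,3])/D[:,2]
    return T[:3,3]+D*s[:,None]
def proj(P,c):
    K,d,T=c
    Ti=np.linalg.inv(T)
    r,_=cv2.Rodrigues(Ti[:3,:3])
    return cv2.projectPoints(np.array(P,float).reshape(-1,1,3),r,Ti[:3,3],K,d)[0].reshape(-1,2)
def snap(n,name):
    st=get_state(); im=grab_frame(n); cv2.imwrite(f'pics/{name}.png',im); np.save(f'pics/{name}.npy',dict(st=st,n=n),allow_pickle=True)
    return im,cam(n,st)
def load(name):
    d=np.load(f'pics/{name}.npy',allow_pickle=True).item()
    return cv2.imread(f'pics/{name}.png'),cam(d['n'],d['st'])
E
python3 - <<'E'
from h import *
c=cam('scene')
for nm,uv,z in [('big',(277,215),.05),('a',(247,168),.05),('b',(306,175),.05),('pink',(309,130),.03),('purple',(175,185),.03),('spool',(218,222),0),('flux',(305,278),0),('bottle',(370,305),0)]:
    print(nm,ray(uv,c,z)[0].round(3))
print('tray',ray([(440,195),(527,227),(512,295),(409,256)],c,.01).round(3))
c=cam('wrist',get_state())
print('bed top corners',ray([(541,93),(536,221)],c,.02).round(4))
print('bar ',ray([(415,113),(426,112),(421,236),(432,235)],c,.034).round(4))
print('pivot',ray([(383,215)],c,.063),'post',ray([(397,313)],c,.104))
print('flux',ray([(247,75)],c,.035))
E
```

```text
big [ 0.621 -0.233  0.05 ]
a [ 0.491 -0.394  0.05 ]
b [ 0.455 -0.211  0.05 ]
pink [ 0.246 -0.284  0.03 ]
purple [ 0.616 -0.585  0.03 ]
spool [ 0.674 -0.406  0.   ]
flux [ 0.752 -0.098  0.   ]
bottle [0.764 0.085 0.   ]
tray [[0.357 0.191 0.01 ]
 [0.387 0.451 0.01 ]
 [0.619 0.424 0.01 ]
 [0.597 0.147 0.01 ]]
bed top corners [[ 0.448  -0.0835  0.02  ]
 [ 0.4306  0.0514  0.02  ]]
bar  [[ 0.5769 -0.064   0.034 ]
 [ 0.5663 -0.065   0.034 ]
 [ 0.561   0.0634  0.034 ]
 [ 0.5494  0.0622  0.034 ]]
pivot [[0.60865432 0.03050199 0.063     ]] post [[0.59922802 0.11124142 0.104     ]]
flux [[ 0.73790735 -0.09888212  0.035     ]]
```

move_arm([
  {"delta_rot": [0, 0, 0], "delta_pos": [-1.2, -2.2, 0.7], "hand": 8.7},
  {"delta_rot": [0, 0, 0], "delta_pos": [-1.2, -2.2, 0.7], "hand": 8.7},
  {"delta_rot": [0, 0, 0], "delta_pos": [-1.2, -2.2, 0.7], "hand": 8.7},
  {"delta_rot": [0, 0, 0], "delta_pos": [-1.2, -2.2, 0.7], "hand": 8.7},
  {"delta_rot": [0, 0, 0], "delta_pos": [-1.2, -2.2, 0.7], "hand": 8.7},
  {"delta_rot": [0, 0, 0], "delta_pos": [-1.2, -2.2, 0.7], "hand": 8.7},
  {"delta_rot": [0, 0, 0], "delta_pos": [-1.2, -2.2, 0.7], "hand": 8.7},
  {"delta_rot": [0, 0, 0], "delta_pos": [-1.2, -2.2, 0.7], "hand": 8.7},
  {"delta_rot": [0, 0, 0], "delta_pos": [-1.2, -2.2, 0.7], "hand": 8.7},
  {"delta_rot": [0, 0, 0], "delta_pos": [0, 0, 0], "hand": 8.7},
])

```text
t: 1.15
eef_pos: [0.5651, -0.2013, 0.3138]
ee_rot: [-3.139, -0.001, -1.574]
force: [0.2, -0.4, -0.4]
width: 0.0867
```

Run:
```python
from h import *
snap('wrist','w1'); s=get_state(); print(s['eef_pos'],s['ee_rot'],s['t'])
```

```text
[ 0.56565129 -0.20014182  0.31302704] [-3.13950519e+00 -2.45743063e-04 -1.57359294e+00] 1.2
```

View pics/w1.png

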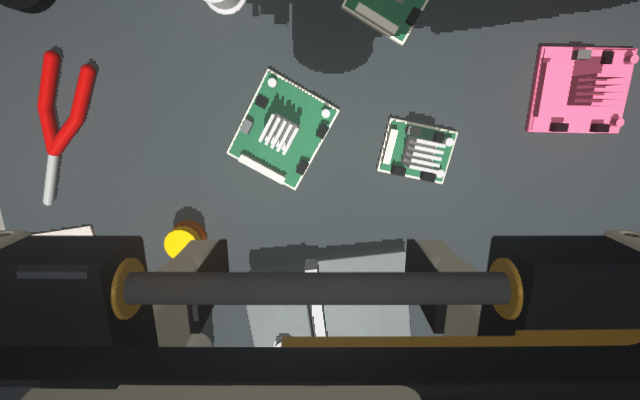

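Wrist view: a board at about (283,130) with its connector on the lower-left edge, a small board at (418,150), and a third one cut off at the top at (385,15). Next I'll measure rectangles on the frame-top plane.

```bash
cat >> h.py <<'E'
def boards(name,roi=None,zt=0.008,show=True):
    im,c=load(name)
    hsv=cv2.cvtColor(im,cv2.COLOR_BGR2HSV)
    g=((hsv[...,0]>55)&(hsv[...,0]<90)&(hsv[...,1]>110)).astype(np.uint8)
    w=((hsv[...,2]>170)&(hsv[...,1]<60)).astype(np.uint8)
    out=[]
    gg=cv2.morphologyEx(g,cv2.MORPH_CLOSE,np.ones((9,9)))
    n,l,s,ce=cv2.connectedComponentsWithStats(gg)
    for i in range(1,n):
        if s[i,4]<250: continue
        m=cv2.dilate((l==i).astype(np.uint8),np.ones((13,13)))&(g|w)
        m=cv2.morphologyEx(m,cv2.MORPH_CLOSE,np.ones((15,15)))
        k=max(cv2.findContours(m,cv2.RETR_EXTERNAL,cv2.CHAIN_APPROX_NONE)[0],key=cv2.contourArea)
        P=ray(k.reshape(-1,2).astype(float),c,zt)[:,:2]
        P=cv2.convexHull((P*1000).astype(np.float32))
        r=cv2.minAreaRect(P)
        if show: print('px',ce[i].round(),'ctr mm',np.round(r[0],1),'size',np.round(r[1],1),'ang',round(r[2],1),
          'touch' if s[i,0]==0 or s[i,1]==0 else '')
        out.append((ce[i],r))
    return out
E
python3 - <<'E'
from h import *
boards('w1')
E
python3 - <<'E'
from h import *
im,c=load('w1')
hsv=cv2.cvtColor(im,cv2.COLOR_BGR2HSV)
for p in [(310,105),(250,160),(330,110),(265,168),(440,150),(270,90),(312,172),(200,150)]: print(p,hsv[p[1],p[0]],im[p[1],p[0]])
E
```

```text
(310, 105) [ 73 108 170] [129 170  98]
(250, 160) [ 26   7 253] [246 252 253]
(330, 110) [ 74 107 169] [130 169  98]
(265, 168) [ 27   9 250] [241 249 250]
(440, 150) [ 66  20 192] [180 192 177]
(270, 90) [ 74 107 158] [122 158  92]
(312, 172) [ 90  17 118] [118 118 110]
(200, 150) [ 97  20 116] [116 114 107]
```

```bash
sed -i 's/hsv\[...,1\]>110/hsv[...,1]>60/; s/hsv\[...,2\]>170)&(hsv\[...,1\]<60/hsv[...,2]>190)\&(hsv[...,1]<60/' h.py
python3 - <<'E'
from h import *
boards('w1')
E
```

```text
px [391.  11.] ctr mm [ 485.7 -364.6] size [46.4 90.7] ang 89.9 touch
px [283. 127.] ctr mm [ 607.8 -240.2] size [116.9  99.3] ang 60.6 
px [400. 150.] ctr mm [ 449.5 -218.3] size [67.5 63.3] ang 78.4 
px [439. 150.] ctr mm [ 421.6 -212.6] size [67.4 54.2] ang 78.5
```

move_arm([
  {"delta_rot": [0, 0, 0], "delta_pos": [-0.3, 2.4, -0.4], "hand": 8.7},
  {"delta_rot": [0, 0, 0], "delta_pos": [-0.3, 2.4, -0.4], "hand": 8.7},
  {"delta_rot": [0, 0, 0], "delta_pos": [-0.3, 2.4, -0.4], "hand": 8.7},
  {"delta_rot": [0, 0, 0], "delta_pos": [-0.3, 2.4, -0.4], "hand": 8.7},
  {"delta_rot": [0, 0, 0], "delta_pos": [-0.3, 2.4, -0.4], "hand": 8.7},
  {"delta_rot": [0, 0, 0], "delta_pos": [-0.3, 2.4, -0.4], "hand": 8.7},
  {"delta_rot": [0, 0, 0], "delta_pos": [-0.3, 2.4, -0.4], "hand": 8.7},
  {"delta_rot": [0, 0, 0], "delta_pos": [-0.3, 2.4, -0.4], "hand": 8.7},
  {"delta_rot": [0, 0, 0], "delta_pos": [-0.3, 2.4, -0.4], "hand": 8.7},
  {"delta_rot": [0, 0, 0], "delta_pos": [0, 0, 0], "hand": 8.7},
])

```text
t: 2.2
eef_pos: [0.5392, 0.0199, 0.2751]
ee_rot: [3.141, 0.0, -1.569]
force: [-0.0, 0.1, 1.3]
width: 0.0865
```

Run:
```python
from h import *
snap('wrist','w2'); s=get_state(); print(s['eef_pos'],s['ee_rot'],s['t'])
im=cv2.imread('pics/w2.png'); cv2.imwrite('pics/w2z.png',cv2.resize(im[:240,140:540],None,fx=2,fy=2,interpolation=cv2.INTER_CUBIC))
```

```text
[0.53947911 0.01897224 0.27541686] [ 3.14126223e+00  1.63997658e-05 -1.56861220e+00] 2.25
```

View pics/w2z.png

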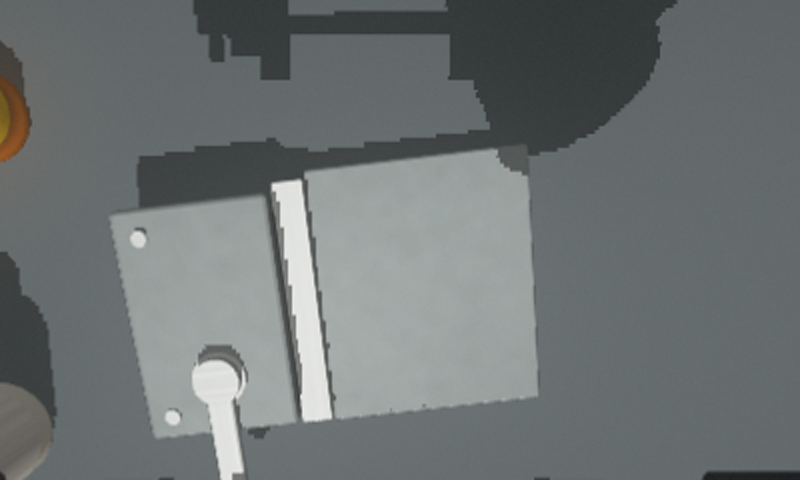

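The fixture is clear in the 2x crop. The bar's bed-side top edge runs (303,180)–(331,418), the outer bed corners are at (526,146) and (538,397), and the pivot cap is at (218,380).

```bash
cat > fx.py <<'E'
from h import *
def refine(name,a,b,ch=2,half=4,vert=True):
    # sub-pixel edge fit near a line a-b (full px); returns end points
    im,_=load(name); g=cv2.GaussianBlur(cv2.cvtColor(im,cv2.COLOR_BGR2GRAY).astype(np.float32),(3,3),0)
    a=np.array(a,float);b=np.array(b,float);d=(b-a)/np.linalg.norm(b-a);n=np.array([-d[1],d[0]])
    pts=[]
    for t in np.linspace(.08,.92,60):
        o=np.arange(-half,half+.01,.25); q=a+t*(b-a)+o[:,None]*n
        v=cv2.remap(g,q[:,0].astype(np.float32),q[:,1].astype(np.float32),cv2.INTER_LINEAR).ravel()
        gr=np.abs(np.gradient(v)); k=gr.argmax(); pts.append(q[k])
    vx,vy,x,y=cv2.fitLine(np.array(pts,np.float32),cv2.DIST_HUBER,0,.01,.01).ravel()
    l=np.array([x,y]);v=np.array([vx,vy])
    return [l+v*((a-l)@v),l+v*((b-l)@v)]
E
python3 - <<'E'
from fx import *
_,c=load('w2')
f=lambda p:(p[0]/2+140,p[1]/2)
def ang(P): d=P[1]-P[0]; return np.degrees(np.arctan2(d[1],d[0]))-90
for nm,a,b,z in [('barR',(303,180),(331,418),.034),('barL',(272,184),(303,420),.034),('bed-x',(526,146),(538,397),.02),('housL',(110,213),(155,437),.053),('housR',(266,196),(297,422),.053)]:
    e=refine('w2',f(a),f(b)); P=ray(e,c,z); print(nm,np.round(e,1).tolist(),(P[:,:2]*1000).round(1).tolist(),'mid',(P.mean(0)*1e3).round(1),'yaw',ang(P).round(2), 'len',np.linalg.norm(P[1]-P[0]).round(4))
P=ray([f((305,174)),f((526,146))],c,.02); print('bed -y edge',np.degrees(np.arctan2(*(P[0]-P[1])[[1,0]])))
P=ray([f((334,418)),f((538,397))],c,.02); print('bed +y edge',np.degrees(np.arctan2(*(P[0]-P[1])[[1,0]])))
print('pivot',ray([f((216,381))],c,.066))
E
```

```text
barR [[290.1, 90.2], [305.6, 209.0]] [[564.5, -66.1], [549.4, 61.4]] mid [557.   -2.3  34. ] yaw 6.72 len 0.1284
barL [[277.6, 91.8], [293.3, 209.8]] [[577.3, -64.5], [563.3, 62.4]] mid [570.3  -1.1  34. ] yaw 6.34 len 0.1276
bed-x [[403.0, 73.0], [409.0, 198.5]] [[446.2, -84.2], [430.1, 52.8]] mid [438.2 -15.7  20. ] yaw 6.72 len 0.1379
housL [[193.6, 106.8], [216.9, 218.6]] [[658.9, -49.7], [644.5, 66.7]] mid [651.7   8.5  53. ] yaw 7.07 len 0.1173
housR [[272.9, 98.0], [291.6, 210.5]] [[580.1, -58.0], [563.8, 57.4]] mid [ 5.72e+02 -3.00e-01  5.30e+01] yaw 8.04 len 0.1165
bed -y edge 7.0137514268575805
bed +y edge 6.21248835199536
pivot [[0.60669169 0.0322915  0.066     ]]
```

Fixture origin is about (502.6, -8.4) mm with yaw 6.7°; the bed, bar and pivot estimates agree within 2 mm. Next I move above the large board.

move_arm([
  {"delta_rot": [0, 0, 6.72], "delta_pos": [0.76, -2.88, -1.3], "hand": 8.7},
  {"delta_rot": [0, 0, 6.72], "delta_pos": [0.76, -2.88, -1.3], "hand": 8.7},
  {"delta_rot": [0, 0, 6.72], "delta_pos": [0.76, -2.88, -1.3], "hand": 8.7},
  {"delta_rot": [0, 0, 6.72], "delta_pos": [0.76, -2.88, -1.3], "hand": 8.7},
  {"delta_rot": [0, 0, 6.72], "delta_pos": [0.76, -2.88, -1.3], "hand": 8.7},
  {"delta_rot": [0, 0, 6.72], "delta_pos": [0.76, -2.88, -1.3], "hand": 8.7},
  {"delta_rot": [0, 0, 6.72], "delta_pos": [0.76, -2.88, -1.3], "hand": 8.7},
  {"delta_rot": [0, 0, 6.72], "delta_pos": [0.76, -2.88, -1.3], "hand": 8.7},
  {"delta_rot": [0, 0, 6.72], "delta_pos": [0.76, -2.88, -1.3], "hand": 8.7},
  {"delta_rot": [0, 0, 0], "delta_pos": [0, 0, 0], "hand": 8.7},
])

```text
t: 3.25
eef_pos: [0.6072, -0.2448, 0.1559]
ee_rot: [3.14, 0.003, -0.515]
force: [-1.0, -0.4, -0.7]
width: 0.087
```

Run:
```python
from h import *
snap('wrist','w3'); s=get_state(); print(s['eef_pos'],np.degrees(s['ee_rot']),s['t'],s['q'])
snap('scene','s3')
boards('w3')
```

```text
[ 0.60735591 -0.24356204  0.15695167] [ 1.79933420e+02  1.40492305e-01 -2.96974108e+01] 3.3 [-8.39000582e-02  3.93723657e-01 -1.53911900e-01  2.58261403e-05
 -1.02587415e+00  1.13636679e+00]
px [315. 188.] ctr mm [ 607.8 -240.8] size [116.  99.] ang 60.5 
px [557. 207.] ctr mm [ 489.2 -419.2] size [103.6  42.6] ang 63.3 
px [392. 326.] ctr mm [ 467.1 -238.2] size [39.8 30.4] ang 62.0
```

View pics/w3.png

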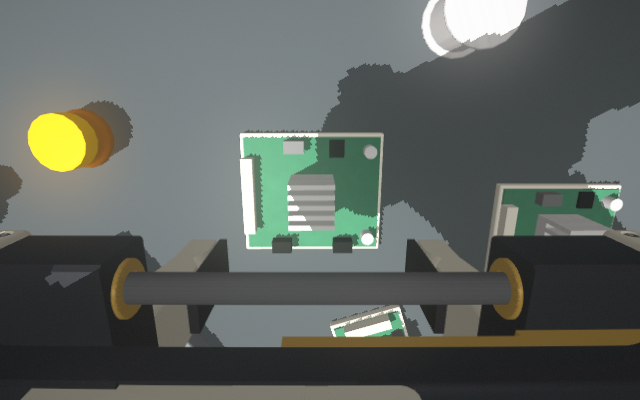

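View pics/s3.png

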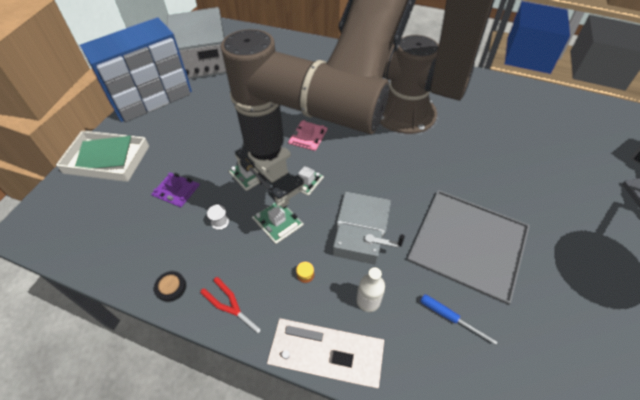

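move_arm([
  {"delta_rot": [0, 0, 0.2], "delta_pos": [0.0, 0.2, -1.9], "hand": 8.7},
  {"delta_rot": [0, 0, 0], "delta_pos": [0, 0, -1.9], "hand": 8.7},
  {"delta_rot": [0, 0, 0], "delta_pos": [0, 0, -1.9], "hand": 8.7},
  {"delta_rot": [0, 0, 0], "delta_pos": [0, 0, -1.9], "hand": 8.7},
  {"delta_rot": [0, 0, 0], "delta_pos": [0, 0, -1.9], "hand": 8.7},
  {"delta_rot": [0, 0, 0], "delta_pos": [0, 0, -1.6], "hand": 8.7},
  {"delta_rot": [0, 0, 0], "delta_pos": [0, 0, 0], "hand": 2.5},
  {"delta_rot": [0, 0, 0], "delta_pos": [0, 0, 0], "hand": 2.5},
  {"delta_rot": [0, 0, 0], "delta_pos": [0, 0, 0], "hand": 2.5},
  {"delta_rot": [0, 0, 0], "delta_pos": [0, 0, 0], "hand": 2.5},
], force=30)

```text
t: 4.35
eef_pos: [0.6091, -0.2392, 0.0489]
ee_rot: [-3.141, -0.002, -0.512]
force: [0.2, 0.4, 0.6]
width: 0.0606
```

move_arm([
  {"delta_rot": [0, 0, 0], "delta_pos": [0, 0, 0], "hand": 2.5},
  {"delta_rot": [0, 0, 0], "delta_pos": [0, 0, 0], "hand": 2.5},
  {"delta_rot": [0, 0, 0], "delta_pos": [0, 0, 0], "hand": 2.5},
  {"delta_rot": [0, 0, 0], "delta_pos": [0, 0, 0], "hand": 2.5},
  {"delta_rot": [0, 0, 0], "delta_pos": [0, 0, 0], "hand": 2.5},
  {"delta_rot": [0, 0, 0], "delta_pos": [0, 0, 0], "hand": 2.5},
  {"delta_rot": [0, 0, 0], "delta_pos": [0, 0, 0], "hand": 2.5},
  {"delta_rot": [0, 0, 0], "delta_pos": [0, 0, 1], "hand": 2.5},
  {"delta_rot": [0, 0, 0], "delta_pos": [0, 0, 2], "hand": 2.5},
  {"delta_rot": [0, 0, 0], "delta_pos": [0, 0, 2], "hand": 2.5},
], force=30)

```text
t: 5.35
eef_pos: [0.608, -0.2388, 0.0976]
ee_rot: [3.141, 0.002, -0.512]
force: [-0.0, 1.3, -2.9]
width: 0.0333
```

Run:
```python
from h import *
snap('wrist','w4'); s=get_state(); print(s['eef_pos'],np.degrees(s['ee_rot']),s['t'],s['force'],s['width'])
```

```text
[ 0.61007641 -0.23936164  0.10180958] [-179.92999529   -0.22327568  -29.27796108] 5.4 [1.302166   0.00795884 1.33965692] 0.033808914480239705
```

View pics/w4.png

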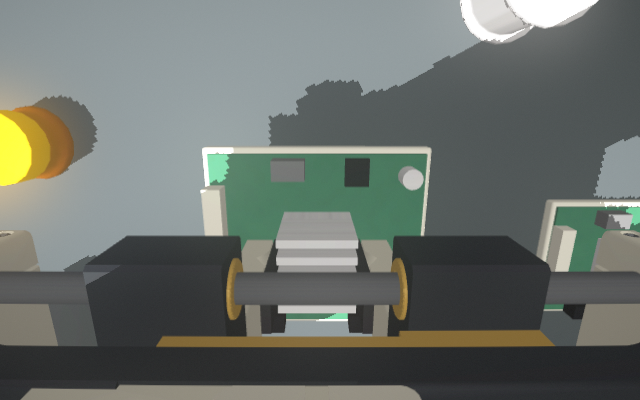

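Held: width 33.8 mm, and the board hangs level. Next I measure how the board sits in the hand.

```bash
cat >> h.py <<'E'
def inhand(pts,under=0.046,name=None,zt=0.008):
    c=camera_info('wrist');T=c['T_tool_cam']
    p=cv2.undistortPoints(np.array(pts,float).reshape(-1,1,2),c['camera_matrix'],c['dist']).reshape(-1,2)
    D=np.c_[p,np.ones(len(p))]@T[:3,:3].T
    z=under-zt
    return (T[:3,3]+D*((z-T[2,3])/D[:,2])[:,None])*1000
E
python3 - <<'E'
from fx import *
e=refine('w4',(240,148),(400,149),half=5); print(e)
print(inhand(e,.048).round(1)); 
e=refine('w4',(205,160),(205,180),half=4);f=refine('w4',(428,165),(425,225),half=5); print(e,f,inhand(e+f,.048).round(1))
E
```

```text
[array([239.99136253, 153.16629756]), array([399.99259489, 153.43366783])]
[[ 46.8 -37.7  40. ]
 [ 46.6  42.7  40. ]]
[array([202.56788758, 160.19450705]), array([204.15720932, 180.06740127])] [array([429.27035543, 165.10415273]), array([424.36398099, 224.9478538 ])] [[ 43.2 -56.9  40. ]
 [ 33.  -56.9  40. ]
 [ 40.7  58.   40. ]
 [  8.6  58.1  40. ]]
```

move_arm([
  {"delta_rot": [0, 0, -6.0], "delta_pos": [-1.34, 2.54, 1.1], "hand": 2.5},
  {"delta_rot": [0, 0, -6.0], "delta_pos": [-1.34, 2.54, 1.1], "hand": 2.5},
  {"delta_rot": [0, 0, -6.0], "delta_pos": [-1.34, 2.55, 0], "hand": 2.5},
  {"delta_rot": [0, 0, -6.0], "delta_pos": [-1.34, 2.55, 0], "hand": 2.5},
  {"delta_rot": [0, 0, -6.0], "delta_pos": [-1.34, 2.55, 0], "hand": 2.5},
  {"delta_rot": [0, 0, -6.0], "delta_pos": [-1.34, 2.55, 0], "hand": 2.5},
  {"delta_rot": [0, 0, -6.0], "delta_pos": [-1.34, 2.55, 0], "hand": 2.5},
  {"delta_rot": [0, 0, -6.0], "delta_pos": [-1.34, 2.55, 0], "hand": 2.5},
  {"delta_rot": [0, 0, -6.0], "delta_pos": [-1.35, 2.53, 0], "hand": 2.5},
  {"delta_rot": [0, 0, 0], "delta_pos": [0, 0, 0], "hand": 2.5},
], force=30)

```text
t: 6.4
eef_pos: [0.4862, -0.008, 0.1197]
ee_rot: [-3.142, 0.001, -1.456]
force: [0.5, -0.9, -1.6]
width: 0.0339
```

Run:
```python
from h import *
snap('wrist','w5'); s=get_state(); print(s['eef_pos'],np.degrees(s['ee_rot']),s['t'],s['force'],s['width'])
```

```text
[ 0.48707047 -0.00877772  0.11980717] [-1.79974436e+02  3.35218675e-02 -8.31860404e+01] 6.45 [ 1.11817186 -0.49596158 -1.87362091] 0.03379776357988189
```

View pics/w5.png

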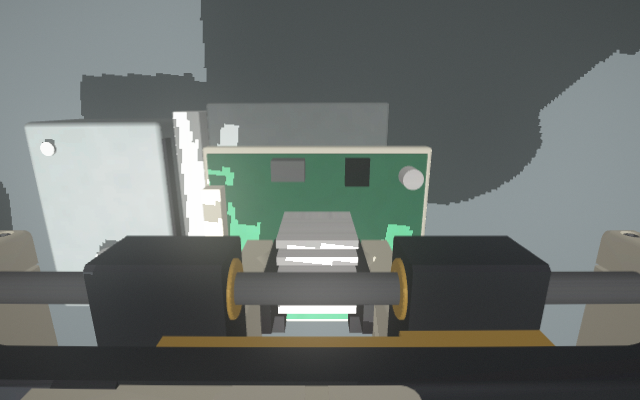

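move_arm([
  {"delta_rot": [0, 0, 0], "delta_pos": [0, 0, -1.2], "hand": 2.5},
  {"delta_rot": [0, 0, 0], "delta_pos": [0, 0, -1.3], "hand": 2.5},
  {"delta_rot": [0, 0, 0], "delta_pos": [0, 0, -1.3], "hand": 2.5},
  {"delta_rot": [0, 0, 0], "delta_pos": [0, 0, -1.1], "hand": 2.5},
  {"delta_rot": [0, 0, 0], "delta_pos": [0.2, 0.023, 0], "hand": 2.5},
  {"delta_rot": [0, 0, 0], "delta_pos": [0.2, 0.023, 0], "hand": 2.5},
  {"delta_rot": [0, 0, 0], "delta_pos": [0.2, 0.023, 0], "hand": 2.5},
  {"delta_rot": [0, 0, 0], "delta_pos": [0.2, 0.023, 0], "hand": 2.5},
  {"delta_rot": [0, 0, 0], "delta_pos": [0.1, 0.012, 0], "hand": 2.5},
  {"delta_rot": [0, 0, 0], "delta_pos": [0, 0, 0], "hand": 2.5},
], force=30)

```text
t: 7.45
eef_pos: [0.497, -0.009, 0.0708]
ee_rot: [-3.141, 0.0, -1.454]
force: [1.1, -0.4, -2.1]
width: 0.0337
```

Run:
```python
from h import *
snap('wrist','w6'); s=get_state(); print(s['eef_pos'],np.degrees(s['ee_rot']),s['t'],s['force'],s['width'])
im=cv2.imread('pics/w6.png'); cv2.imwrite('pics/w6z.png',cv2.resize(im[:250,120:440],None,fx=2.5,fy=2.4,interpolation=cv2.INTER_CUBIC))
```

```text
[ 0.49678164 -0.00903548  0.07075696] [-1.79979372e+02  6.05204235e-03 -8.33174048e+01] 7.5 [ 0.46247432 -0.84779954 -2.453458  ] 0.033881206591991286
```

View pics/w6z.png

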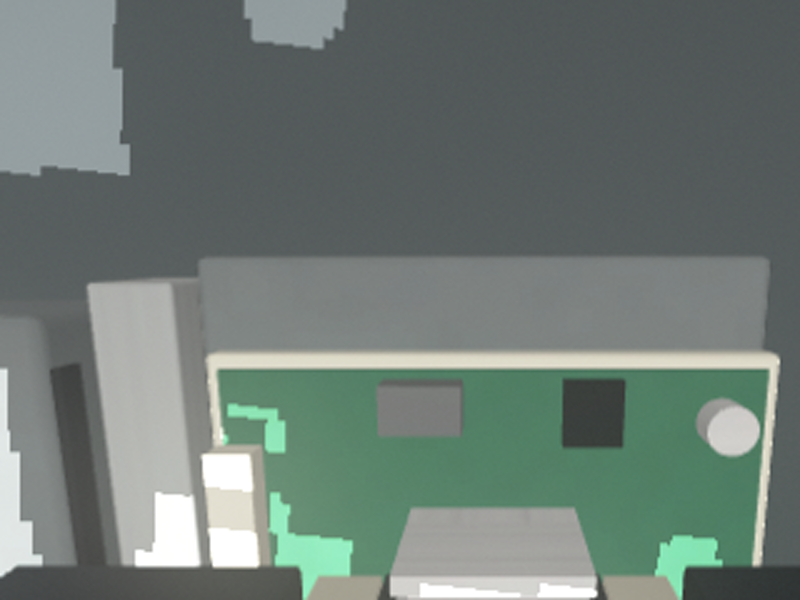

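move_arm([
  {"delta_rot": [0, 0, 0], "delta_pos": [0.1, 0.012, 0], "hand": 2.5},
  {"delta_rot": [0, 0, 0], "delta_pos": [0.1, 0.012, -0.05], "hand": 2.5},
  {"delta_rot": [0, 0, 0], "delta_pos": [0.05, 0.006, -0.05], "hand": 2.5},
  {"delta_rot": [0, 0, 0], "delta_pos": [0.05, 0.006, 0], "hand": 2.5},
  {"delta_rot": [0, 0, 0], "delta_pos": [0.05, 0.006, 0], "hand": 2.5},
  {"delta_rot": [0, 0, 0], "delta_pos": [0.05, 0.006, 0], "hand": 2.5},
  {"delta_rot": [0, 0, 0], "delta_pos": [0, 0, 0], "hand": 2.5},
  {"delta_rot": [0, 0, 0], "delta_pos": [0, 0, 0], "hand": 2.5},
  {"delta_rot": [0, 0, 0], "delta_pos": [0, 0, 0], "hand": 2.5},
  {"delta_rot": [0, 0, 0], "delta_pos": [0, 0, 0], "hand": 2.5},
], force=30)

```text
t: 8.5
eef_pos: [0.5007, -0.0086, 0.0696]
ee_rot: [-3.142, 0.0, -1.454]
force: [-0.5, -0.8, -3.0]
width: 0.0342
```

Run:
```python
from h import *
snap('wrist','w7'); s=get_state(); print(s['eef_pos'],np.degrees(s['ee_rot']),s['t'],s['force'],s['width'])
im=cv2.imread('pics/w7.png'); cv2.imwrite('pics/w7z.png',cv2.resize(im[:250,120:440],None,fx=2.5,fy=2.4,interpolation=cv2.INTER_CUBIC))
```

```text
[ 0.50065588 -0.00858023  0.06955387] [ 1.79998580e+02  1.39216706e-04 -8.33184256e+01] 8.55 [ 0.45349347  0.19866628 -2.89166132] 0.033644604898763725
```

View pics/w7z.png

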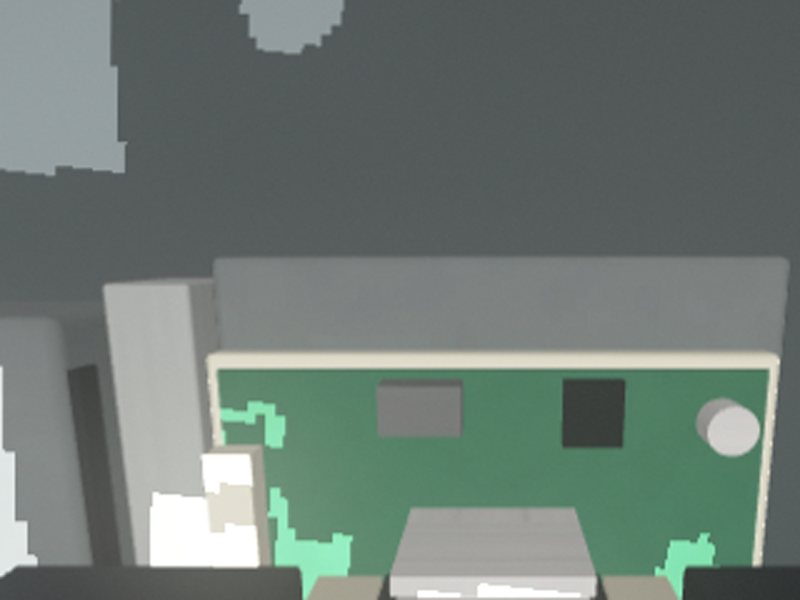

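move_arm([
  {"delta_rot": [0, 0, 0], "delta_pos": [0.05, 0.006, 0], "hand": 2.5},
  {"delta_rot": [0, 0, 0], "delta_pos": [0.05, 0.006, 0], "hand": 2.5},
  {"delta_rot": [0, 0, 0], "delta_pos": [0.05, 0.006, 0], "hand": 2.5},
  {"delta_rot": [0, 0, 0], "delta_pos": [0.05, 0.006, 0], "hand": 2.5},
  {"delta_rot": [0, 0, 0], "delta_pos": [0, 0, 0], "hand": 2.5},
  {"delta_rot": [0, 0, 0], "delta_pos": [0, 0, 0], "hand": 2.5},
  {"delta_rot": [0, 0, 0], "delta_pos": [0, 0, 0], "hand": 2.5},
  {"delta_rot": [0, 0, 0], "delta_pos": [0, 0, 0], "hand": 2.5},
  {"delta_rot": [0, 0, 0], "delta_pos": [0, 0, 0], "hand": 2.5},
  {"delta_rot": [0, 0, 0], "delta_pos": [0, 0, 0], "hand": 2.5},
], force=30)

```text
t: 9.55
eef_pos: [0.501, -0.0088, 0.0691]
ee_rot: [3.139, -0.0, -1.454]
force: [-6.3, 0.5, 0.1]
width: 0.0335
```

Run:
```python
from h import *
snap('wrist','w8'); s=get_state(); print(s['eef_pos'],np.degrees(s['ee_rot']),s['t'],s['force'],s['moment'],s['width'])
im=cv2.imread('pics/w8.png'); cv2.imwrite('pics/w8z.png',cv2.resize(im[:250,120:440],None,fx=2.5,fy=2.4,interpolation=cv2.INTER_CUBIC))
```

```text
[ 0.50106142 -0.00880586  0.06911703] [ 1.79824413e+02 -2.09426981e-02 -8.33370268e+01] 9.6 [-6.25004179 -0.08776759  0.90046383] [0.12927783 2.20110901 0.15641577] 0.03366668876618996
```

View pics/w8z.png

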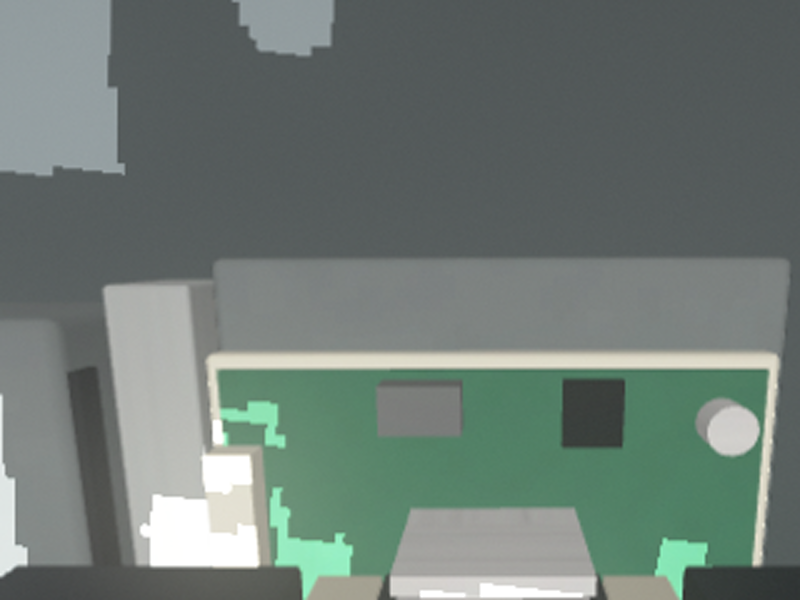

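Contact with the bar: 6 N, square. I lower it onto the bed, release and rise.

move_arm([
  {"delta_rot": [0, 0, 0], "delta_pos": [0, 0, -0.1], "hand": 2.5},
  {"delta_rot": [0, 0, 0], "delta_pos": [0, 0, -0.05], "hand": 2.5},
  {"delta_rot": [0, 0, 0], "delta_pos": [0, 0, 0], "hand": 2.5},
  {"delta_rot": [0, 0, 0], "delta_pos": [0, 0, 0], "hand": 5.8},
  {"delta_rot": [0, 0, 0], "delta_pos": [0, 0, 0], "hand": 5.8},
  {"delta_rot": [0, 0, 0], "delta_pos": [0, 0, 0], "hand": 5.8},
  {"delta_rot": [0, 0, 0], "delta_pos": [0, 0, 0], "hand": 5.8},
  {"delta_rot": [0, 0, 0], "delta_pos": [0, 0, 2], "hand": 5.8},
  {"delta_rot": [0, 0, 0], "delta_pos": [0, 0, 4], "hand": 5.8},
  {"delta_rot": [0, 0, 0], "delta_pos": [0, 0, 4], "hand": 5.8},
], force=30)

```text
t: 10.6
eef_pos: [0.5024, -0.0085, 0.1689]
ee_rot: [3.14, -0.001, -1.454]
force: [1.8, -0.2, -0.3]
width: 0.058
```

Run:
```python
from h import *
snap('wrist','w9'); s=get_state(); print(s['eef_pos'],np.degrees(s['ee_rot']),s['t'],s['force'],s['width'])
boards('w9',zt=.028)
```

```text
[ 0.50606488 -0.00797595  0.17612583] [-1.79491107e+02 -1.14189773e-02 -8.32266552e+01] 10.65 [3.11547467 0.53420618 7.15767907] 0.057745715238019524
px [322. 188.] ctr mm [499.9  -9.1] size [118.1 101.9] ang 6.7
```

View pics/w9.png

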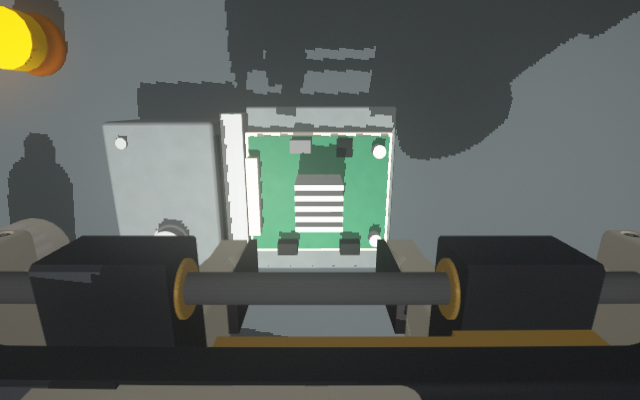

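Board sits flush and centred: (499.9,-9.1), yaw 6.7°, predicted (499.6,-8.8). Now the lever.

move_arm([
  {"delta_rot": [0, 0, 0], "delta_pos": [1.6, 2.03, 0], "hand": 5.8},
  {"delta_rot": [0, 0, 0], "delta_pos": [1.6, 2.03, 0], "hand": 5.8},
  {"delta_rot": [0, 0, 0], "delta_pos": [1.6, 2.03, 0], "hand": 5.8},
  {"delta_rot": [0, 0, 0], "delta_pos": [1.6, 2.03, 0], "hand": 5.8},
  {"delta_rot": [0, 0, 0], "delta_pos": [1.6, 2.03, 0], "hand": 5.8},
  {"delta_rot": [0, 0, 0], "delta_pos": [1.6, 2.02, 0], "hand": 5.8},
  {"delta_rot": [0, 0, 0], "delta_pos": [0, 0, -2], "hand": 5.8},
  {"delta_rot": [0, 0, 0], "delta_pos": [0, 0, -2], "hand": 5.8},
  {"delta_rot": [0, 0, 0], "delta_pos": [0, 0, -2], "hand": 5.8},
  {"delta_rot": [0, 0, 0], "delta_pos": [0, 0, -1], "hand": 5.8},
], force=20)

```text
t: 11.65
eef_pos: [0.598, 0.1131, 0.0962]
ee_rot: [3.14, -0.001, -1.454]
force: [-0.0, -0.3, 0.4]
width: 0.0579
```

Run:
```python
from h import *
s=get_state(); print(s['eef_pos'],np.degrees(s['ee_rot']),s['t'],s['force'],s['width'])
snap('scene','s10'); snap('wrist','w10')
im=cv2.imread('pics/s10.png'); cv2.imwrite('pics/s10z.png',cv2.resize(im[120:320,250:510],None,fx=3,fy=3,interpolation=cv2.INTER_CUBIC))
```

```text
[0.59800408 0.11314672 0.09622001] [ 1.79884772e+02 -3.02777594e-02 -8.33265310e+01] 11.65 [-0.02258867 -0.32920038  0.38362585] 0.057878782823403294
```

View pics/s10z.png

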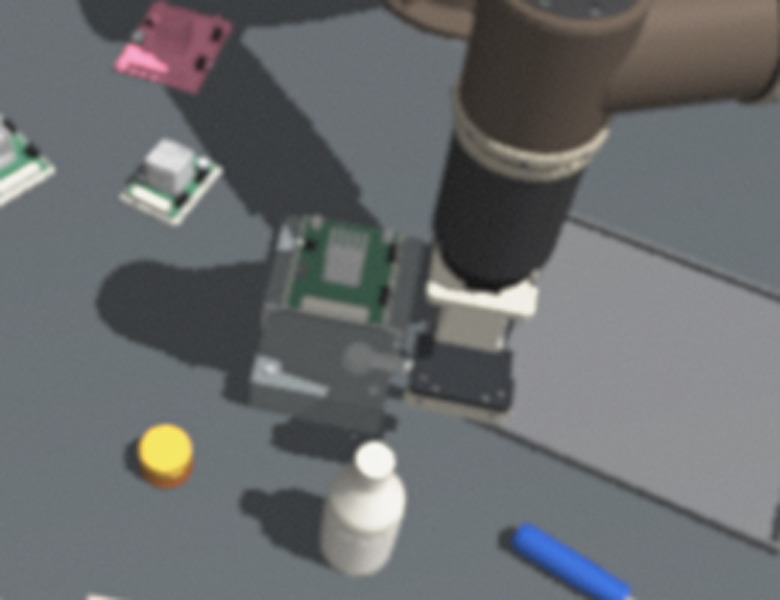

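View pics/w10.png

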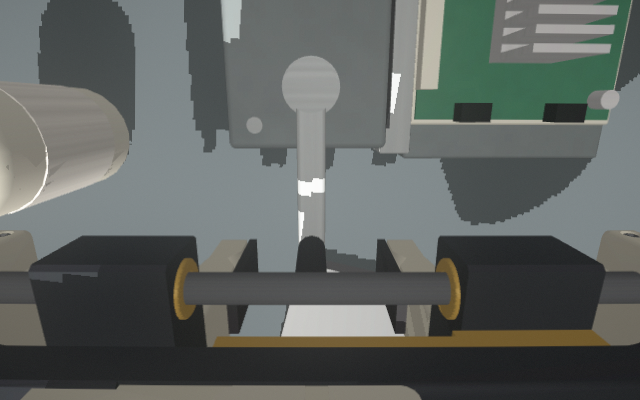

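The post sits between the jaws, its black top near (311,250). I clamp it and work out the arc.

move_arm([
  {"delta_rot": [0, 0, 0], "delta_pos": [0, 0, 0], "hand": 1.0},
  {"delta_rot": [0, 0, 0], "delta_pos": [0, 0, 0], "hand": 1.0},
  {"delta_rot": [0, 0, 0], "delta_pos": [0, 0, 0], "hand": 1.0},
  {"delta_rot": [0, 0, 0], "delta_pos": [0, 0, 0], "hand": 1.0},
  {"delta_rot": [0, 0, 0], "delta_pos": [0, 0, 0], "hand": 1.0},
  {"delta_rot": [0, 0, 0], "delta_pos": [0, 0, 0], "hand": 1.0},
  {"delta_rot": [0, 0, 0], "delta_pos": [0, 0, 0], "hand": 1.0},
  {"delta_rot": [0, 0, 0], "delta_pos": [0, 0, 0], "hand": 1.0},
  {"delta_rot": [0, 0, 0], "delta_pos": [0, 0, 0], "hand": 1.0},
  {"delta_rot": [0, 0, 0], "delta_pos": [0, 0, 0], "hand": 1.0},
], force=20)

```text
t: 12.75
eef_pos: [0.5991, 0.1135, 0.0983]
ee_rot: [-3.141, 0.0, -1.454]
force: [2.5, 1.2, 1.0]
width: 0.0132
```

Run:
```python
from h import *
s=get_state(); print(s['eef_pos'],np.degrees(s['ee_rot']),s['t'],s['force'],s['width'])
def arc(n,step):
    a=np.radians(6.7+step*np.arange(n+1)); P=8*np.c_[-np.sin(a),np.cos(a)]; return np.diff(P,axis=0).round(2).tolist()
print(arc(10,5.3)); print(arc(7,53/7))
```

```text
[0.59909616 0.11348776 0.09832507] [-1.79951113e+02  9.21665019e-03 -8.33129246e+01] 12.75 [2.46286959 1.2382318  0.9832731 ] 0.013235529608611112
[[-0.73, -0.12], [-0.72, -0.19], [-0.7, -0.25], [-0.67, -0.32], [-0.64, -0.38], [-0.6, -0.43], [-0.56, -0.49], [-0.51, -0.54], [-0.46, -0.58], [-0.4, -0.62]]
[[-1.04, -0.19], [-1.0, -0.33], [-0.95, -0.46], [-0.88, -0.58], [-0.8, -0.69], [-0.7, -0.79], [-0.59, -0.87]]
```

move_arm([
  {"delta_rot": [0, 0, 5.3], "delta_pos": [-0.73, -0.12, 0], "hand": 1.0},
  {"delta_rot": [0, 0, 5.3], "delta_pos": [-0.72, -0.19, 0], "hand": 1.0},
  {"delta_rot": [0, 0, 5.3], "delta_pos": [-0.7, -0.25, 0], "hand": 1.0},
  {"delta_rot": [0, 0, 5.3], "delta_pos": [-0.67, -0.32, 0], "hand": 1.0},
  {"delta_rot": [0, 0, 5.3], "delta_pos": [-0.64, -0.38, 0], "hand": 1.0},
  {"delta_rot": [0, 0, 5.3], "delta_pos": [-0.6, -0.43, 0], "hand": 1.0},
  {"delta_rot": [0, 0, 5.3], "delta_pos": [-0.56, -0.49, 0], "hand": 1.0},
  {"delta_rot": [0, 0, 5.3], "delta_pos": [-0.51, -0.54, 0], "hand": 1.0},
  {"delta_rot": [0, 0, 5.3], "delta_pos": [-0.46, -0.58, 0], "hand": 1.0},
  {"delta_rot": [0, 0, 5.3], "delta_pos": [-0.4, -0.62, 0], "hand": 1.0},
], force=20)

```text
t: 13.75
eef_pos: [0.5403, 0.075, 0.0984]
ee_rot: [-3.138, -0.002, -0.525]
force: [11.5, 9.3, -6.3]
width: 0.0132
```

Run:
```python
from h import *
s=get_state(); print(s['eef_pos'],np.degrees(s['ee_rot']),s['t'],s['force'],s['width'])
snap('wrist','w11')
```

```text
[0.5402743  0.07496916 0.09839484] [-1.79810365e+02 -1.17627557e-01 -3.00980634e+01] 13.75 [11.51541737  9.26015867 -6.34012931] 0.01317753229328461
```

View pics/w11.png

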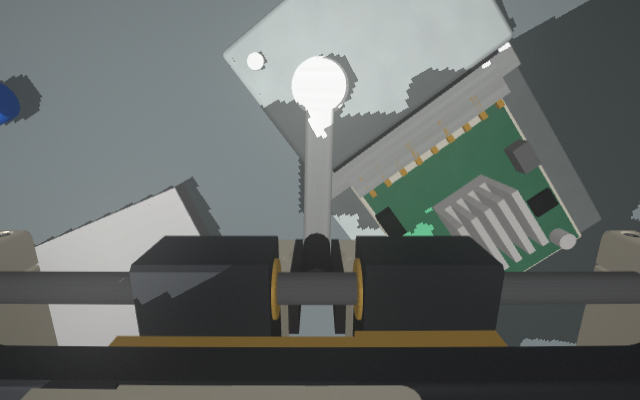

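At the stop: the comb fingers are out over the connector and the push is 14 N tangential, more than the spring's 7.5 N. Hold.

move_arm([
  {"delta_rot": [0, 0, 0], "delta_pos": [0, 0, 0], "hand": 1.0},
  {"delta_rot": [0, 0, 0], "delta_pos": [0, 0, 0], "hand": 1.0},
  {"delta_rot": [0, 0, 0], "delta_pos": [0, 0, 0], "hand": 1.0},
  {"delta_rot": [0, 0, 0], "delta_pos": [0, 0, 0], "hand": 1.0},
  {"delta_rot": [0, 0, 0], "delta_pos": [0, 0, 0], "hand": 1.0},
  {"delta_rot": [0, 0, 0], "delta_pos": [0, 0, 0], "hand": 1.0},
  {"delta_rot": [0, 0, 0], "delta_pos": [0, 0, 0], "hand": 1.0},
  {"delta_rot": [0, 0, 0], "delta_pos": [0, 0, 0], "hand": 1.0},
  {"delta_rot": [0, 0, 0], "delta_pos": [0, 0, 0], "hand": 1.0},
  {"delta_rot": [0, 0, 0], "delta_pos": [0, 0, 0], "hand": 1.0},
], force=20)

```text
t: 14.8
eef_pos: [0.5406, 0.0754, 0.0984]
ee_rot: [-3.138, -0.002, -0.529]
force: [7.2, 3.8, -3.9]
width: 0.0136
```

Run:
```python
from h import *
s=get_state(); print(s['eef_pos'],np.degrees(s['ee_rot']),s['t'],s['force'],s['width'])
```

```text
[0.54064105 0.07544647 0.0983821 ] [-1.79796003e+02 -1.21274806e-01 -3.03037382e+01] 14.8 [ 7.1506974   3.76698076 -3.89695086] 0.013628375845879866
```

Force sagged to about 7 N, so I add a small extra push and hold another second to be sure.

move_arm([
  {"delta_rot": [0, 0, 1.2], "delta_pos": [-0.09, -0.14, 0], "hand": 1.0},
  {"delta_rot": [0, 0, 0], "delta_pos": [0, 0, 0], "hand": 1.0},
  {"delta_rot": [0, 0, 0], "delta_pos": [0, 0, 0], "hand": 1.0},
  {"delta_rot": [0, 0, 0], "delta_pos": [0, 0, 0], "hand": 1.0},
  {"delta_rot": [0, 0, 0], "delta_pos": [0, 0, 0], "hand": 1.0},
  {"delta_rot": [0, 0, 0], "delta_pos": [0, 0, 0], "hand": 1.0},
  {"delta_rot": [0, 0, 0], "delta_pos": [0, 0, 0], "hand": 1.0},
  {"delta_rot": [0, 0, 0], "delta_pos": [0, 0, 0], "hand": 1.0},
  {"delta_rot": [0, 0, 0], "delta_pos": [0, 0, 0], "hand": 1.0},
  {"delta_rot": [0, 0, 0], "delta_pos": [0, 0, 0], "hand": 1.0},
], force=35)

```text
t: 15.8
eef_pos: [0.5405, 0.0751, 0.0985]
ee_rot: [-3.136, -0.003, -0.508]
force: [7.7, 7.5, -7.0]
width: 0.0131
```

Run:
```python
from h import *
s=get_state(); print(s['eef_pos'],np.degrees(s['ee_rot']),s['t'],s['force'],s['width'])
```

```text
[0.54051099 0.07509133 0.09847881] [-1.79674200e+02 -1.65085164e-01 -2.91079528e+01] 15.8 [ 7.71802214  7.54043345 -7.04255423] 0.01305566052087628
```

move_arm([
  {"delta_rot": [0, 0, -1.2], "delta_pos": [0.09, 0.14, 0], "hand": 1.0},
  {"delta_rot": [0, 0, -7.57], "delta_pos": [0.59, 0.87, 0], "hand": 1.0},
  {"delta_rot": [0, 0, -7.57], "delta_pos": [0.7, 0.79, 0], "hand": 1.0},
  {"delta_rot": [0, 0, -7.57], "delta_pos": [0.8, 0.69, 0], "hand": 1.0},
  {"delta_rot": [0, 0, -7.57], "delta_pos": [0.88, 0.58, 0], "hand": 1.0},
  {"delta_rot": [0, 0, -7.57], "delta_pos": [0.95, 0.46, 0], "hand": 1.0},
  {"delta_rot": [0, 0, -7.57], "delta_pos": [1.0, 0.33, 0], "hand": 1.0},
  {"delta_rot": [0, 0, -7.57], "delta_pos": [1.04, 0.19, 0], "hand": 1.0},
  {"delta_rot": [0, 0, 0], "delta_pos": [0, 0, 0], "hand": 5.8},
  {"delta_rot": [0, 0, 0], "delta_pos": [0, 0, 0], "hand": 5.8},
], force=20)

```text
t: 16.8
eef_pos: [0.5975, 0.1129, 0.0974]
ee_rot: [3.14, -0.0, -1.452]
force: [-1.2, 0.6, -0.7]
width: 0.0243
```

move_arm([
  {"delta_rot": [0, 0, 0], "delta_pos": [0, 0, 1.5], "hand": 5.8},
  {"delta_rot": [0, 0, 0], "delta_pos": [0, 0, 3], "hand": 5.8},
  {"delta_rot": [0, 0, 0], "delta_pos": [0, 0, 2.5], "hand": 5.8},
  {"delta_rot": [0, 0, 0], "delta_pos": [-1.63, -2.03, 0], "hand": 5.8},
  {"delta_rot": [0, 0, 0], "delta_pos": [-1.63, -2.03, 0], "hand": 5.8},
  {"delta_rot": [0, 0, 0], "delta_pos": [-1.63, -2.03, 0], "hand": 5.8},
  {"delta_rot": [0, 0, 0], "delta_pos": [-1.63, -2.03, 0], "hand": 5.8},
  {"delta_rot": [0, 0, 0], "delta_pos": [-1.63, -2.03, 0], "hand": 5.8},
  {"delta_rot": [0, 0, 0], "delta_pos": [-1.64, -2.04, 0], "hand": 5.8},
  {"delta_rot": [0, 0, 0], "delta_pos": [0, 0, 0], "hand": 5.8},
], force=30)

```text
t: 17.8
eef_pos: [0.4974, -0.0105, 0.168]
ee_rot: [3.14, 0.0, -1.453]
force: [-0.5, 0.2, -0.5]
width: 0.0581
```

Run:
```python
from h import *
s=get_state(); print(s['eef_pos'],np.degrees(s['ee_rot']),s['t'],s['force'],s['width'])
snap('wrist','w12');boards('w12',zt=.028)
snap('scene','s12')
im=cv2.imread('pics/s12.png'); cv2.imwrite('pics/s12z.png',cv2.resize(im[120:320,220:480],None,fx=3,fy=3,interpolation=cv2.INTER_CUBIC))
```

```text
[ 0.49735461 -0.0104965   0.16795788] [ 1.79913239e+02  2.46017483e-02 -8.32493069e+01] 17.8 [-0.54519038  0.23720997 -0.50769497] 0.05811095927455497
px [316. 190.] ctr mm [499.7  -8.9] size [118.2 101.9] ang 6.7
```

View pics/s12z.png

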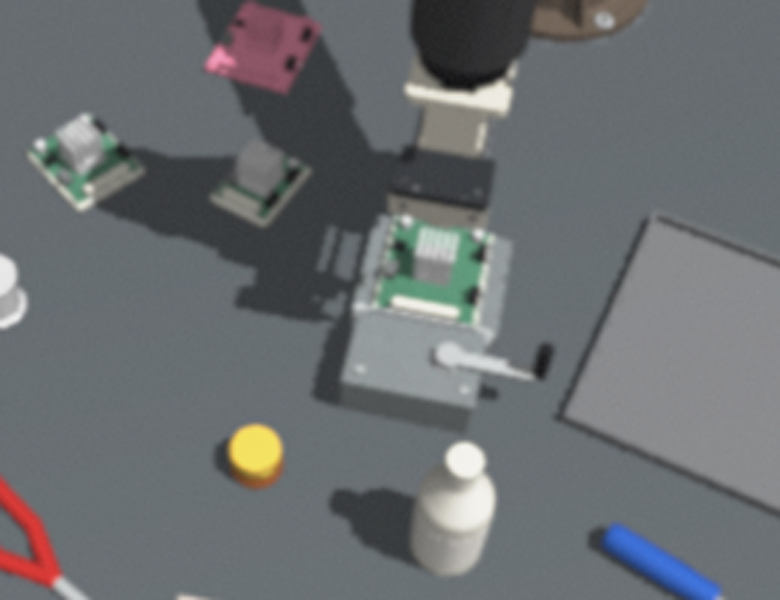

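Lever is back at rest and the board has not moved. Regrip.

move_arm([
  {"delta_rot": [0, 0, 0], "delta_pos": [0, 0, -2.5], "hand": 5.8},
  {"delta_rot": [0, 0, 0], "delta_pos": [0, 0, -2.5], "hand": 5.8},
  {"delta_rot": [0, 0, 0], "delta_pos": [0, 0, -2.5], "hand": 5.8},
  {"delta_rot": [0, 0, 0], "delta_pos": [0, 0, -2.5], "hand": 5.8},
  {"delta_rot": [0, 0, 0], "delta_pos": [0, 0, 0], "hand": 2.5},
  {"delta_rot": [0, 0, 0], "delta_pos": [0, 0, 0], "hand": 2.5},
  {"delta_rot": [0, 0, 0], "delta_pos": [0, 0, 0], "hand": 2.5},
  {"delta_rot": [0, 0, 0], "delta_pos": [0, 0, 0], "hand": 2.5},
  {"delta_rot": [0, 0, 0], "delta_pos": [0, 0, 0], "hand": 2.5},
  {"delta_rot": [0, 0, 0], "delta_pos": [0, 0, 0], "hand": 2.5},
], force=30)

```text
t: 18.9
eef_pos: [0.5008, -0.0084, 0.0692]
ee_rot: [-3.14, 0.0, -1.454]
force: [-2.5, 2.1, 5.6]
width: 0.0338
```

move_arm([
  {"delta_rot": [0, 0, 0], "delta_pos": [0, 0, 2.0], "hand": 2.5},
  {"delta_rot": [0, 0, -8.4], "delta_pos": [-0.32, -0.04, 2.65], "hand": 2.5},
  {"delta_rot": [0, 0, -8.4], "delta_pos": [0, 0, 0], "hand": 2.5},
  {"delta_rot": [0, 0, -8.4], "delta_pos": [0, 0, 0], "hand": 2.5},
  {"delta_rot": [0, 0, -8.4], "delta_pos": [0, 0, 0], "hand": 2.5},
  {"delta_rot": [0, 0, -8.4], "delta_pos": [0, 0, 0], "hand": 2.5},
  {"delta_rot": [0, 0, -8.4], "delta_pos": [0, 0, 0], "hand": 2.5},
  {"delta_rot": [0, 0, -8.4], "delta_pos": [0, 0, 0], "hand": 2.5},
  {"delta_rot": [0, 0, -8.4], "delta_pos": [0, 0, 0], "hand": 2.5},
  {"delta_rot": [0, 0, -8.4], "delta_pos": [0, 0, 0], "hand": 2.5},
], force=30)

```text
t: 19.9
eef_pos: [0.4973, -0.0091, 0.1149]
ee_rot: [3.141, 0.001, -2.78]
force: [-0.2, -0.3, -3.6]
width: 0.0335
```

move_arm([
  {"delta_rot": [0, 0, -7.2], "delta_pos": [0, 0, 0], "hand": 2.5},
  {"delta_rot": [0, 0, -7.2], "delta_pos": [0, 0, 0], "hand": 2.5},
  {"delta_rot": [0, 0, 0], "delta_pos": [0, 0, -1], "hand": 2.5},
  {"delta_rot": [0, 0, 0], "delta_pos": [0, 0, -1], "hand": 2.5},
  {"delta_rot": [0, 0, 0], "delta_pos": [0, 0, -1], "hand": 2.5},
  {"delta_rot": [0, 0, 0], "delta_pos": [0, 0, -1], "hand": 2.5},
  {"delta_rot": [0, 0, 0], "delta_pos": [0, 0, 0], "hand": 2.5},
  {"delta_rot": [0, 0, 0], "delta_pos": [0, 0, 0], "hand": 2.5},
  {"delta_rot": [0, 0, 0], "delta_pos": [0, 0, 0], "hand": 2.5},
  {"delta_rot": [0, 0, 0], "delta_pos": [0, 0, 0], "hand": 2.5},
], force=30)

```text
t: 20.9
eef_pos: [0.4976, -0.009, 0.075]
ee_rot: [3.141, 0.001, -3.025]
force: [-0.8, -0.1, -2.5]
width: 0.0338
```

Run:
```python
from h import *
s=get_state(); print(s['eef_pos'],np.degrees(s['ee_rot']),s['t'],s['force'],s['width'],s['q'])
snap('wrist','w13')
```

```text
[ 0.49760678 -0.00895831  0.07495376] [ 1.79991716e+02  4.70647452e-02 -1.73294101e+02] 20.9 [-0.79267831 -0.08379214 -2.50512653] 0.033759960672182045 [ 3.77677226e-01  2.59114462e-01 -5.94299476e-01  1.09597604e-04
 -7.16551443e-01 -1.83151609e+00]
```

View pics/w13.png

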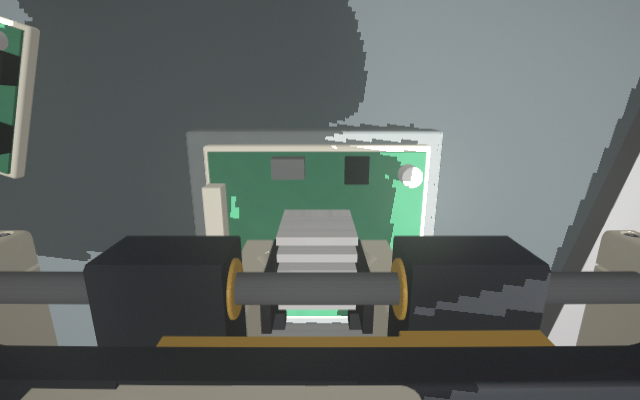

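move_arm([
  {"delta_rot": [0, 0, 0], "delta_pos": [0, 0, -0.55], "hand": 2.5},
  {"delta_rot": [0, 0, 0], "delta_pos": [0.2, 0.023, 0], "hand": 2.5},
  {"delta_rot": [0, 0, 0], "delta_pos": [0.2, 0.023, 0], "hand": 2.5},
  {"delta_rot": [0, 0, 0], "delta_pos": [0.2, 0.023, 0], "hand": 2.5},
  {"delta_rot": [0, 0, 0], "delta_pos": [0.2, 0.023, 0], "hand": 2.5},
  {"delta_rot": [0, 0, 0], "delta_pos": [0.1, 0.012, 0], "hand": 2.5},
  {"delta_rot": [0, 0, 0], "delta_pos": [0.05, 0.006, 0], "hand": 2.5},
  {"delta_rot": [0, 0, 0], "delta_pos": [0.05, 0.006, 0], "hand": 2.5},
  {"delta_rot": [0, 0, 0], "delta_pos": [0, 0, 0], "hand": 2.5},
  {"delta_rot": [0, 0, 0], "delta_pos": [0, 0, 0], "hand": 2.5},
], force=30)

```text
t: 21.95
eef_pos: [0.5057, -0.0084, 0.0691]
ee_rot: [-3.141, -0.003, -3.025]
force: [-8.6, 0.4, 10.1]
width: 0.0342
```

move_arm([
  {"delta_rot": [0, 0, 0], "delta_pos": [0.05, 0.006, 0], "hand": 2.5},
  {"delta_rot": [0, 0, 0], "delta_pos": [0.05, 0.006, 0], "hand": 2.5},
  {"delta_rot": [0, 0, 0], "delta_pos": [0.05, 0.006, 0], "hand": 2.5},
  {"delta_rot": [0, 0, 0], "delta_pos": [0, 0, 0], "hand": 2.5},
  {"delta_rot": [0, 0, 0], "delta_pos": [0, 0, 0], "hand": 2.5},
  {"delta_rot": [0, 0, 0], "delta_pos": [0, 0, 0], "hand": 2.5},
  {"delta_rot": [0, 0, 0], "delta_pos": [0, 0, 0], "hand": 2.5},
  {"delta_rot": [0, 0, 0], "delta_pos": [0, 0, 0], "hand": 2.5},
  {"delta_rot": [0, 0, 0], "delta_pos": [0, 0, 0], "hand": 2.5},
  {"delta_rot": [0, 0, 0], "delta_pos": [0, 0, 0], "hand": 2.5},
], force=30)

```text
t: 22.95
eef_pos: [0.5083, -0.0079, 0.0692]
ee_rot: [-3.141, -0.001, -3.025]
force: [-5.0, -0.9, 6.1]
width: 0.0338
```

Run:
```python
from h import *
s=get_state(); print(s['eef_pos'],np.degrees(s['ee_rot']),s['t'],s['force'],s['moment'],s['width'])
```

```text
[ 0.50832055 -0.00792202  0.06915021] [-1.79987898e+02 -4.43102465e-02 -1.73308830e+02] 22.95 [-4.98101278 -0.93718954  6.10222488] [-0.15623564  1.57116085  0.02390703] 0.0337924386410797
```

move_arm([
  {"delta_rot": [0, 0, 0], "delta_pos": [0, 0, 0.15], "hand": 2.5},
  {"delta_rot": [0, 0, 0], "delta_pos": [0.03, 0.003, 0], "hand": 2.5},
  {"delta_rot": [0, 0, 0], "delta_pos": [0.03, 0.003, 0], "hand": 2.5},
  {"delta_rot": [0, 0, 0], "delta_pos": [0, 0, 0], "hand": 2.5},
  {"delta_rot": [0, 0, 0], "delta_pos": [0, 0, 0], "hand": 2.5},
  {"delta_rot": [0, 0, 0], "delta_pos": [0, 0, 0], "hand": 2.5},
  {"delta_rot": [0, 0, 0], "delta_pos": [0, 0, 0], "hand": 2.5},
  {"delta_rot": [0, 0, 0], "delta_pos": [0, 0, 0], "hand": 2.5},
  {"delta_rot": [0, 0, 0], "delta_pos": [0, 0, 0], "hand": 2.5},
  {"delta_rot": [0, 0, 0], "delta_pos": [0, 0, 0], "hand": 2.5},
], force=30)

```text
t: 23.95
eef_pos: [0.5094, -0.0077, 0.0706]
ee_rot: [3.142, -0.0, -3.025]
force: [0.0, -0.2, -2.6]
width: 0.034
```

Run:
```python
from h import *
s=get_state(); print(s['eef_pos'],np.degrees(s['ee_rot']),s['t'],s['force'],s['moment'],s['width'])
```

```text
[ 0.5093689  -0.00766422  0.07055498] [ 1.79999260e+02 -6.39893208e-04 -1.73310016e+02] 23.95 [ 0.0096854  -0.23550488 -2.5819058 ] [-0.073315   -0.0985276  -0.02806297] 0.034018446711905716
```

move_arm([
  {"delta_rot": [0, 0, 0], "delta_pos": [0.05, 0.006, 0], "hand": 2.5},
  {"delta_rot": [0, 0, 0], "delta_pos": [0.05, 0.006, 0], "hand": 2.5},
  {"delta_rot": [0, 0, 0], "delta_pos": [0.05, 0.006, 0], "hand": 2.5},
  {"delta_rot": [0, 0, 0], "delta_pos": [0.05, 0.006, 0], "hand": 2.5},
  {"delta_rot": [0, 0, 0], "delta_pos": [0, 0, 0], "hand": 2.5},
  {"delta_rot": [0, 0, 0], "delta_pos": [0, 0, 0], "hand": 2.5},
  {"delta_rot": [0, 0, 0], "delta_pos": [0, 0, 0], "hand": 2.5},
  {"delta_rot": [0, 0, 0], "delta_pos": [0, 0, 0], "hand": 2.5},
  {"delta_rot": [0, 0, 0], "delta_pos": [0, 0, 0], "hand": 2.5},
  {"delta_rot": [0, 0, 0], "delta_pos": [0, 0, 0], "hand": 2.5},
], force=30)

```text
t: 24.95
eef_pos: [0.5113, -0.0074, 0.0705]
ee_rot: [-3.142, -0.0, -3.025]
force: [-1.2, 0.1, -3.1]
width: 0.0338
```

Run:
```python
from h import *
s=get_state(); print(s['eef_pos'],np.degrees(s['ee_rot']),s['t'],s['force'],s['moment'],s['width'])
```

```text
[ 0.51126328 -0.00744724  0.07052435] [-1.79999296e+02 -1.16378038e-02 -1.73311354e+02] 24.95 [-1.22011648  0.13708285 -3.12519493] [-0.105877    0.26039408  0.057588  ] 0.03378808762711333
```

move_arm([
  {"delta_rot": [0, 0, 0], "delta_pos": [0.1, 0.012, 0], "hand": 2.5},
  {"delta_rot": [0, 0, 0], "delta_pos": [0.05, 0.006, -0.1], "hand": 2.5},
  {"delta_rot": [0, 0, 0], "delta_pos": [0, 0, -0.1], "hand": 2.5},
  {"delta_rot": [0, 0, 0], "delta_pos": [0, 0, 0], "hand": 2.5},
  {"delta_rot": [0, 0, 0], "delta_pos": [0, 0, 0], "hand": 2.5},
  {"delta_rot": [0, 0, 0], "delta_pos": [0, 0, 0], "hand": 2.5},
  {"delta_rot": [0, 0, 0], "delta_pos": [0, 0, 0], "hand": 2.5},
  {"delta_rot": [0, 0, 0], "delta_pos": [0, 0, 0], "hand": 2.5},
  {"delta_rot": [0, 0, 0], "delta_pos": [0, 0, 0], "hand": 2.5},
  {"delta_rot": [0, 0, 0], "delta_pos": [0, 0, 0], "hand": 2.5},
], force=30)

```text
t: 25.95
eef_pos: [0.5113, -0.0077, 0.0691]
ee_rot: [-3.141, -0.003, -3.025]
force: [-9.7, 1.1, 12.2]
width: 0.0338
```

Run:
```python
from h import *
s=get_state(); print(s['eef_pos'],np.degrees(s['ee_rot']),s['t'],s['force'],s['moment'],s['width'])
```

```text
[ 0.5112738  -0.00769445  0.06913374] [-1.79978064e+02 -1.49767541e-01 -1.73316115e+02] 25.95 [-9.6737111   1.12569176 12.16691856] [0.40429773 3.54572268 0.06559932] 0.0337695899583952
```

move_arm([
  {"delta_rot": [0, 0, 0], "delta_pos": [-0.05, 0, 0.07], "hand": 2.5},
  {"delta_rot": [0, 0, 0], "delta_pos": [0, 0, 0], "hand": 2.5},
  {"delta_rot": [0, 0, 0], "delta_pos": [0, 0, 0], "hand": 5.8},
  {"delta_rot": [0, 0, 0], "delta_pos": [0, 0, 0], "hand": 5.8},
  {"delta_rot": [0, 0, 0], "delta_pos": [0, 0, 0], "hand": 5.8},
  {"delta_rot": [0, 0, 0], "delta_pos": [0, 0, 0], "hand": 5.8},
  {"delta_rot": [0, 0, 0], "delta_pos": [0, 0, 3], "hand": 5.8},
  {"delta_rot": [0, 0, 0], "delta_pos": [0, 0, 4], "hand": 5.8},
  {"delta_rot": [0, 0, 0], "delta_pos": [0, 0, 3], "hand": 5.8},
  {"delta_rot": [0, 0, 0], "delta_pos": [0, 0, 0], "hand": 5.8},
], force=30)

```text
t: 26.95
eef_pos: [0.5151, -0.0066, 0.1738]
ee_rot: [3.141, 0.008, -3.024]
force: [0.5, 0.1, 0.1]
width: 0.0578
```

Run:
```python
from h import *
s=get_state(); print(s['eef_pos'],np.degrees(s['ee_rot']),s['t'],s['force'],s['width'])
snap('wrist','w14');boards('w14',zt=.028)
```

```text
[ 0.51514994 -0.00662022  0.17379713] [ 179.9494553     0.46937236 -173.26302737] 26.95 [0.53757022 0.1393631  0.05761927] 0.057826781686005156
px [76. 29.] ctr mm [ 409.7 -199. ] size [60.2 25.3] ang 73.3 touch
px [99. 78.] ctr mm [ 443.  -181.8] size [13.5 23.3] ang 78.6 
px [ 67. 105.] ctr mm [ 464.3 -208.9] size [58.4 21.3] ang 77.5 
px [319. 180.] ctr mm [507.4  -7.3] size [104.2 120.5] ang 6.7
```

View pics/w14.png

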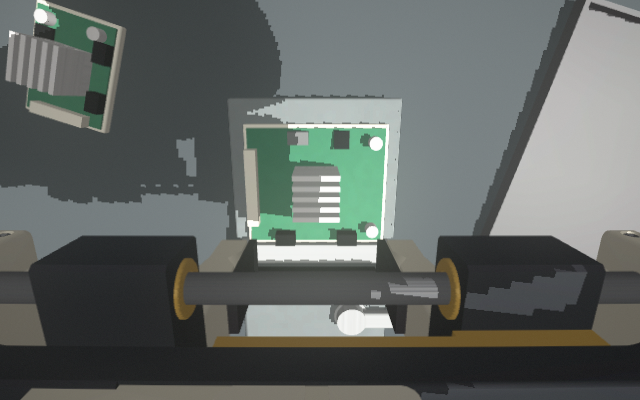

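Flush on edge 2: centre (507.4,-7.3), predicted (507.6,-7.8), yaw 6.7°. Lever again.

move_arm([
  {"delta_rot": [0, 0, 8.4], "delta_pos": [1.08, 1.5, 0], "hand": 5.8},
  {"delta_rot": [0, 0, 8.4], "delta_pos": [1.08, 1.5, 0], "hand": 5.8},
  {"delta_rot": [0, 0, 8.4], "delta_pos": [1.08, 1.5, 0], "hand": 5.8},
  {"delta_rot": [0, 0, 8.4], "delta_pos": [1.08, 1.5, 0], "hand": 5.8},
  {"delta_rot": [0, 0, 8.4], "delta_pos": [1.07, 1.51, 0], "hand": 5.8},
  {"delta_rot": [0, 0, 8.4], "delta_pos": [1.07, 1.51, 0], "hand": 5.8},
  {"delta_rot": [0, 0, 8.4], "delta_pos": [1.07, 1.51, 0], "hand": 5.8},
  {"delta_rot": [0, 0, 8.4], "delta_pos": [1.07, 1.52, 0], "hand": 5.8},
  {"delta_rot": [0, 0, 8.4], "delta_pos": [0, 0, 0], "hand": 5.8},
  {"delta_rot": [0, 0, 8.4], "delta_pos": [0, 0, 0], "hand": 5.8},
], force=20)

```text
t: 28.0
eef_pos: [0.5981, 0.1136, 0.1674]
ee_rot: [3.139, -0.001, -1.552]
force: [0.2, -0.5, -0.1]
width: 0.058
```

move_arm([
  {"delta_rot": [0, 0, 6.0], "delta_pos": [0, 0, -2.3], "hand": 5.8},
  {"delta_rot": [0, 0, 0], "delta_pos": [0, 0, -2.5], "hand": 5.8},
  {"delta_rot": [0, 0, 0], "delta_pos": [0, 0, -2.3], "hand": 5.8},
  {"delta_rot": [0, 0, 0], "delta_pos": [0, 0, 0], "hand": 1.0},
  {"delta_rot": [0, 0, 0], "delta_pos": [0, 0, 0], "hand": 1.0},
  {"delta_rot": [0, 0, 0], "delta_pos": [0, 0, 0], "hand": 1.0},
  {"delta_rot": [0, 0, 0], "delta_pos": [0, 0, 0], "hand": 1.0},
  {"delta_rot": [0, 0, 0], "delta_pos": [0, 0, 0], "hand": 1.0},
  {"delta_rot": [0, 0, 0], "delta_pos": [0, 0, 0], "hand": 1.0},
  {"delta_rot": [0, 0, 0], "delta_pos": [0, 0, 0], "hand": 1.0},
], force=30)

```text
t: 29.0
eef_pos: [0.5991, 0.1136, 0.099]
ee_rot: [-3.14, 0.001, -1.454]
force: [1.0, 0.0, 2.1]
width: 0.0133
```

Run:
```python
from h import *
s=get_state(); print(s['eef_pos'],np.degrees(s['ee_rot']),s['t'],s['force'],s['width'])
```

```text
[0.59913298 0.11356151 0.09899244] [-1.79888159e+02  2.96722198e-02 -8.32969512e+01] 29.0 [1.02820711 0.00664885 2.09448157] 0.013321333243420701
```

move_arm([
  {"delta_rot": [0, 0, 5.3], "delta_pos": [-0.73, -0.12, 0], "hand": 1.0},
  {"delta_rot": [0, 0, 5.3], "delta_pos": [-0.72, -0.19, 0], "hand": 1.0},
  {"delta_rot": [0, 0, 5.3], "delta_pos": [-0.7, -0.25, 0], "hand": 1.0},
  {"delta_rot": [0, 0, 5.3], "delta_pos": [-0.67, -0.32, 0], "hand": 1.0},
  {"delta_rot": [0, 0, 5.3], "delta_pos": [-0.64, -0.38, 0], "hand": 1.0},
  {"delta_rot": [0, 0, 5.3], "delta_pos": [-0.6, -0.43, 0], "hand": 1.0},
  {"delta_rot": [0, 0, 5.3], "delta_pos": [-0.56, -0.49, 0], "hand": 1.0},
  {"delta_rot": [0, 0, 5.3], "delta_pos": [-0.51, -0.54, 0], "hand": 1.0},
  {"delta_rot": [0, 0, 5.3], "delta_pos": [-0.46, -0.58, 0], "hand": 1.0},
  {"delta_rot": [0, 0, 6.0], "delta_pos": [-0.45, -0.71, 0], "hand": 1.0},
], force=35)

```text
t: 30.0
eef_pos: [0.5401, 0.0745, 0.0991]
ee_rot: [-3.137, -0.003, -0.513]
force: [10.7, 18.1, -5.8]
width: 0.0134
```

move_arm([
  {"delta_rot": [0, 0, 0], "delta_pos": [0, 0, 0], "hand": 1.0},
  {"delta_rot": [0, 0, 0], "delta_pos": [0, 0, 0], "hand": 1.0},
  {"delta_rot": [0, 0, 0], "delta_pos": [0, 0, 0], "hand": 1.0},
  {"delta_rot": [0, 0, 0], "delta_pos": [0, 0, 0], "hand": 1.0},
  {"delta_rot": [0, 0, 0], "delta_pos": [0, 0, 0], "hand": 1.0},
  {"delta_rot": [0, 0, 0], "delta_pos": [0, 0, 0], "hand": 1.0},
  {"delta_rot": [0, 0, 0], "delta_pos": [0, 0, 0], "hand": 1.0},
  {"delta_rot": [0, 0, 0], "delta_pos": [0, 0, 0], "hand": 1.0},
  {"delta_rot": [0, 0, 0], "delta_pos": [0, 0, 0], "hand": 1.0},
  {"delta_rot": [0, 0, 0], "delta_pos": [0, 0, 0], "hand": 1.0},
], force=35)

```text
t: 31.0
eef_pos: [0.5405, 0.0753, 0.0991]
ee_rot: [-3.136, -0.003, -0.516]
force: [5.4, 7.1, -3.0]
width: 0.0132
```

Run:
```python
from h import *
s=get_state(); print(s['eef_pos'],np.degrees(s['ee_rot']),s['t'],s['force'],s['width'])
snap('wrist','w15')
```

```text
[0.54052118 0.07528429 0.09908097] [-1.79685531e+02 -1.69538981e-01 -2.95917777e+01] 31.0 [ 5.41515047  7.05849402 -2.96199051] 0.013165144307293595
```

View pics/w15.png

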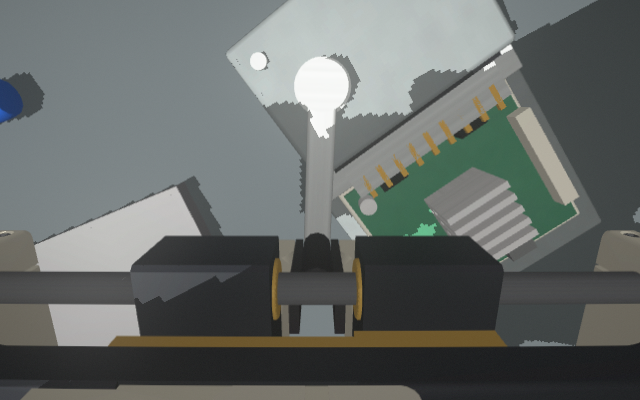

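Comb fully out, and the tool is back at the same stop position as before. Return the lever.

move_arm([
  {"delta_rot": [0, 0, 0], "delta_pos": [0, 0, 0], "hand": 1.0},
  {"delta_rot": [0, 0, -0.7], "delta_pos": [0.05, 0.09, 0], "hand": 1.0},
  {"delta_rot": [0, 0, -7.57], "delta_pos": [0.59, 0.87, 0], "hand": 1.0},
  {"delta_rot": [0, 0, -7.57], "delta_pos": [0.7, 0.79, 0], "hand": 1.0},
  {"delta_rot": [0, 0, -7.57], "delta_pos": [0.8, 0.69, 0], "hand": 1.0},
  {"delta_rot": [0, 0, -7.57], "delta_pos": [0.88, 0.58, 0], "hand": 1.0},
  {"delta_rot": [0, 0, -7.57], "delta_pos": [0.95, 0.46, 0], "hand": 1.0},
  {"delta_rot": [0, 0, -7.57], "delta_pos": [1.0, 0.33, 0], "hand": 1.0},
  {"delta_rot": [0, 0, -7.57], "delta_pos": [1.04, 0.19, 0], "hand": 1.0},
  {"delta_rot": [0, 0, 0], "delta_pos": [0, 0, 0], "hand": 5.8},
], force=30)

```text
t: 32.05
eef_pos: [0.5988, 0.1133, 0.0982]
ee_rot: [-3.142, -0.0, -1.456]
force: [-0.5, 0.8, -0.6]
width: 0.0172
```

move_arm([
  {"delta_rot": [0, 0, 0], "delta_pos": [0, 0, 0.5], "hand": 5.8},
  {"delta_rot": [0, 0, 0], "delta_pos": [0, 0, 3], "hand": 5.8},
  {"delta_rot": [0, 0, 0], "delta_pos": [0, 0, 3.5], "hand": 5.8},
  {"delta_rot": [0, 0, 0], "delta_pos": [-1.5, -2.01, 0], "hand": 5.8},
  {"delta_rot": [0, 0, 0], "delta_pos": [-1.5, -2.01, 0], "hand": 5.8},
  {"delta_rot": [0, 0, 0], "delta_pos": [-1.5, -2.01, 0], "hand": 5.8},
  {"delta_rot": [0, 0, 0], "delta_pos": [-1.5, -2.01, 0], "hand": 5.8},
  {"delta_rot": [0, 0, 0], "delta_pos": [-1.5, -2.01, 0], "hand": 5.8},
  {"delta_rot": [0, 0, 0], "delta_pos": [-1.5, -2.02, 0], "hand": 5.8},
  {"delta_rot": [0, 0, 0], "delta_pos": [0, 0, 0], "hand": 5.8},
], force=30)

```text
t: 33.05
eef_pos: [0.5054, -0.0093, 0.1686]
ee_rot: [3.141, 0.0, -1.452]
force: [-0.1, -0.0, -0.4]
width: 0.0577
```

Run:
```python
from h import *
s=get_state(); print(s['eef_pos'],np.degrees(s['ee_rot']),s['t'],s['force'],s['width'])
snap('wrist','w16');boards('w16',zt=.028)
snap('scene','s16')
im=cv2.imread('pics/s16.png'); cv2.imwrite('pics/s16z.png',cv2.resize(im[150:310,320:540],None,fx=3.6,fy=3.6,interpolation=cv2.INTER_CUBIC))
```

```text
[ 0.50536407 -0.00932808  0.16861398] [ 1.79959461e+02  2.58752320e-02 -8.32053026e+01] 33.05 [-0.09194806 -0.01888617 -0.37845632] 0.057656021296251525
px [312. 195.] ctr mm [506.9  -5.9] size [104.  117.6] ang 6.7
```

View pics/s16z.png

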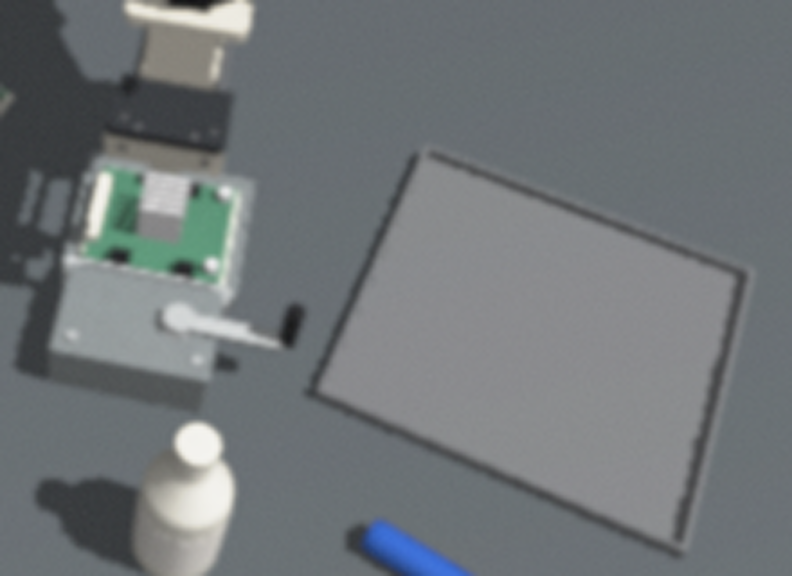

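Lever at rest; the full tray is visible, corners in the crop at about (420,148), (752,268), (684,556) and (306,393).

Run:
```python
from h import *
c=cam('scene')
q=np.array([(420,148),(752,268),(684,556),(306,393)])/3.6+[320,150]
P=ray(q,c,.014)[:,:2]*1000; print(P.round(1)); 
r=cv2.minAreaRect(P.astype(np.float32)); print(r, P.mean(0))
for i in range(4):
    d=P[(i+1)%4]-P[i]; print(np.linalg.norm(d).round(1),np.degrees(np.arctan2(d[1],d[0])).round(1))
```

```text
[[348.7 177.9]
 [378.8 454.8]
 [648.9 419.7]
 [612.9 138.7]]
((495.849365234375, 296.77618408203125), (283.80682373046875, 272.4141845703125), 82.69944763183594) [497.34091966 297.78016872]
278.6 83.8
272.4 -7.4
283.3 -97.3
267.1 171.6
```

move_arm([
  {"delta_rot": [0, 0, 0], "delta_pos": [0, 0.05, -2.5], "hand": 5.8},
  {"delta_rot": [0, 0, 0], "delta_pos": [0, 0.05, -2.5], "hand": 5.8},
  {"delta_rot": [0, 0, 0], "delta_pos": [0, 0, -2.5], "hand": 5.8},
  {"delta_rot": [0, 0, 0], "delta_pos": [0, 0, -2.5], "hand": 5.8},
  {"delta_rot": [0, 0, 0], "delta_pos": [0, 0, 0], "hand": 2.5},
  {"delta_rot": [0, 0, 0], "delta_pos": [0, 0, 0], "hand": 2.5},
  {"delta_rot": [0, 0, 0], "delta_pos": [0, 0, 0], "hand": 2.5},
  {"delta_rot": [0, 0, 0], "delta_pos": [0, 0, 0], "hand": 2.5},
  {"delta_rot": [0, 0, 0], "delta_pos": [0, 0, 0], "hand": 2.5},
  {"delta_rot": [0, 0, 0], "delta_pos": [0, 0, 0], "hand": 2.5},
], force=30)

```text
t: 34.15
eef_pos: [0.5086, -0.0062, 0.0696]
ee_rot: [-3.14, 0.0, -1.453]
force: [-2.6, 2.2, 6.3]
width: 0.0339
```

move_arm([
  {"delta_rot": [0, 0, 0], "delta_pos": [0, 0, 3.5], "hand": 2.5},
  {"delta_rot": [0, 0, 0], "delta_pos": [0, 0, 3.6], "hand": 2.5},
  {"delta_rot": [0, 0, 0], "delta_pos": [0, 0, 3.5], "hand": 2.5},
  {"delta_rot": [0, 0, -1.4], "delta_pos": [0, 3.6, 0], "hand": 2.5},
  {"delta_rot": [0, 0, -1.4], "delta_pos": [0, 3.6, 0], "hand": 2.5},
  {"delta_rot": [0, 0, -1.4], "delta_pos": [0, 3.6, 0], "hand": 2.5},
  {"delta_rot": [0, 0, -1.4], "delta_pos": [0, 3.6, 0], "hand": 2.5},
  {"delta_rot": [0, 0, -1.4], "delta_pos": [0.8, 3.6, 0], "hand": 2.5},
  {"delta_rot": [0, 0, -1.4], "delta_pos": [1.0, 3.6, 0], "hand": 2.5},
  {"delta_rot": [0, 0, -1.4], "delta_pos": [1.2, 3.6, 0], "hand": 2.5},
], force=35)

```text
t: 35.15
eef_pos: [0.5379, 0.247, 0.1748]
ee_rot: [-3.141, 0.001, -1.626]
force: [0.7, -0.9, -1.7]
width: 0.0341
```

move_arm([
  {"delta_rot": [0, 0, -1.3], "delta_pos": [1.2, 3.7, 0], "hand": 2.5},
  {"delta_rot": [0, 0, -1.3], "delta_pos": [1.2, 3.7, 0], "hand": 2.5},
  {"delta_rot": [0, 0, -1.3], "delta_pos": [1.2, 3.7, 0], "hand": 2.5},
  {"delta_rot": [0, 0, 0], "delta_pos": [0, 0, -2.3], "hand": 2.5},
  {"delta_rot": [0, 0, 0], "delta_pos": [0, 0, -2.3], "hand": 2.5},
  {"delta_rot": [0, 0, 0], "delta_pos": [0, 0, -2.3], "hand": 2.5},
  {"delta_rot": [0, 0, 0], "delta_pos": [0, 0, -2.3], "hand": 2.5},
  {"delta_rot": [0, 0, 0], "delta_pos": [0, 0, 0], "hand": 2.5},
  {"delta_rot": [0, 0, 0], "delta_pos": [0, 0, 0], "hand": 2.5},
  {"delta_rot": [0, 0, 0], "delta_pos": [0, 0, 0], "hand": 2.5},
], force=35)

```text
t: 36.15
eef_pos: [0.5749, 0.3571, 0.084]
ee_rot: [-3.14, 0.002, -1.693]
force: [-0.0, 0.5, -1.6]
width: 0.0339
```

Run:
```python
from h import *
s=get_state(); print(s['eef_pos'],np.degrees(s['ee_rot']),s['t'],s['force'],s['width'])
snap('wrist','w17')
```

```text
[0.57486549 0.35707335 0.08396785] [-1.79906990e+02  9.51384007e-02 -9.69852849e+01] 36.15 [-0.01829114  0.46174025 -1.61826039] 0.03390105217318233
```

View pics/w17.png

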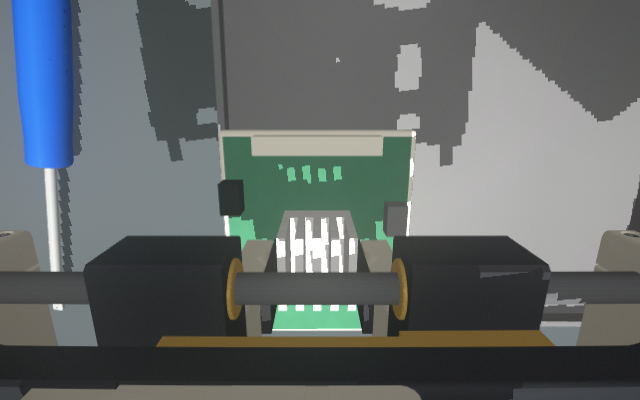

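Run:
```python
from h import *
_,c=load('w17')
print('wall', (ray([(214,20),(217,100),(226,20),(228,100)],c,.014)[:,:2]*1000).round(1))
print('+y wall', (ray([(560,304),(560,312),(560,320)],c,.014)[:,:2]*1000).round(1))
print('board far -y', (ray([(222,131),(412,131)],c,.044)[:,:2]*1000).round(1), 'front +y',(ray([(275,329),(360,329)],c,.044)[:,:2]*1000).round(1))
```

```text
wall [[613.3 235.5]
 [619.8 276.3]
 [606.9 236.3]
 [613.6 277.1]]
+y wall [[417.9 433. ]
 [417.5 439.2]
 [417.  445.6]]
board far -y [[612.  292.4]
 [518.8 303.9]] front +y [[603.5 407.6]
 [554.4 413.6]]
```

The board is within 3–5 mm of the tray's walls at this spot, so I shift it inward, lower and release.

move_arm([
  {"delta_rot": [0, 0, 0], "delta_pos": [-0.8, -0.5, 0], "hand": 2.5},
  {"delta_rot": [0, 0, 0], "delta_pos": [-0.84, -0.5, -0.5], "hand": 2.5},
  {"delta_rot": [0, 0, 0], "delta_pos": [0, 0, -1], "hand": 2.5},
  {"delta_rot": [0, 0, 0], "delta_pos": [0, 0, -1], "hand": 2.5},
  {"delta_rot": [0, 0, 0], "delta_pos": [0, 0, -0.4], "hand": 2.5},
  {"delta_rot": [0, 0, 0], "delta_pos": [0, 0, -0.15], "hand": 2.5},
  {"delta_rot": [0, 0, 0], "delta_pos": [0, 0, 0], "hand": 2.5},
  {"delta_rot": [0, 0, 0], "delta_pos": [0, 0, 0], "hand": 2.5},
  {"delta_rot": [0, 0, 0], "delta_pos": [0, 0, 0], "hand": 2.5},
  {"delta_rot": [0, 0, 0], "delta_pos": [0, 0, 0], "hand": 2.5},
], force=35)

```text
t: 37.2
eef_pos: [0.5569, 0.346, 0.0535]
ee_rot: [3.141, -0.001, -1.692]
force: [-10.4, -3.9, 19.1]
width: 0.034
```

move_arm([
  {"delta_rot": [0, 0, 0], "delta_pos": [0, 0, 0.15], "hand": 2.5},
  {"delta_rot": [0, 0, 0], "delta_pos": [0, 0, 0], "hand": 5.8},
  {"delta_rot": [0, 0, 0], "delta_pos": [0, 0, 0], "hand": 5.8},
  {"delta_rot": [0, 0, 0], "delta_pos": [0, 0, 0], "hand": 5.8},
  {"delta_rot": [0, 0, 0], "delta_pos": [0, 0, 0], "hand": 5.8},
  {"delta_rot": [0, 0, 0], "delta_pos": [0, 0, 3], "hand": 8.7},
  {"delta_rot": [0, 0, 0], "delta_pos": [0, 0, 4], "hand": 8.7},
  {"delta_rot": [0, 0, 0], "delta_pos": [0, 0, 4], "hand": 8.7},
  {"delta_rot": [0, 0, 0], "delta_pos": [0, -4.5, 2], "hand": 8.7},
  {"delta_rot": [0, 0, 0], "delta_pos": [0, -4.5, 2], "hand": 8.7},
], force=35)

```text
t: 38.2
eef_pos: [0.5577, 0.2564, 0.2044]
ee_rot: [-3.141, 0.001, -1.691]
force: [-0.1, -0.7, -0.5]
width: 0.086
```

Run:
```python
from h import *
s=get_state(); print(s['eef_pos'],np.degrees(s['ee_rot']),s['t'],s['force'],s['width'])
snap('wrist','w18'); boards('w18',zt=.012); snap('scene','s18')
```

```text
[0.55771191 0.25644426 0.20444946] [-1.79951775e+02  5.14227667e-02 -9.68852561e+01] 38.2 [-0.05793905 -0.69495625 -0.52587517] 0.0859946418262065
px [327. 244.] ctr mm [552.5 320.2] size [63.8 99.2] ang 83.1 
px [327. 309.] ctr mm [561.2 397. ] size [13.4 76.2] ang 83.1
```

View pics/w18.png

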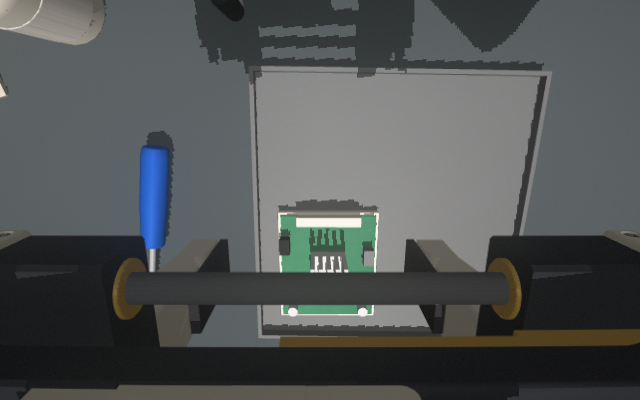

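View pics/s18.png

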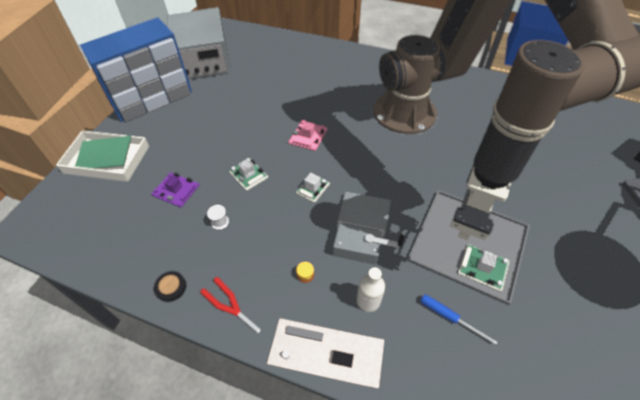

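Large board lies flat inside the tray with a margin on every side. The small board seems to have shifted in the scene view, now (313,183) instead of (307,180), so I'll re-measure it later. Medium next.

move_arm([
  {"delta_rot": [0, 0, 6], "delta_pos": [-0.5, -4.5, 0], "hand": 8.7},
  {"delta_rot": [0, 0, 6], "delta_pos": [-0.5, -4.5, 0], "hand": 8.7},
  {"delta_rot": [0, 0, 6], "delta_pos": [-0.5, -4.5, 0], "hand": 8.7},
  {"delta_rot": [0, 0, 6], "delta_pos": [-0.5, -4.5, 0], "hand": 8.7},
  {"delta_rot": [0, 0, 6], "delta_pos": [-0.5, -4.5, 0], "hand": 8.7},
  {"delta_rot": [0, 0, 6], "delta_pos": [-0.5, -4.5, 0], "hand": 8.7},
  {"delta_rot": [0, 0, 6], "delta_pos": [-0.5, -4.5, 0], "hand": 8.7},
  {"delta_rot": [0, 0, 6], "delta_pos": [-0.5, -4.5, 0], "hand": 8.7},
  {"delta_rot": [0, 0, 6], "delta_pos": [-0.5, -4.5, 0], "hand": 8.7},
  {"delta_rot": [0, 0, 6], "delta_pos": [-0.5, -4.5, 0], "hand": 8.7},
])

```text
t: 39.3
eef_pos: [0.5074, -0.1951, 0.2032]
ee_rot: [-3.141, -0.0, -0.641]
force: [1.1, 0.2, -0.3]
width: 0.0871
```

move_arm([
  {"delta_rot": [0, 0, 2], "delta_pos": [-0.36, -4.0, -0.88], "hand": 8.7},
  {"delta_rot": [0, 0, 2], "delta_pos": [-0.36, -4.0, -0.88], "hand": 8.7},
  {"delta_rot": [0, 0, 2], "delta_pos": [-0.36, -4.0, -0.88], "hand": 8.7},
  {"delta_rot": [0, 0, 2], "delta_pos": [-0.36, -4.0, -0.88], "hand": 8.7},
  {"delta_rot": [0, 0, 2], "delta_pos": [-0.36, -4.0, -0.88], "hand": 8.7},
  {"delta_rot": [0, 0, 0], "delta_pos": [0, 0, 0], "hand": 8.7},
  {"delta_rot": [0, 0, 0], "delta_pos": [0, 0, 0], "hand": 8.7},
  {"delta_rot": [0, 0, 0], "delta_pos": [0, 0, 0], "hand": 8.7},
  {"delta_rot": [0, 0, 0], "delta_pos": [0, 0, 0], "hand": 8.7},
  {"delta_rot": [0, 0, 0], "delta_pos": [0, 0, 0], "hand": 8.7},
])

```text
t: 40.3
eef_pos: [0.4902, -0.3927, 0.1598]
ee_rot: [-3.142, -0.001, -0.47]
force: [-0.5, -0.2, -0.1]
width: 0.0867
```

Run:
```python
from h import *
s=get_state(); print(s['eef_pos'],np.degrees(s['ee_rot']),s['t'],s['force'],s['width'])
snap('wrist','w19'); boards('w19')
```

```text
[ 0.49021615 -0.39268289  0.1598028 ] [-1.79994899e+02 -4.72833713e-02 -2.69216142e+01] 40.3 [-0.51979294 -0.24897162 -0.06605087] 0.08669470213411454
px [343. 193.] ctr mm [ 474.3 -406.4] size [102.9  84. ] ang 60.6
```

View pics/w19.png

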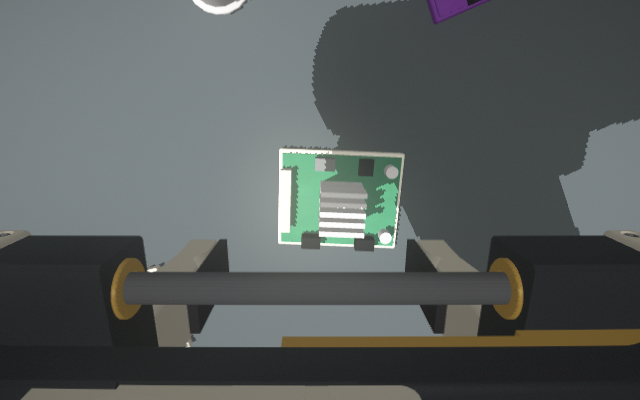

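move_arm([
  {"delta_rot": [0, 0, -1.2], "delta_pos": [-0.8, -0.65, 0], "hand": 8.7},
  {"delta_rot": [0, 0, -1.2], "delta_pos": [-0.77, -0.65, -1.16], "hand": 7.5},
  {"delta_rot": [0, 0, 0], "delta_pos": [0, 0, -2], "hand": 6.0},
  {"delta_rot": [0, 0, 0], "delta_pos": [0, 0, -2], "hand": 5.8},
  {"delta_rot": [0, 0, 0], "delta_pos": [0, 0, -2], "hand": 5.8},
  {"delta_rot": [0, 0, 0], "delta_pos": [0, 0, -2], "hand": 5.8},
  {"delta_rot": [0, 0, 0], "delta_pos": [0, 0, -2], "hand": 5.8},
  {"delta_rot": [0, 0, 0], "delta_pos": [0, 0, 0], "hand": 5.8},
  {"delta_rot": [0, 0, 0], "delta_pos": [0, 0, 0], "hand": 2.5},
  {"delta_rot": [0, 0, 0], "delta_pos": [0, 0, 0], "hand": 2.5},
], force=30)

```text
t: 41.35
eef_pos: [0.4743, -0.4071, 0.0486]
ee_rot: [3.141, -0.001, -0.513]
force: [0.8, -0.0, 0.5]
width: 0.0469
```

move_arm([
  {"delta_rot": [0, 0, 0], "delta_pos": [0, 0, 0], "hand": 2.5},
  {"delta_rot": [0, 0, 0], "delta_pos": [0, 0, 0], "hand": 2.5},
  {"delta_rot": [0, 0, 0], "delta_pos": [0, 0, 0], "hand": 2.5},
  {"delta_rot": [0, 0, 0], "delta_pos": [0, 0, 0], "hand": 2.5},
  {"delta_rot": [0, 0, 0], "delta_pos": [0, 0, 0], "hand": 2.5},
  {"delta_rot": [0, 0, 0], "delta_pos": [0, 0, 1.5], "hand": 2.5},
  {"delta_rot": [0, 0, 0], "delta_pos": [0, 0, 2], "hand": 2.5},
  {"delta_rot": [0, 0, 0], "delta_pos": [0, 0, 2], "hand": 2.5},
  {"delta_rot": [0, 0, 0], "delta_pos": [0, 0, 1.7], "hand": 2.5},
  {"delta_rot": [0, 0, 0], "delta_pos": [0, 0, 0], "hand": 2.5},
], force=30)

```text
t: 42.35
eef_pos: [0.4751, -0.4071, 0.1219]
ee_rot: [-3.141, -0.004, -0.513]
force: [0.1, 0.4, -2.0]
width: 0.0338
```

Run:
```python
from h import *
s=get_state(); print(s['eef_pos'],np.degrees(s['ee_rot']),s['t'],s['force'],s['width'])
snap('wrist','w20')
```

```text
[ 0.47507604 -0.4070874   0.12193834] [-179.99319705   -0.22089347  -29.38290834] 42.35 [ 0.1414149   0.3921666  -1.99199963] 0.03384323107742485
```

View pics/w20.png

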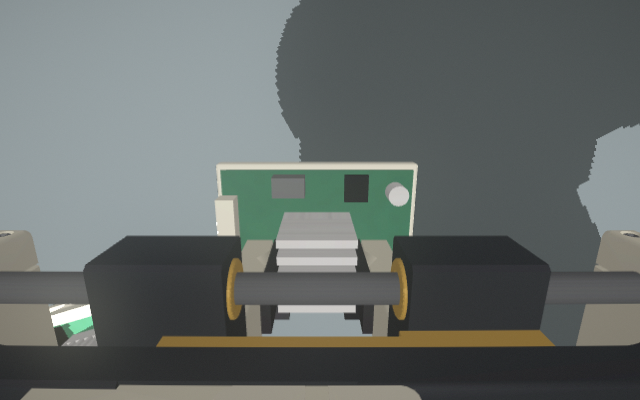

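move_arm([
  {"delta_rot": [0, 0, -5.99], "delta_pos": [0.25, 4.41, 0], "hand": 2.5},
  {"delta_rot": [0, 0, -5.99], "delta_pos": [0.25, 4.41, 0], "hand": 2.5},
  {"delta_rot": [0, 0, -5.99], "delta_pos": [0.25, 4.41, 0], "hand": 2.5},
  {"delta_rot": [0, 0, -5.99], "delta_pos": [0.25, 4.41, 0], "hand": 2.5},
  {"delta_rot": [0, 0, -5.99], "delta_pos": [0.25, 4.41, 0], "hand": 2.5},
  {"delta_rot": [0, 0, -5.99], "delta_pos": [0.25, 4.42, 0], "hand": 2.5},
  {"delta_rot": [0, 0, -5.99], "delta_pos": [0.25, 4.42, 0], "hand": 2.5},
  {"delta_rot": [0, 0, -5.99], "delta_pos": [0.23, 4.42, 0], "hand": 2.5},
  {"delta_rot": [0, 0, -5.98], "delta_pos": [0.23, 4.42, 0], "hand": 2.5},
  {"delta_rot": [0, 0, 0], "delta_pos": [0, 0, 0], "hand": 2.5},
], force=30)

```text
t: 43.4
eef_pos: [0.4961, -0.0052, 0.1188]
ee_rot: [3.141, 0.0, -1.454]
force: [1.1, -0.4, -1.9]
width: 0.0336
```

move_arm([
  {"delta_rot": [0, 0, 0], "delta_pos": [0, 0, -1.2], "hand": 2.5},
  {"delta_rot": [0, 0, 0], "delta_pos": [0, 0, -1.3], "hand": 2.5},
  {"delta_rot": [0, 0, 0], "delta_pos": [0, 0, -1.3], "hand": 2.5},
  {"delta_rot": [0, 0, 0], "delta_pos": [0, 0, -1.1], "hand": 2.5},
  {"delta_rot": [0, 0, 0], "delta_pos": [0.2, 0.023, 0], "hand": 2.5},
  {"delta_rot": [0, 0, 0], "delta_pos": [0.2, 0.023, 0], "hand": 2.5},
  {"delta_rot": [0, 0, 0], "delta_pos": [0.2, 0.023, 0], "hand": 2.5},
  {"delta_rot": [0, 0, 0], "delta_pos": [0.2, 0.023, 0], "hand": 2.5},
  {"delta_rot": [0, 0, 0], "delta_pos": [0.1, 0.012, 0], "hand": 2.5},
  {"delta_rot": [0, 0, 0], "delta_pos": [0, 0, 0], "hand": 2.5},
], force=30)

```text
t: 44.4
eef_pos: [0.5053, -0.0081, 0.0708]
ee_rot: [-3.141, 0.0, -1.454]
force: [0.5, -0.7, -2.8]
width: 0.0337
```

Run:
```python
from h import *
s=get_state(); print(s['eef_pos'],np.degrees(s['ee_rot']),s['t'],s['force'],s['width'])
snap('wrist','w21')
im=cv2.imread('pics/w21.png'); cv2.imwrite('pics/w21z.png',cv2.resize(im[:250,120:440],None,fx=2.5,fy=2.4,interpolation=cv2.INTER_CUBIC))
```

```text
[ 0.5053116  -0.0081453   0.07076387] [-1.79978960e+02  6.07278136e-03 -8.32982757e+01] 44.4 [ 0.51493478 -0.70245847 -2.80230994] 0.03371396053203581
```

View pics/w21z.png

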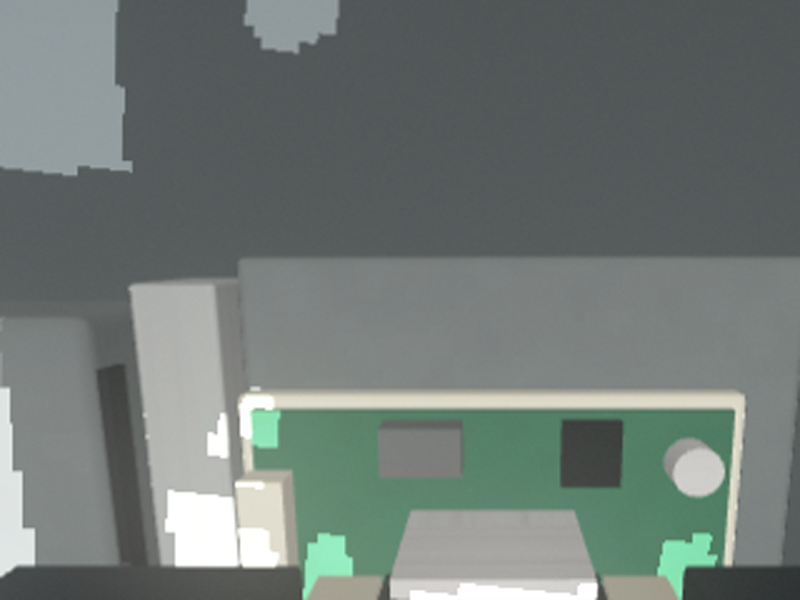

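move_arm([
  {"delta_rot": [0, 0, 0], "delta_pos": [0.05, 0.006, 0], "hand": 2.5},
  {"delta_rot": [0, 0, 0], "delta_pos": [0.05, 0.006, 0], "hand": 2.5},
  {"delta_rot": [0, 0, 0], "delta_pos": [0.05, 0.006, 0], "hand": 2.5},
  {"delta_rot": [0, 0, 0], "delta_pos": [0.05, 0.006, 0], "hand": 2.5},
  {"delta_rot": [0, 0, 0], "delta_pos": [0.05, 0.006, 0], "hand": 2.5},
  {"delta_rot": [0, 0, 0], "delta_pos": [0, 0, 0], "hand": 2.5},
  {"delta_rot": [0, 0, 0], "delta_pos": [0, 0, 0], "hand": 2.5},
  {"delta_rot": [0, 0, 0], "delta_pos": [0, 0, 0], "hand": 2.5},
  {"delta_rot": [0, 0, 0], "delta_pos": [0, 0, 0], "hand": 2.5},
  {"delta_rot": [0, 0, 0], "delta_pos": [0, 0, 0], "hand": 2.5},
], force=30)

```text
t: 45.45
eef_pos: [0.5068, -0.0081, 0.0704]
ee_rot: [3.14, -0.0, -1.454]
force: [-4.7, 1.0, -0.2]
width: 0.0339
```

Run:
```python
from h import *
s=get_state(); print(s['eef_pos'],np.degrees(s['ee_rot']),s['t'],s['force'],s['moment'],s['width'])
```

```text
[ 0.50679774 -0.00811634  0.07043269] [ 1.79915760e+02 -1.10079704e-02 -8.33090838e+01] 45.45 [-4.65928732  0.9841501  -0.23713652] [0.06505069 2.00894758 0.17464279] 0.033887404784341754
```

move_arm([
  {"delta_rot": [0, 0, 0], "delta_pos": [0.05, 0.006, -0.1], "hand": 2.5},
  {"delta_rot": [0, 0, 0], "delta_pos": [0, 0, -0.1], "hand": 2.5},
  {"delta_rot": [0, 0, 0], "delta_pos": [0, 0, 0], "hand": 2.5},
  {"delta_rot": [0, 0, 0], "delta_pos": [0, 0, 0], "hand": 5.8},
  {"delta_rot": [0, 0, 0], "delta_pos": [0, 0, 0], "hand": 5.8},
  {"delta_rot": [0, 0, 0], "delta_pos": [0, 0, 0], "hand": 5.8},
  {"delta_rot": [0, 0, 0], "delta_pos": [0, 0, 0], "hand": 5.8},
  {"delta_rot": [0, 0, 0], "delta_pos": [0, 0, 4], "hand": 5.8},
  {"delta_rot": [0, 0, 0], "delta_pos": [0, 0, 4], "hand": 5.8},
  {"delta_rot": [0, 0, 0], "delta_pos": [0, 0, 2], "hand": 5.8},
], force=30)

```text
t: 46.45
eef_pos: [0.5098, -0.0075, 0.1722]
ee_rot: [-3.137, 0.0, -1.453]
force: [0.0, -0.1, -0.6]
width: 0.0581
```

Run:
```python
from h import *
s=get_state(); print(s['eef_pos'],np.degrees(s['ee_rot']),s['t'],s['force'],s['width'])
snap('wrist','w22'); boards('w22',zt=.028)
```

```text
[ 0.50976742 -0.00752018  0.17217293] [-1.79727188e+02  1.58834231e-02 -8.32627753e+01] 46.45 [ 0.03682142 -0.06991457 -0.56052821] 0.05814844544395924
px [325. 186.] ctr mm [504.8  -8.3] size [108.1  86.9] ang 6.5
```

View pics/w22.png

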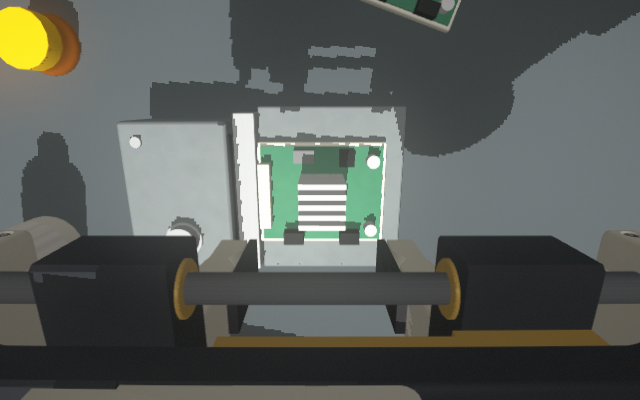

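Medium is flush and centred: (504.8,-8.3), expected (505.6,-8.0). Lever.

move_arm([
  {"delta_rot": [0, 0, 0], "delta_pos": [1.5, 2.02, 0], "hand": 5.8},
  {"delta_rot": [0, 0, 0], "delta_pos": [1.5, 2.02, 0], "hand": 5.8},
  {"delta_rot": [0, 0, 0], "delta_pos": [1.5, 2.02, 0], "hand": 5.8},
  {"delta_rot": [0, 0, 0], "delta_pos": [1.5, 2.02, 0], "hand": 5.8},
  {"delta_rot": [0, 0, 0], "delta_pos": [1.5, 2.02, 0], "hand": 5.8},
  {"delta_rot": [0, 0, 0], "delta_pos": [1.51, 2.0, 0], "hand": 5.8},
  {"delta_rot": [0, 0, 0], "delta_pos": [0, 0, 0], "hand": 5.8},
  {"delta_rot": [0, 0, 0], "delta_pos": [0, 0, -2.35], "hand": 5.8},
  {"delta_rot": [0, 0, 0], "delta_pos": [0, 0, -2.35], "hand": 5.8},
  {"delta_rot": [0, 0, 0], "delta_pos": [0, 0, -2.35], "hand": 5.8},
], force=30)

```text
t: 47.5
eef_pos: [0.598, 0.113, 0.0974]
ee_rot: [-3.141, 0.0, -1.454]
force: [0.8, -0.1, -0.7]
width: 0.058
```

move_arm([
  {"delta_rot": [0, 0, 0], "delta_pos": [0, 0, 0], "hand": 1.0},
  {"delta_rot": [0, 0, 0], "delta_pos": [0, 0, 0], "hand": 1.0},
  {"delta_rot": [0, 0, 0], "delta_pos": [0, 0, 0], "hand": 1.0},
  {"delta_rot": [0, 0, 0], "delta_pos": [0, 0, 0], "hand": 1.0},
  {"delta_rot": [0, 0, 0], "delta_pos": [0, 0, 0], "hand": 1.0},
  {"delta_rot": [0, 0, 0], "delta_pos": [0, 0, 0], "hand": 1.0},
  {"delta_rot": [0, 0, 0], "delta_pos": [0, 0, 0], "hand": 1.0},
  {"delta_rot": [0, 0, 0], "delta_pos": [0, 0, 0], "hand": 1.0},
  {"delta_rot": [0, 0, 0], "delta_pos": [0, 0, 0], "hand": 1.0},
  {"delta_rot": [0, 0, 0], "delta_pos": [0, 0, 0], "hand": 1.0},
], force=30)

```text
t: 48.5
eef_pos: [0.599, 0.1135, 0.0988]
ee_rot: [-3.14, 0.0, -1.453]
force: [1.9, 0.7, 5.7]
width: 0.013
```

move_arm([
  {"delta_rot": [0, 0, 5.3], "delta_pos": [-0.73, -0.12, 0], "hand": 1.0},
  {"delta_rot": [0, 0, 5.3], "delta_pos": [-0.72, -0.19, 0], "hand": 1.0},
  {"delta_rot": [0, 0, 5.3], "delta_pos": [-0.7, -0.25, 0], "hand": 1.0},
  {"delta_rot": [0, 0, 5.3], "delta_pos": [-0.67, -0.32, 0], "hand": 1.0},
  {"delta_rot": [0, 0, 5.3], "delta_pos": [-0.64, -0.38, 0], "hand": 1.0},
  {"delta_rot": [0, 0, 5.3], "delta_pos": [-0.6, -0.43, 0], "hand": 1.0},
  {"delta_rot": [0, 0, 5.3], "delta_pos": [-0.56, -0.49, 0], "hand": 1.0},
  {"delta_rot": [0, 0, 5.3], "delta_pos": [-0.51, -0.54, 0], "hand": 1.0},
  {"delta_rot": [0, 0, 5.3], "delta_pos": [-0.46, -0.58, 0], "hand": 1.0},
  {"delta_rot": [0, 0, 6.0], "delta_pos": [-0.45, -0.71, 0], "hand": 1.0},
], force=35)

```text
t: 49.5
eef_pos: [0.54, 0.0744, 0.099]
ee_rot: [-3.137, -0.003, -0.513]
force: [13.3, 21.3, -2.7]
width: 0.0132
```

move_arm([
  {"delta_rot": [0, 0, 0], "delta_pos": [0, 0, 0], "hand": 1.0},
  {"delta_rot": [0, 0, 0], "delta_pos": [0, 0, 0], "hand": 1.0},
  {"delta_rot": [0, 0, 0], "delta_pos": [0, 0, 0], "hand": 1.0},
  {"delta_rot": [0, 0, 0], "delta_pos": [0, 0, 0], "hand": 1.0},
  {"delta_rot": [0, 0, 0], "delta_pos": [0, 0, 0], "hand": 1.0},
  {"delta_rot": [0, 0, 0], "delta_pos": [0, 0, 0], "hand": 1.0},
  {"delta_rot": [0, 0, 0], "delta_pos": [0, 0, 0], "hand": 1.0},
  {"delta_rot": [0, 0, 0], "delta_pos": [0, 0, 0], "hand": 1.0},
  {"delta_rot": [0, 0, 0], "delta_pos": [0, 0, 0], "hand": 1.0},
  {"delta_rot": [0, 0, 0], "delta_pos": [0, 0, 0], "hand": 1.0},
], force=35)

```text
t: 50.5
eef_pos: [0.5405, 0.0752, 0.0989]
ee_rot: [-3.136, -0.003, -0.516]
force: [7.3, 7.3, -0.4]
width: 0.0135
```

Run:
```python
from h import *
s=get_state(); print(s['eef_pos'],np.degrees(s['ee_rot']),s['t'],s['force'],s['width'])
snap('wrist','w23')
```

```text
[0.54049332 0.07519707 0.09892191] [-179.68165739   -0.180531    -29.58018704] 50.5 [ 7.33520123  7.26432402 -0.38803123] 0.013520461218923693
```

View pics/w23.png

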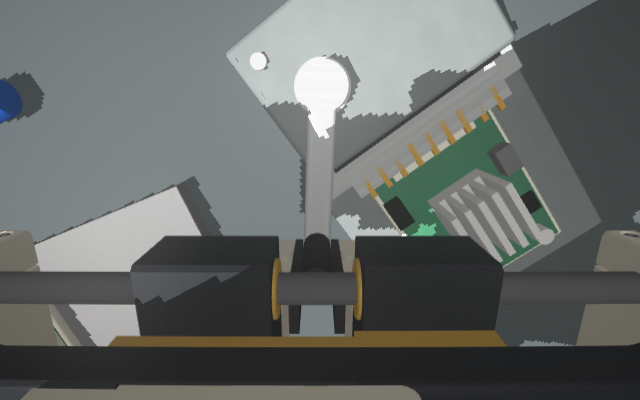

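Lever at its stop with the comb out over the connector, held more than 1 s. Return and go back to the board.

move_arm([
  {"delta_rot": [0, 0, 0], "delta_pos": [0, 0, 0], "hand": 1.0},
  {"delta_rot": [0, 0, -0.7], "delta_pos": [0.05, 0.09, 0], "hand": 1.0},
  {"delta_rot": [0, 0, -7.57], "delta_pos": [0.59, 0.87, 0], "hand": 1.0},
  {"delta_rot": [0, 0, -7.57], "delta_pos": [0.7, 0.79, 0], "hand": 1.0},
  {"delta_rot": [0, 0, -7.57], "delta_pos": [0.8, 0.69, 0], "hand": 1.0},
  {"delta_rot": [0, 0, -7.57], "delta_pos": [0.88, 0.58, 0], "hand": 1.0},
  {"delta_rot": [0, 0, -7.57], "delta_pos": [0.95, 0.46, 0], "hand": 1.0},
  {"delta_rot": [0, 0, -7.57], "delta_pos": [1.0, 0.33, 0], "hand": 1.0},
  {"delta_rot": [0, 0, -7.57], "delta_pos": [1.04, 0.19, 0], "hand": 1.0},
  {"delta_rot": [0, 0, 0], "delta_pos": [0, 0, 0], "hand": 5.8},
], force=30)

```text
t: 51.55
eef_pos: [0.5987, 0.1132, 0.098]
ee_rot: [3.141, -0.0, -1.457]
force: [1.2, 0.4, 0.9]
width: 0.017
```

move_arm([
  {"delta_rot": [0, 0, 0], "delta_pos": [0, 0, 0.5], "hand": 5.8},
  {"delta_rot": [0, 0, 0], "delta_pos": [0, 0, 3], "hand": 5.8},
  {"delta_rot": [0, 0, 0], "delta_pos": [0, 0, 3.5], "hand": 5.8},
  {"delta_rot": [0, 0, 0], "delta_pos": [-1.53, -2.02, 0], "hand": 5.8},
  {"delta_rot": [0, 0, 0], "delta_pos": [-1.53, -2.02, 0], "hand": 5.8},
  {"delta_rot": [0, 0, 0], "delta_pos": [-1.53, -2.02, 0], "hand": 5.8},
  {"delta_rot": [0, 0, 0], "delta_pos": [-1.53, -2.02, 0], "hand": 5.8},
  {"delta_rot": [0, 0, 0], "delta_pos": [-1.53, -2.02, 0], "hand": 5.8},
  {"delta_rot": [0, 0, 0], "delta_pos": [-1.53, -2.02, 0], "hand": 5.8},
  {"delta_rot": [0, 0, 0], "delta_pos": [0, 0, 0], "hand": 5.8},
], force=30)

```text
t: 52.55
eef_pos: [0.5027, -0.0101, 0.1679]
ee_rot: [3.139, 0.0, -1.453]
force: [-0.3, 0.9, -0.3]
width: 0.0579
```

Run:
```python
from h import *
s=get_state(); print(s['eef_pos'],np.degrees(s['ee_rot']),s['t'],s['force'],s['width'])
snap('wrist','w24'); boards('w24',zt=.028); snap('scene','s24')
im=cv2.imread('pics/s24.png'); cv2.imwrite('pics/s24z.png',cv2.resize(im[120:320,220:540],None,fx=2.5,fy=2.5,interpolation=cv2.INTER_CUBIC))
```

```text
[ 0.50267023 -0.0101419   0.16791742] [ 1.79854816e+02  1.53846375e-02 -8.32653874e+01] 52.55 [-0.34621222  0.88123204 -0.31875178] 0.05786544017271736
px [394.   4.] ctr mm [ 463.9 -154.8] size [23.4  8.4] ang 6.9 touch
px [316. 189.] ctr mm [505.1  -8. ] size [107.7  86. ] ang 6.7
```

View pics/s24z.png

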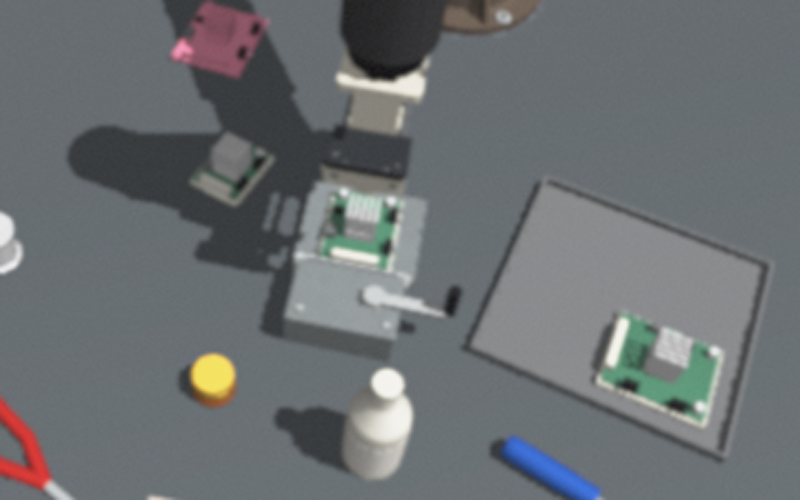

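Lever at rest, medium unmoved, large fine in the tray. Regrip, lift and turn.

move_arm([
  {"delta_rot": [0, 0, 0], "delta_pos": [0, 0, -2.5], "hand": 5.8},
  {"delta_rot": [0, 0, 0], "delta_pos": [0, 0, -2.5], "hand": 5.8},
  {"delta_rot": [0, 0, 0], "delta_pos": [0, 0, -2.5], "hand": 5.8},
  {"delta_rot": [0, 0, 0], "delta_pos": [0, 0, -2.5], "hand": 5.8},
  {"delta_rot": [0, 0, 0], "delta_pos": [0, 0, 0], "hand": 2.5},
  {"delta_rot": [0, 0, 0], "delta_pos": [0, 0, 0], "hand": 2.5},
  {"delta_rot": [0, 0, 0], "delta_pos": [0, 0, 0], "hand": 2.5},
  {"delta_rot": [0, 0, 0], "delta_pos": [0, 0, 0], "hand": 2.5},
  {"delta_rot": [0, 0, 0], "delta_pos": [0, 0, 0], "hand": 2.5},
  {"delta_rot": [0, 0, 0], "delta_pos": [0, 0, 0], "hand": 2.5},
], force=30)

```text
t: 53.65
eef_pos: [0.5067, -0.0078, 0.0694]
ee_rot: [-3.14, 0.0, -1.453]
force: [-1.9, 3.1, 7.0]
width: 0.034
```

move_arm([
  {"delta_rot": [0, 0, 0], "delta_pos": [0, 0, 2.0], "hand": 2.5},
  {"delta_rot": [0, 0, -8.4], "delta_pos": [-0.2, -0.02, 2.65], "hand": 2.5},
  {"delta_rot": [0, 0, -8.4], "delta_pos": [0, 0, 0], "hand": 2.5},
  {"delta_rot": [0, 0, -8.4], "delta_pos": [0, 0, 0], "hand": 2.5},
  {"delta_rot": [0, 0, -8.4], "delta_pos": [0, 0, 0], "hand": 2.5},
  {"delta_rot": [0, 0, -8.4], "delta_pos": [0, 0, 0], "hand": 2.5},
  {"delta_rot": [0, 0, -8.4], "delta_pos": [0, 0, 0], "hand": 2.5},
  {"delta_rot": [0, 0, -8.4], "delta_pos": [0, 0, 0], "hand": 2.5},
  {"delta_rot": [0, 0, -8.4], "delta_pos": [0, 0, 0], "hand": 2.5},
  {"delta_rot": [0, 0, -8.4], "delta_pos": [0, 0, 0], "hand": 2.5},
], force=30)

```text
t: 54.65
eef_pos: [0.5039, -0.0084, 0.1149]
ee_rot: [3.141, 0.0, -2.779]
force: [-0.7, 0.6, -2.8]
width: 0.0338
```

Run:
```python
from h import *
s=get_state(); print(s['eef_pos'],np.degrees(s['ee_rot']),s['t'],s['force'],s['width'])
```

```text
[ 0.50389117 -0.00840167  0.11491666] [ 1.79987657e+02  2.15072541e-02 -1.59250305e+02] 54.65 [-0.65310002  0.59741424 -2.80036448] 0.033750815608087015
```

move_arm([
  {"delta_rot": [0, 0, -7.2], "delta_pos": [0, 0, 0], "hand": 2.5},
  {"delta_rot": [0, 0, -7.2], "delta_pos": [0, 0, -0.9], "hand": 2.5},
  {"delta_rot": [0, 0, 0], "delta_pos": [0, 0, -1.2], "hand": 2.5},
  {"delta_rot": [0, 0, 0], "delta_pos": [0, 0, -1.2], "hand": 2.5},
  {"delta_rot": [0, 0, 0], "delta_pos": [0, 0, -1.1], "hand": 2.5},
  {"delta_rot": [0, 0, 0], "delta_pos": [0.2, 0.023, 0], "hand": 2.5},
  {"delta_rot": [0, 0, 0], "delta_pos": [0.2, 0.023, 0], "hand": 2.5},
  {"delta_rot": [0, 0, 0], "delta_pos": [0.2, 0.023, 0], "hand": 2.5},
  {"delta_rot": [0, 0, 0], "delta_pos": [0.2, 0.023, 0], "hand": 2.5},
  {"delta_rot": [0, 0, 0], "delta_pos": [0.2, 0.023, 0], "hand": 2.5},
], force=30)

```text
t: 55.65
eef_pos: [0.5144, -0.0071, 0.0708]
ee_rot: [3.141, 0.0, -3.024]
force: [0.3, -0.9, -2.2]
width: 0.0338
```

move_arm([
  {"delta_rot": [0, 0, 0], "delta_pos": [0.1, 0.012, 0], "hand": 2.5},
  {"delta_rot": [0, 0, 0], "delta_pos": [0.05, 0.006, 0], "hand": 2.5},
  {"delta_rot": [0, 0, 0], "delta_pos": [0.05, 0.006, 0], "hand": 2.5},
  {"delta_rot": [0, 0, 0], "delta_pos": [0.05, 0.006, 0], "hand": 2.5},
  {"delta_rot": [0, 0, 0], "delta_pos": [0.05, 0.006, 0], "hand": 2.5},
  {"delta_rot": [0, 0, 0], "delta_pos": [0, 0, 0], "hand": 2.5},
  {"delta_rot": [0, 0, 0], "delta_pos": [0, 0, 0], "hand": 2.5},
  {"delta_rot": [0, 0, 0], "delta_pos": [0, 0, 0], "hand": 2.5},
  {"delta_rot": [0, 0, 0], "delta_pos": [0, 0, 0], "hand": 2.5},
  {"delta_rot": [0, 0, 0], "delta_pos": [0, 0, 0], "hand": 2.5},
], force=30)

```text
t: 56.65
eef_pos: [0.5171, -0.0068, 0.0707]
ee_rot: [3.142, 0.0, -3.024]
force: [-0.6, 0.5, -2.4]
width: 0.0339
```

Run:
```python
from h import *
s=get_state(); print(s['eef_pos'],np.degrees(s['ee_rot']),s['t'],s['force'],s['moment'],s['width'])
snap('wrist','w25')
```

```text
[ 0.51708736 -0.00681347  0.07067438] [ 1.79998525e+02  2.40665581e-03 -1.73289393e+02] 56.65 [-0.57715994  0.4899766  -2.3732698 ] [-0.05232164 -0.14528045  0.01465437] 0.033886769839986904
```

View pics/w25.png

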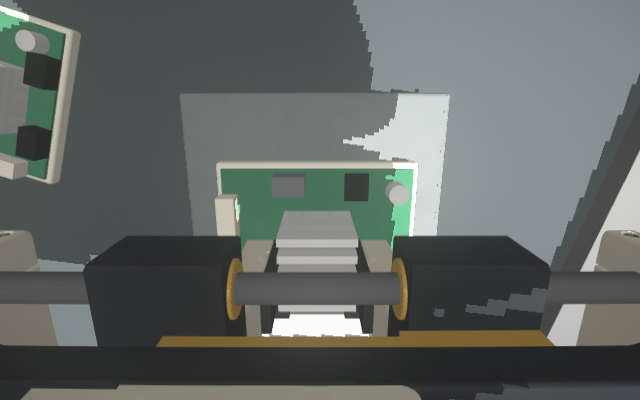

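move_arm([
  {"delta_rot": [0, 0, 0], "delta_pos": [0.05, 0.006, 0], "hand": 2.5},
  {"delta_rot": [0, 0, 0], "delta_pos": [0.05, 0.006, 0], "hand": 2.5},
  {"delta_rot": [0, 0, 0], "delta_pos": [0.05, 0.006, 0], "hand": 2.5},
  {"delta_rot": [0, 0, 0], "delta_pos": [0.05, 0.006, 0], "hand": 2.5},
  {"delta_rot": [0, 0, 0], "delta_pos": [0.05, 0.006, 0], "hand": 2.5},
  {"delta_rot": [0, 0, 0], "delta_pos": [0, 0, 0], "hand": 2.5},
  {"delta_rot": [0, 0, 0], "delta_pos": [0, 0, 0], "hand": 2.5},
  {"delta_rot": [0, 0, 0], "delta_pos": [0, 0, 0], "hand": 2.5},
  {"delta_rot": [0, 0, 0], "delta_pos": [0, 0, 0], "hand": 2.5},
  {"delta_rot": [0, 0, 0], "delta_pos": [0, 0, 0], "hand": 2.5},
], force=30)

```text
t: 57.7
eef_pos: [0.5187, -0.0068, 0.0704]
ee_rot: [-3.141, -0.002, -3.025]
force: [-4.8, 0.0, 0.3]
width: 0.0337
```

Run:
```python
from h import *
s=get_state(); print(s['eef_pos'],np.degrees(s['ee_rot']),s['t'],s['force'],s['moment'],s['width'])
```

```text
[ 0.51871984 -0.006766    0.07041454] [-1.79990171e+02 -9.15117336e-02 -1.73301111e+02] 57.7 [-4.81092562  0.01739862  0.25639067] [0.03642981 1.88457601 0.09769494] 0.03371665438192949
```

move_arm([
  {"delta_rot": [0, 0, 0], "delta_pos": [0.05, 0.006, -0.1], "hand": 2.5},
  {"delta_rot": [0, 0, 0], "delta_pos": [0, 0, -0.1], "hand": 2.5},
  {"delta_rot": [0, 0, 0], "delta_pos": [0, 0, 0], "hand": 2.5},
  {"delta_rot": [0, 0, 0], "delta_pos": [0, 0, 0], "hand": 5.8},
  {"delta_rot": [0, 0, 0], "delta_pos": [0, 0, 0], "hand": 5.8},
  {"delta_rot": [0, 0, 0], "delta_pos": [0, 0, 0], "hand": 5.8},
  {"delta_rot": [0, 0, 0], "delta_pos": [0, 0, 0], "hand": 5.8},
  {"delta_rot": [0, 0, 0], "delta_pos": [0, 0, 4], "hand": 5.8},
  {"delta_rot": [0, 0, 0], "delta_pos": [0, 0, 4], "hand": 5.8},
  {"delta_rot": [0, 0, 0], "delta_pos": [0, 0, 2], "hand": 5.8},
], force=30)

```text
t: 58.7
eef_pos: [0.5217, -0.0062, 0.1721]
ee_rot: [3.141, 0.004, -3.024]
force: [1.0, 0.4, 0.6]
width: 0.0579
```

Run:
```python
from h import *
s=get_state(); print(s['eef_pos'],np.degrees(s['ee_rot']),s['t'],s['force'],s['width'])
snap('wrist','w26'); boards('w26',zt=.028)
```

```text
[ 0.52167943 -0.00619416  0.17206738] [ 179.98810374    0.2537029  -173.25457863] 58.7 [1.00600351 0.42526174 0.57320101] 0.05792272976974242
px [111.  51.] ctr mm [ 428.9 -172.2] size [58.5 21.9] ang 78.3 
px [132.  99.] ctr mm [ 461.9 -156.2] size [13.5 23.9] ang 77.8 
px [100. 125.] ctr mm [ 482.3 -183.5] size [58.2 21.2] ang 78.3 
px [320. 181.] ctr mm [515.1  -5.5] size [ 87.9 106. ] ang 6.7 
px [316. 230.] ctr mm [ 5.5e+02 -4.0e-01] size [17.2 34. ] ang 6.7
```

View pics/w26.png

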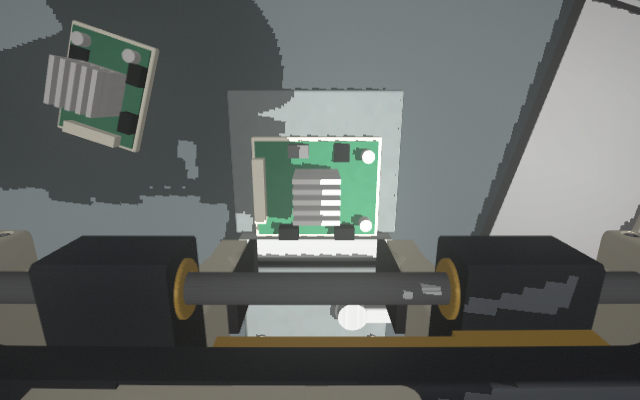

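Flush on edge 2. Lever again.

move_arm([
  {"delta_rot": [0, 0, 8.4], "delta_pos": [0.97, 1.49, 0], "hand": 5.8},
  {"delta_rot": [0, 0, 8.4], "delta_pos": [0.97, 1.49, 0], "hand": 5.8},
  {"delta_rot": [0, 0, 8.4], "delta_pos": [0.97, 1.49, 0], "hand": 5.8},
  {"delta_rot": [0, 0, 8.4], "delta_pos": [0.97, 1.49, 0], "hand": 5.8},
  {"delta_rot": [0, 0, 8.4], "delta_pos": [0.97, 1.5, 0], "hand": 5.8},
  {"delta_rot": [0, 0, 8.4], "delta_pos": [0.97, 1.5, 0], "hand": 5.8},
  {"delta_rot": [0, 0, 8.4], "delta_pos": [0.98, 1.5, 0], "hand": 5.8},
  {"delta_rot": [0, 0, 8.4], "delta_pos": [0.98, 1.49, 0], "hand": 5.8},
  {"delta_rot": [0, 0, 8.4], "delta_pos": [0, 0, 0], "hand": 5.8},
  {"delta_rot": [0, 0, 8.4], "delta_pos": [0, 0, 0], "hand": 5.8},
], force=20)

```text
t: 59.75
eef_pos: [0.5981, 0.1136, 0.168]
ee_rot: [3.141, -0.0, -1.552]
force: [0.2, 0.4, -0.0]
width: 0.0581
```

move_arm([
  {"delta_rot": [0, 0, 6.0], "delta_pos": [0, 0, -2.3], "hand": 5.8},
  {"delta_rot": [0, 0, 0], "delta_pos": [0, 0, -2.4], "hand": 5.8},
  {"delta_rot": [0, 0, 0], "delta_pos": [0, 0, -2.3], "hand": 5.8},
  {"delta_rot": [0, 0, 0], "delta_pos": [0, 0, 0], "hand": 1.0},
  {"delta_rot": [0, 0, 0], "delta_pos": [0, 0, 0], "hand": 1.0},
  {"delta_rot": [0, 0, 0], "delta_pos": [0, 0, 0], "hand": 1.0},
  {"delta_rot": [0, 0, 0], "delta_pos": [0, 0, 0], "hand": 1.0},
  {"delta_rot": [0, 0, 0], "delta_pos": [0, 0, 0], "hand": 1.0},
  {"delta_rot": [0, 0, 0], "delta_pos": [0, 0, 0], "hand": 1.0},
  {"delta_rot": [0, 0, 0], "delta_pos": [0, 0, 0], "hand": 1.0},
], force=30)

```text
t: 60.75
eef_pos: [0.5987, 0.1134, 0.0994]
ee_rot: [-3.14, 0.001, -1.453]
force: [1.4, 0.8, 1.8]
width: 0.0128
```

move_arm([
  {"delta_rot": [0, 0, 5.3], "delta_pos": [-0.73, -0.12, 0], "hand": 1.0},
  {"delta_rot": [0, 0, 5.3], "delta_pos": [-0.72, -0.19, 0], "hand": 1.0},
  {"delta_rot": [0, 0, 5.3], "delta_pos": [-0.7, -0.25, 0], "hand": 1.0},
  {"delta_rot": [0, 0, 5.3], "delta_pos": [-0.67, -0.32, 0], "hand": 1.0},
  {"delta_rot": [0, 0, 5.3], "delta_pos": [-0.64, -0.38, 0], "hand": 1.0},
  {"delta_rot": [0, 0, 5.3], "delta_pos": [-0.6, -0.43, 0], "hand": 1.0},
  {"delta_rot": [0, 0, 5.3], "delta_pos": [-0.56, -0.49, 0], "hand": 1.0},
  {"delta_rot": [0, 0, 5.3], "delta_pos": [-0.51, -0.54, 0], "hand": 1.0},
  {"delta_rot": [0, 0, 5.3], "delta_pos": [-0.46, -0.58, 0], "hand": 1.0},
  {"delta_rot": [0, 0, 6.0], "delta_pos": [-0.45, -0.71, 0], "hand": 1.0},
], force=35)

```text
t: 61.75
eef_pos: [0.5401, 0.0743, 0.0996]
ee_rot: [-3.136, -0.004, -0.512]
force: [14.4, 20.3, -7.9]
width: 0.0134
```

move_arm([
  {"delta_rot": [0, 0, 0], "delta_pos": [0, 0, 0], "hand": 1.0},
  {"delta_rot": [0, 0, 0], "delta_pos": [0, 0, 0], "hand": 1.0},
  {"delta_rot": [0, 0, 0], "delta_pos": [0, 0, 0], "hand": 1.0},
  {"delta_rot": [0, 0, 0], "delta_pos": [0, 0, 0], "hand": 1.0},
  {"delta_rot": [0, 0, 0], "delta_pos": [0, 0, 0], "hand": 1.0},
  {"delta_rot": [0, 0, 0], "delta_pos": [0, 0, 0], "hand": 1.0},
  {"delta_rot": [0, 0, 0], "delta_pos": [0, 0, 0], "hand": 1.0},
  {"delta_rot": [0, 0, 0], "delta_pos": [0, 0, 0], "hand": 1.0},
  {"delta_rot": [0, 0, 0], "delta_pos": [0, 0, 0], "hand": 1.0},
  {"delta_rot": [0, 0, 0], "delta_pos": [0, 0, 0], "hand": 1.0},
], force=35)

```text
t: 62.75
eef_pos: [0.5406, 0.0751, 0.0995]
ee_rot: [-3.136, -0.004, -0.516]
force: [8.3, 6.4, -5.4]
width: 0.013
```

Run:
```python
from h import *
s=get_state(); print(s['eef_pos'],np.degrees(s['ee_rot']),s['t'],s['force'],s['width'])
snap('wrist','w27')
```

```text
[0.54057147 0.07514427 0.09952684] [-179.65184615   -0.20956795  -29.56896071] 62.75 [ 8.34252303  6.38709379 -5.43312738] 0.01300567208763574
```

View pics/w27.png

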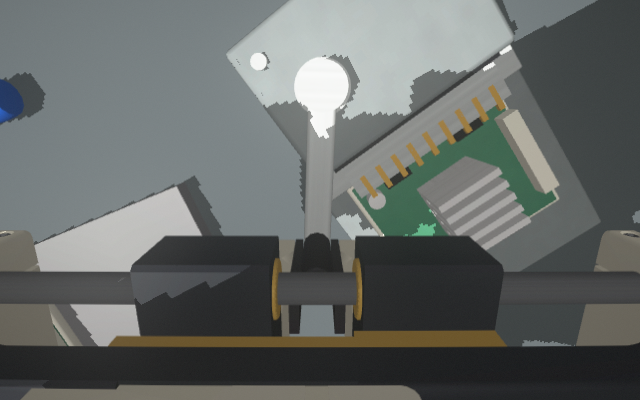

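move_arm([
  {"delta_rot": [0, 0, 0], "delta_pos": [0, 0, 0], "hand": 1.0},
  {"delta_rot": [0, 0, -0.7], "delta_pos": [0.05, 0.09, 0], "hand": 1.0},
  {"delta_rot": [0, 0, -7.57], "delta_pos": [0.59, 0.87, 0], "hand": 1.0},
  {"delta_rot": [0, 0, -7.57], "delta_pos": [0.7, 0.79, 0], "hand": 1.0},
  {"delta_rot": [0, 0, -7.57], "delta_pos": [0.8, 0.69, 0], "hand": 1.0},
  {"delta_rot": [0, 0, -7.57], "delta_pos": [0.88, 0.58, 0], "hand": 1.0},
  {"delta_rot": [0, 0, -7.57], "delta_pos": [0.95, 0.46, 0], "hand": 1.0},
  {"delta_rot": [0, 0, -7.57], "delta_pos": [1.0, 0.33, 0], "hand": 1.0},
  {"delta_rot": [0, 0, -7.57], "delta_pos": [1.04, 0.19, 0], "hand": 1.0},
  {"delta_rot": [0, 0, 0], "delta_pos": [0, 0, 0], "hand": 5.5},
], force=30)

```text
t: 63.8
eef_pos: [0.5987, 0.1132, 0.0988]
ee_rot: [-3.141, -0.0, -1.456]
force: [0.0, -0.1, -0.6]
width: 0.0171
```

move_arm([
  {"delta_rot": [0, 0, 0], "delta_pos": [0, 0, 0.5], "hand": 5.5},
  {"delta_rot": [0, 0, 0], "delta_pos": [0, 0, 3], "hand": 5.5},
  {"delta_rot": [0, 0, 0], "delta_pos": [0, 0, 3.5], "hand": 5.5},
  {"delta_rot": [0, 0, 0], "delta_pos": [-1.37, -1.99, 0], "hand": 5.5},
  {"delta_rot": [0, 0, 0], "delta_pos": [-1.37, -1.99, 0], "hand": 5.5},
  {"delta_rot": [0, 0, 0], "delta_pos": [-1.37, -1.99, 0], "hand": 5.5},
  {"delta_rot": [0, 0, 0], "delta_pos": [-1.37, -1.99, 0], "hand": 5.5},
  {"delta_rot": [0, 0, 0], "delta_pos": [-1.36, -2.0, 0], "hand": 5.5},
  {"delta_rot": [0, 0, 0], "delta_pos": [-1.36, -2.0, 0], "hand": 5.5},
  {"delta_rot": [0, 0, 0], "delta_pos": [0, 0, 0], "hand": 5.5},
], force=30)

```text
t: 64.8
eef_pos: [0.5131, -0.0087, 0.1689]
ee_rot: [3.141, 0.0, -1.453]
force: [1.3, 0.9, 0.4]
width: 0.055
```

Run:
```python
from h import *
s=get_state(); print(s['eef_pos'],np.degrees(s['ee_rot']),s['t'],s['force'],s['width'])
snap('wrist','w28'); boards('w28',zt=.028); snap('scene','s28')
im=cv2.imread('pics/s28.png'); cv2.imwrite('pics/s28z.png',cv2.resize(im[120:320,220:540],None,fx=2.5,fy=2.5,interpolation=cv2.INTER_CUBIC))
_,c=load('w18'); print((ray([(258,75),(540,77)],c,.014)*1000).round(1),(ray([(264,327)],c,.014)*1000).round(1))
```

```text
[ 0.51306259 -0.00868702  0.1688777 ] [ 1.79946949e+02  1.65060028e-02 -8.32709580e+01] 64.8 [1.25980533 0.92346464 0.44165762] 0.054964069068361536
px [408.   4.] ctr mm [ 464.1 -154.7] size [22.8  8.4] ang 6.9 touch
px [313. 196.] ctr mm [514.6  -5. ] size [ 88.2 105.9] ang 6.7 
[[595.6 154.5  14. ]
 [348.  185.6  14. ]] [[631.5 408.1  14. ]]
```

View pics/s28z.png

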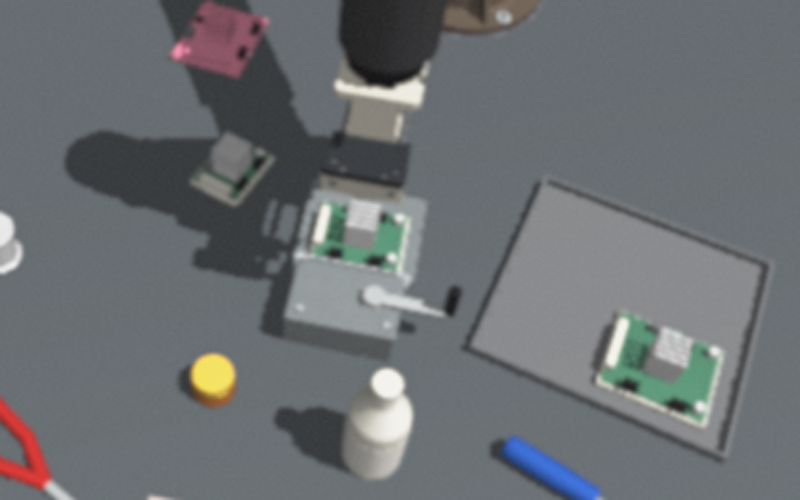

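Lever at rest. Grip the medium board and carry it to the tray.

move_arm([
  {"delta_rot": [0, 0, 0], "delta_pos": [0, 0.05, -2.5], "hand": 5.5},
  {"delta_rot": [0, 0, 0], "delta_pos": [0, 0, -2.5], "hand": 5.5},
  {"delta_rot": [0, 0, 0], "delta_pos": [0, 0, -2.5], "hand": 5.5},
  {"delta_rot": [0, 0, 0], "delta_pos": [0, 0, -2.5], "hand": 5.5},
  {"delta_rot": [0, 0, 0], "delta_pos": [0, 0, 0], "hand": 2.5},
  {"delta_rot": [0, 0, 0], "delta_pos": [0, 0, 0], "hand": 2.5},
  {"delta_rot": [0, 0, 0], "delta_pos": [0, 0, 0], "hand": 2.5},
  {"delta_rot": [0, 0, 0], "delta_pos": [0, 0, 0], "hand": 2.5},
  {"delta_rot": [0, 0, 0], "delta_pos": [0, 0, 0], "hand": 2.5},
  {"delta_rot": [0, 0, 0], "delta_pos": [0, 0, 0], "hand": 2.5},
], force=30)

```text
t: 65.9
eef_pos: [0.5166, -0.0058, 0.07]
ee_rot: [-3.139, 0.0, -1.453]
force: [0.0, 2.3, 6.9]
width: 0.0342
```

move_arm([
  {"delta_rot": [0, 0, 0], "delta_pos": [0, 0, 3.5], "hand": 2.5},
  {"delta_rot": [0, 0, 0], "delta_pos": [0, 0, 3.6], "hand": 2.5},
  {"delta_rot": [0, 0, 0], "delta_pos": [-0.6, 0, 3.5], "hand": 2.5},
  {"delta_rot": [0, 0, -1.4], "delta_pos": [-1.0, 3.6, 0], "hand": 2.5},
  {"delta_rot": [0, 0, -1.4], "delta_pos": [-1.0, 3.6, 0], "hand": 2.5},
  {"delta_rot": [0, 0, -1.4], "delta_pos": [-1.0, 3.6, 0], "hand": 2.5},
  {"delta_rot": [0, 0, -1.4], "delta_pos": [-1.0, 3.6, 0], "hand": 2.5},
  {"delta_rot": [0, 0, -1.4], "delta_pos": [-1.0, 3.6, 0], "hand": 2.5},
  {"delta_rot": [0, 0, -1.4], "delta_pos": [-1.0, 3.6, 0], "hand": 2.5},
  {"delta_rot": [0, 0, -1.4], "delta_pos": [-1.0, 3.6, 0], "hand": 2.5},
], force=35)

```text
t: 66.9
eef_pos: [0.4385, 0.2469, 0.1748]
ee_rot: [3.141, 0.0, -1.626]
force: [0.2, 0.4, -1.8]
width: 0.0333
```

move_arm([
  {"delta_rot": [0, 0, -1.3], "delta_pos": [0, 3.9, 0], "hand": 2.5},
  {"delta_rot": [0, 0, -1.3], "delta_pos": [0, 3.9, 0], "hand": 2.5},
  {"delta_rot": [0, 0, -1.3], "delta_pos": [0, 3.9, 0], "hand": 2.5},
  {"delta_rot": [0, 0, 0], "delta_pos": [0, 0, -2.3], "hand": 2.5},
  {"delta_rot": [0, 0, 0], "delta_pos": [0, 0, -2.3], "hand": 2.5},
  {"delta_rot": [0, 0, 0], "delta_pos": [0, 0, -2.3], "hand": 2.5},
  {"delta_rot": [0, 0, 0], "delta_pos": [0, 0, -2.3], "hand": 2.5},
  {"delta_rot": [0, 0, 0], "delta_pos": [0, 0, 0], "hand": 2.5},
  {"delta_rot": [0, 0, 0], "delta_pos": [0, 0, 0], "hand": 2.5},
  {"delta_rot": [0, 0, 0], "delta_pos": [0, 0, 0], "hand": 2.5},
], force=35)

```text
t: 67.9
eef_pos: [0.4401, 0.3635, 0.0841]
ee_rot: [-3.141, 0.002, -1.692]
force: [-0.6, 0.1, -1.9]
width: 0.0337
```

Run:
```python
from h import *
s=get_state(); print(s['eef_pos'],np.degrees(s['ee_rot']),s['t'],s['force'],s['width'])
snap('wrist','w29')
```

```text
[0.44011937 0.36347487 0.08405971] [-1.79941729e+02  9.41260697e-02 -9.69704630e+01] 67.9 [-0.6051661   0.13056073 -1.89405174] 0.033700448171046955
```

View pics/w29.png

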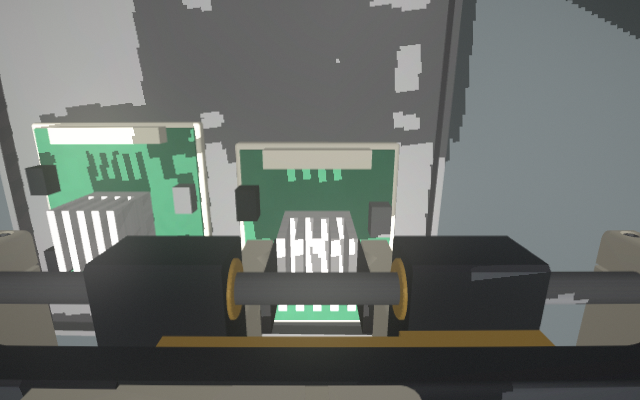

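Run:
```python
from h import *
_,c=load('w29')
f=lambda uv,z:(ray(uv,c,z)[:,:2]*1000).round(1).tolist()
print('+y wall R', f([(560,296),(560,302)],.014),'L',f([(70,318),(70,330)],.014),'center bottom',f([(320,335),(320,340)],.014))
print('-x wall',f([(433,200),(441,160)],.014))
print('board +y edge',f([(280,321),(355,321)],.044),'-y edge',f([(238,145),(396,145)],.044))
```

```text
+y wall R [[283.4, 433.4], [283.1, 438.0]] L [[613.2, 410.2], [616.3, 419.4]] center bottom [[445.6, 443.4], [446.1, 447.4]]
-x wall [[365.7, 356.5], [360.2, 332.5]]
board +y edge [[465.0, 409.1], [422.0, 414.3]] -y edge [[470.7, 306.6], [392.3, 316.2]]
```

Clear of the walls and the neighbouring board. Lower, release and rise.

move_arm([
  {"delta_rot": [0, 0, 0], "delta_pos": [0, 0, -1.2], "hand": 2.5},
  {"delta_rot": [0, 0, 0], "delta_pos": [0, 0, -1.2], "hand": 2.5},
  {"delta_rot": [0, 0, 0], "delta_pos": [0, 0, -0.5], "hand": 2.5},
  {"delta_rot": [0, 0, 0], "delta_pos": [0, 0, -0.1], "hand": 2.5},
  {"delta_rot": [0, 0, 0], "delta_pos": [0, 0, 0], "hand": 2.5},
  {"delta_rot": [0, 0, 0], "delta_pos": [0, 0, 0], "hand": 5.5},
  {"delta_rot": [0, 0, 0], "delta_pos": [0, 0, 0], "hand": 5.5},
  {"delta_rot": [0, 0, 0], "delta_pos": [0, 0, 0], "hand": 5.5},
  {"delta_rot": [0, 0, 0], "delta_pos": [0, 0, 0], "hand": 5.5},
  {"delta_rot": [0, 0, 0], "delta_pos": [0, 0, 3], "hand": 5.5},
], force=35)

```text
t: 68.95
eef_pos: [0.438, 0.3607, 0.0792]
ee_rot: [3.138, -0.007, -1.693]
force: [-0.4, 0.5, -0.5]
width: 0.0551
```

Run:
```python
from h import *
s=get_state(); print(s['eef_pos'],s['t'],s['force'],s['width'])
c=cam('scene')
im=cv2.imread('pics/s28.png')
print('small sink top',ray([(220+232/2.5,120+150/2.5)],c,.05)*1000)
```

```text
[0.4379979  0.36065817 0.07921075] 68.95 [-0.38071888  0.48754538 -0.49108435] 0.05507486191963484
small sink top [[ 466.19081267 -184.58333205   50.        ]]
```

move_arm([
  {"delta_rot": [0, 0, 0], "delta_pos": [0, 0, 3], "hand": 5.5},
  {"delta_rot": [0, 0, 0], "delta_pos": [0, 0, 4.5], "hand": 5.5},
  {"delta_rot": [0, 0, 0], "delta_pos": [0, -2, 4.5], "hand": 8.7},
  {"delta_rot": [0, 0, 0], "delta_pos": [0.2, -4.5, 0], "hand": 8.7},
  {"delta_rot": [0, 0, 0], "delta_pos": [0.2, -4.5, 0], "hand": 8.7},
  {"delta_rot": [0, 0, 0], "delta_pos": [0.2, -4.5, 0], "hand": 8.7},
  {"delta_rot": [0, 0, 0], "delta_pos": [0.2, -4.5, 0], "hand": 8.7},
  {"delta_rot": [0, 0, 0], "delta_pos": [0.2, -4.5, 0], "hand": 8.7},
  {"delta_rot": [0, 0, 0], "delta_pos": [0.2, -4.5, 0], "hand": 8.7},
  {"delta_rot": [0, 0, 0], "delta_pos": [0.2, -4.5, 0], "hand": 8.7},
])

```text
t: 69.95
eef_pos: [0.4533, 0.0261, 0.2028]
ee_rot: [-3.141, 0.0, -1.692]
force: [1.2, 0.6, 1.3]
width: 0.0873
```

move_arm([
  {"delta_rot": [0, 0, -0.8], "delta_pos": [0, -4.2, -0.8], "hand": 8.7},
  {"delta_rot": [0, 0, -0.8], "delta_pos": [0, -4.2, -0.8], "hand": 8.7},
  {"delta_rot": [0, 0, -0.8], "delta_pos": [0, -4.2, -0.8], "hand": 8.7},
  {"delta_rot": [0, 0, -0.8], "delta_pos": [0, -4.2, -0.8], "hand": 8.7},
  {"delta_rot": [0, 0, -0.8], "delta_pos": [0, -4.2, -0.8], "hand": 8.7},
  {"delta_rot": [0, 0, 0], "delta_pos": [0, 0, 0], "hand": 8.7},
  {"delta_rot": [0, 0, 0], "delta_pos": [0, 0, 0], "hand": 8.7},
  {"delta_rot": [0, 0, 0], "delta_pos": [0, 0, 0], "hand": 8.7},
  {"delta_rot": [0, 0, 0], "delta_pos": [0, 0, 0], "hand": 8.7},
  {"delta_rot": [0, 0, 0], "delta_pos": [0, 0, 0], "hand": 8.7},
])

```text
t: 70.95
eef_pos: [0.4539, -0.1812, 0.163]
ee_rot: [-3.141, 0.0, -1.761]
force: [0.3, -0.4, -0.3]
width: 0.0867
```

Run:
```python
from h import *
s=get_state(); print(s['eef_pos'],np.degrees(s['ee_rot']),s['t'],s['force'],s['width'])
snap('wrist','w30'); boards('w30'); snap('scene','s30')
im=cv2.imread('pics/s30.png'); cv2.imwrite('pics/s30z.png',cv2.resize(im[120:320,220:540],None,fx=2.5,fy=2.5,interpolation=cv2.INTER_CUBIC))
```

```text
[ 0.45393712 -0.18117533  0.16300449] [-1.79958565e+02  1.03519028e-02 -1.00870018e+02] 70.95 [ 0.27538014 -0.37287833 -0.26234314] 0.0866527889298866
px [314. 178.] ctr mm [ 456.3 -189.1] size [67.2 87.6] ang 77.6
```

View pics/w30.png

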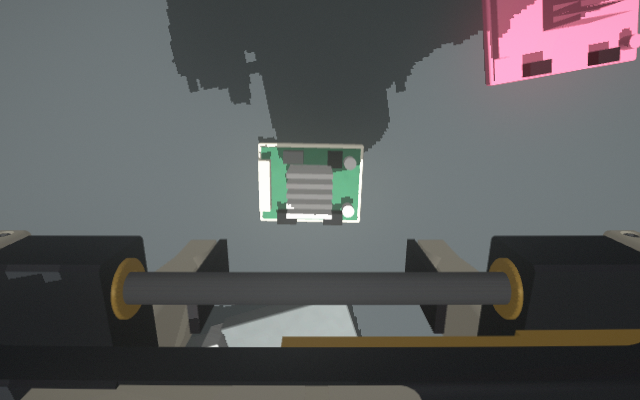

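View pics/s30z.png

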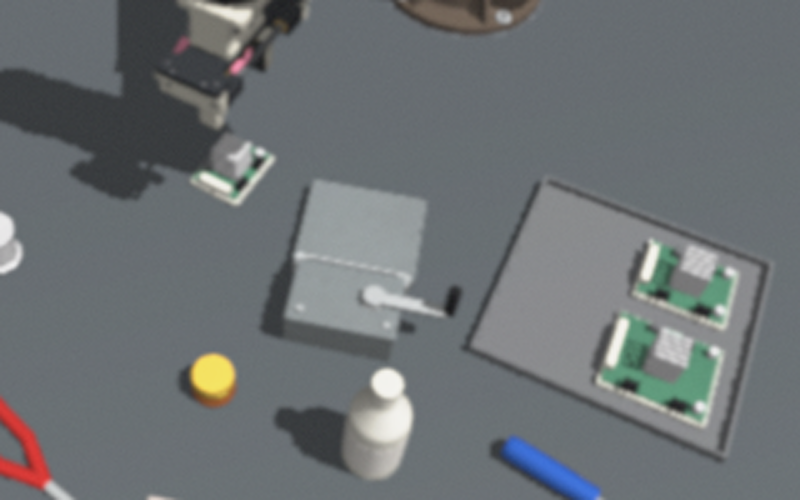

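Medium is flat in the tray. The small board is at (456.3,-189.1), yaw -12.4°. Pick it.

move_arm([
  {"delta_rot": [0, 0, -1.4], "delta_pos": [0.16, -0.74, 0], "hand": 7.5},
  {"delta_rot": [0, 0, 0], "delta_pos": [0, 0, -1.46], "hand": 5.8},
  {"delta_rot": [0, 0, 0], "delta_pos": [0, 0, -2], "hand": 5.8},
  {"delta_rot": [0, 0, 0], "delta_pos": [0, 0, -2], "hand": 5.8},
  {"delta_rot": [0, 0, 0], "delta_pos": [0, 0, -2], "hand": 5.8},
  {"delta_rot": [0, 0, 0], "delta_pos": [0, 0, -2], "hand": 5.8},
  {"delta_rot": [0, 0, 0], "delta_pos": [0, 0, -2], "hand": 5.8},
  {"delta_rot": [0, 0, 0], "delta_pos": [0, 0, 0], "hand": 5.8},
  {"delta_rot": [0, 0, 0], "delta_pos": [0, 0, 0], "hand": 2.5},
  {"delta_rot": [0, 0, 0], "delta_pos": [0, 0, 0], "hand": 2.5},
], force=30)

```text
t: 72.05
eef_pos: [0.456, -0.1897, 0.0491]
ee_rot: [-3.14, 0.0, -1.787]
force: [0.2, -1.0, 0.7]
width: 0.0471
```

move_arm([
  {"delta_rot": [0, 0, 0], "delta_pos": [0, 0, 0], "hand": 2.5},
  {"delta_rot": [0, 0, 0], "delta_pos": [0, 0, 0], "hand": 2.5},
  {"delta_rot": [0, 0, 0], "delta_pos": [0, 0, 0], "hand": 2.5},
  {"delta_rot": [0, 0, 0], "delta_pos": [0, 0, 0], "hand": 2.5},
  {"delta_rot": [0, 0, 0], "delta_pos": [0, 0, 0], "hand": 2.5},
  {"delta_rot": [0, 0, 0], "delta_pos": [0, 0, 1.5], "hand": 2.5},
  {"delta_rot": [0, 0, 0], "delta_pos": [0, 0, 2], "hand": 2.5},
  {"delta_rot": [0, 0, 0], "delta_pos": [0, 0, 2], "hand": 2.5},
  {"delta_rot": [0, 0, 0], "delta_pos": [0, 0, 1.65], "hand": 2.5},
  {"delta_rot": [0, 0, 0], "delta_pos": [0, 0, 0], "hand": 2.5},
], force=30)

```text
t: 73.05
eef_pos: [0.4564, -0.1896, 0.1217]
ee_rot: [-3.138, 0.001, -1.787]
force: [0.4, -0.5, -1.2]
width: 0.0339
```

Run:
```python
from h import *
s=get_state(); print(s['eef_pos'],np.degrees(s['ee_rot']),s['t'],s['force'],s['width'])
snap('wrist','w31')
```

```text
[ 0.45637015 -0.18962427  0.12171456] [-1.79770881e+02  3.60697998e-02 -1.02361568e+02] 73.05 [ 0.42777367 -0.49438739 -1.18623786] 0.03385221649095043
```

View pics/w31.png

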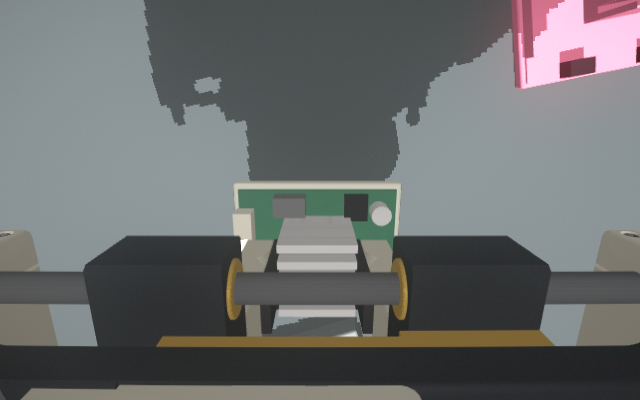

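move_arm([
  {"delta_rot": [0, 0, 3.18], "delta_pos": [0.8, 3.01, 0], "hand": 2.5},
  {"delta_rot": [0, 0, 3.18], "delta_pos": [0.8, 3.01, 0], "hand": 2.5},
  {"delta_rot": [0, 0, 3.18], "delta_pos": [0.8, 3.01, 0], "hand": 2.5},
  {"delta_rot": [0, 0, 3.18], "delta_pos": [0.81, 3.02, 0], "hand": 2.5},
  {"delta_rot": [0, 0, 3.19], "delta_pos": [0.81, 3.02, 0], "hand": 2.5},
  {"delta_rot": [0, 0, 3.19], "delta_pos": [0.81, 3.02, 0], "hand": 2.5},
  {"delta_rot": [0, 0, 0], "delta_pos": [0, 0, 0], "hand": 2.5},
  {"delta_rot": [0, 0, 0], "delta_pos": [0, 0, -1.6], "hand": 2.5},
  {"delta_rot": [0, 0, 0], "delta_pos": [0, 0, -1.7], "hand": 2.5},
  {"delta_rot": [0, 0, 0], "delta_pos": [0, 0, -1.6], "hand": 2.5},
], force=30)

```text
t: 74.1
eef_pos: [0.5024, -0.0091, 0.069]
ee_rot: [3.14, -0.0, -1.454]
force: [-1.0, 2.6, 7.8]
width: 0.0333
```

move_arm([
  {"delta_rot": [0, 0, 0], "delta_pos": [0.2, 0.023, 0], "hand": 2.5},
  {"delta_rot": [0, 0, 0], "delta_pos": [0.2, 0.023, 0], "hand": 2.5},
  {"delta_rot": [0, 0, 0], "delta_pos": [0.2, 0.023, 0], "hand": 2.5},
  {"delta_rot": [0, 0, 0], "delta_pos": [0.2, 0.023, 0], "hand": 2.5},
  {"delta_rot": [0, 0, 0], "delta_pos": [0.1, 0.012, 0], "hand": 2.5},
  {"delta_rot": [0, 0, 0], "delta_pos": [0.05, 0.006, 0], "hand": 2.5},
  {"delta_rot": [0, 0, 0], "delta_pos": [0.05, 0.006, 0], "hand": 2.5},
  {"delta_rot": [0, 0, 0], "delta_pos": [0, 0, 0], "hand": 2.5},
  {"delta_rot": [0, 0, 0], "delta_pos": [0, 0, 0], "hand": 2.5},
  {"delta_rot": [0, 0, 0], "delta_pos": [0, 0, 0], "hand": 2.5},
], force=30)

```text
t: 75.1
eef_pos: [0.5134, -0.0075, 0.0706]
ee_rot: [-3.142, 0.0, -1.453]
force: [-0.1, 0.6, -1.4]
width: 0.0341
```

Run:
```python
from h import *
s=get_state(); print(s['eef_pos'],np.degrees(s['ee_rot']),s['t'],s['force'],s['width'])
snap('wrist','w32')
im=cv2.imread('pics/w32.png'); cv2.imwrite('pics/w32z.png',cv2.resize(im[:250,120:440],None,fx=2.5,fy=2.4,interpolation=cv2.INTER_CUBIC))
```

```text
[ 0.51343289 -0.0074945   0.07058097] [-1.79999470e+02  6.33902032e-04 -8.32760582e+01] 75.1 [-0.11747565  0.55207591 -1.42442544] 0.03407830302748425
```

View pics/w32z.png

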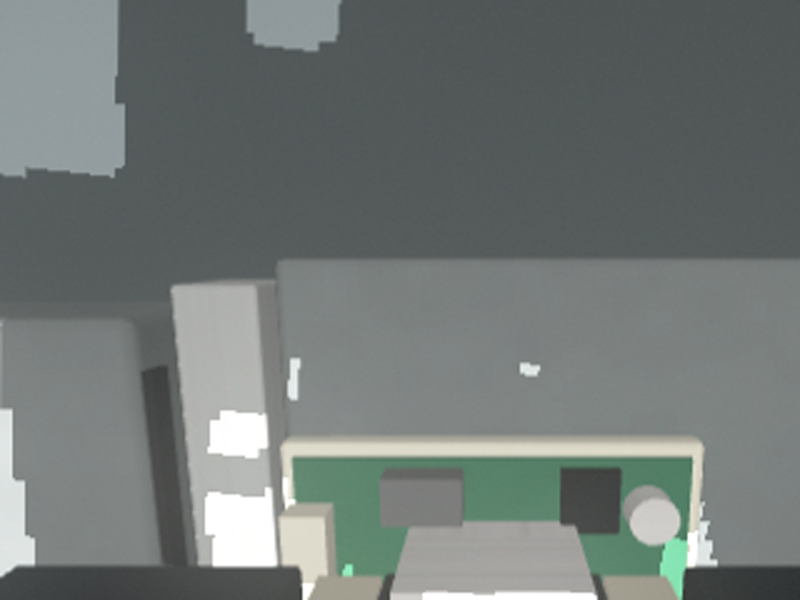

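move_arm([
  {"delta_rot": [0, 0, 0], "delta_pos": [0.05, 0.006, 0], "hand": 2.5},
  {"delta_rot": [0, 0, 0], "delta_pos": [0.05, 0.006, 0], "hand": 2.5},
  {"delta_rot": [0, 0, 0], "delta_pos": [0.05, 0.006, 0], "hand": 2.5},
  {"delta_rot": [0, 0, 0], "delta_pos": [0.05, 0.006, 0], "hand": 2.5},
  {"delta_rot": [0, 0, 0], "delta_pos": [0, 0, 0], "hand": 2.5},
  {"delta_rot": [0, 0, 0], "delta_pos": [0, 0, 0], "hand": 2.5},
  {"delta_rot": [0, 0, 0], "delta_pos": [0, 0, 0], "hand": 2.5},
  {"delta_rot": [0, 0, 0], "delta_pos": [0, 0, 0], "hand": 2.5},
  {"delta_rot": [0, 0, 0], "delta_pos": [0, 0, 0], "hand": 2.5},
  {"delta_rot": [0, 0, 0], "delta_pos": [0, 0, 0], "hand": 2.5},
], force=30)

```text
t: 76.15
eef_pos: [0.5148, -0.0075, 0.0703]
ee_rot: [3.14, -0.0, -1.454]
force: [-5.0, 0.2, 0.2]
width: 0.0338
```

Run:
```python
from h import *
s=get_state(); print(s['eef_pos'],np.degrees(s['ee_rot']),s['t'],s['force'],s['moment'],s['width'])
```

```text
[ 0.51482721 -0.00746262  0.07034617] [ 1.79928175e+02 -9.99398751e-03 -8.32862651e+01] 76.15 [-5.01768056  0.20529564  0.17485058] [-0.06127098  2.01092226  0.06069422] 0.03382440860825896
```

move_arm([
  {"delta_rot": [0, 0, 0], "delta_pos": [0.05, 0.006, -0.1], "hand": 2.5},
  {"delta_rot": [0, 0, 0], "delta_pos": [0, 0, -0.1], "hand": 2.5},
  {"delta_rot": [0, 0, 0], "delta_pos": [0, 0, 0], "hand": 2.5},
  {"delta_rot": [0, 0, 0], "delta_pos": [0, 0, 0], "hand": 5.4},
  {"delta_rot": [0, 0, 0], "delta_pos": [0, 0, 0], "hand": 5.4},
  {"delta_rot": [0, 0, 0], "delta_pos": [0, 0, 0], "hand": 5.4},
  {"delta_rot": [0, 0, 0], "delta_pos": [0, 0, 0], "hand": 5.4},
  {"delta_rot": [0, 0, 0], "delta_pos": [0, 0, 4], "hand": 5.4},
  {"delta_rot": [0, 0, 0], "delta_pos": [0, 0, 4], "hand": 5.4},
  {"delta_rot": [0, 0, 0], "delta_pos": [0, 0, 2], "hand": 5.4},
], force=30)

```text
t: 77.15
eef_pos: [0.5177, -0.0069, 0.1721]
ee_rot: [-3.137, 0.0, -1.453]
force: [0.7, -0.0, 0.6]
width: 0.0539
```

Run:
```python
from h import *
s=get_state(); print(s['eef_pos'],np.degrees(s['ee_rot']),s['t'],s['force'],s['width'])
snap('wrist','w33'); boards('w33',zt=.028)
```

```text
[ 0.51771722 -0.00685652  0.17210226] [-1.79723383e+02  1.60820398e-02 -8.32394733e+01] 77.15 [ 0.72163787 -0.00550172  0.57155018] 0.05392878154268884
px [326. 190.] ctr mm [513.5  -4.9] size [90.3 70.2] ang 6.7
```

View pics/w33.png

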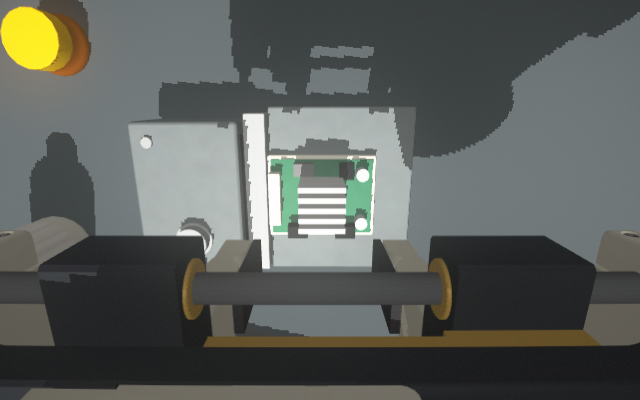

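Run:
```python
from h import *
for n,b in [('w33',[(300,108),(300,266)]),]:
    _,c=load(n); P=ray(b,c,.02)*1000; print(P.round(1)); 
    Q=ray([(300,157),(300,234)],c,.028)*1000; print(Q.round(1), P.mean(0)[1]-Q.mean(0)[1])
```

```text
[[537.7 -74.   20. ]
 [523.4  62.8  20. ]]
[[533.4 -36.3  28. ]
 [526.5  29.2  28. ]] -2.0211857564548676
```

Small is flush against the bar and square, about 2 mm off centre along the bar, within calibration accuracy. Lever.

move_arm([
  {"delta_rot": [0, 0, 0], "delta_pos": [1.36, 2.0, 0], "hand": 5.8},
  {"delta_rot": [0, 0, 0], "delta_pos": [1.36, 2.0, 0], "hand": 5.8},
  {"delta_rot": [0, 0, 0], "delta_pos": [1.36, 2.0, 0], "hand": 5.8},
  {"delta_rot": [0, 0, 0], "delta_pos": [1.36, 2.0, 0], "hand": 5.8},
  {"delta_rot": [0, 0, 0], "delta_pos": [1.36, 2.0, 0], "hand": 5.8},
  {"delta_rot": [0, 0, 0], "delta_pos": [1.36, 2.0, 0], "hand": 5.8},
  {"delta_rot": [0, 0, 0], "delta_pos": [0, 0, 0], "hand": 5.8},
  {"delta_rot": [0, 0, 0], "delta_pos": [0, 0, -2.35], "hand": 5.8},
  {"delta_rot": [0, 0, 0], "delta_pos": [0, 0, -2.35], "hand": 5.8},
  {"delta_rot": [0, 0, 0], "delta_pos": [0, 0, -2.3], "hand": 5.8},
], force=30)

```text
t: 78.2
eef_pos: [0.5974, 0.1129, 0.0974]
ee_rot: [-3.142, 0.0, -1.453]
force: [-0.5, -0.0, -0.2]
width: 0.0576
```

move_arm([
  {"delta_rot": [0, 0, 0], "delta_pos": [0, 0, 0], "hand": 1.0},
  {"delta_rot": [0, 0, 0], "delta_pos": [0, 0, 0], "hand": 1.0},
  {"delta_rot": [0, 0, 0], "delta_pos": [0, 0, 0], "hand": 1.0},
  {"delta_rot": [0, 0, 0], "delta_pos": [0, 0, 0], "hand": 1.0},
  {"delta_rot": [0, 0, 0], "delta_pos": [0, 0, 0], "hand": 1.0},
  {"delta_rot": [0, 0, 0], "delta_pos": [0, 0, 0], "hand": 1.0},
  {"delta_rot": [0, 0, 0], "delta_pos": [0, 0, 0], "hand": 1.0},
  {"delta_rot": [0, 0, 0], "delta_pos": [0, 0, 0], "hand": 1.0},
  {"delta_rot": [0, 0, 0], "delta_pos": [0, 0, 0], "hand": 1.0},
  {"delta_rot": [0, 0, 0], "delta_pos": [0, 0, 0], "hand": 1.0},
], force=30)

```text
t: 79.2
eef_pos: [0.5984, 0.1132, 0.0992]
ee_rot: [-3.14, 0.0, -1.453]
force: [2.5, 1.8, 4.4]
width: 0.0132
```

move_arm([
  {"delta_rot": [0, 0, 5.3], "delta_pos": [-0.73, -0.12, 0], "hand": 1.0},
  {"delta_rot": [0, 0, 5.3], "delta_pos": [-0.72, -0.19, 0], "hand": 1.0},
  {"delta_rot": [0, 0, 5.3], "delta_pos": [-0.7, -0.25, 0], "hand": 1.0},
  {"delta_rot": [0, 0, 5.3], "delta_pos": [-0.67, -0.32, 0], "hand": 1.0},
  {"delta_rot": [0, 0, 5.3], "delta_pos": [-0.64, -0.38, 0], "hand": 1.0},
  {"delta_rot": [0, 0, 5.3], "delta_pos": [-0.6, -0.43, 0], "hand": 1.0},
  {"delta_rot": [0, 0, 5.3], "delta_pos": [-0.56, -0.49, 0], "hand": 1.0},
  {"delta_rot": [0, 0, 5.3], "delta_pos": [-0.51, -0.54, 0], "hand": 1.0},
  {"delta_rot": [0, 0, 5.3], "delta_pos": [-0.46, -0.58, 0], "hand": 1.0},
  {"delta_rot": [0, 0, 6.0], "delta_pos": [-0.45, -0.71, 0], "hand": 1.0},
], force=35)

```text
t: 80.2
eef_pos: [0.5402, 0.0741, 0.0995]
ee_rot: [-3.136, -0.004, -0.512]
force: [15.8, 21.8, -6.7]
width: 0.0131
```

move_arm([
  {"delta_rot": [0, 0, 0], "delta_pos": [0, 0, 0], "hand": 1.0},
  {"delta_rot": [0, 0, 0], "delta_pos": [0, 0, 0], "hand": 1.0},
  {"delta_rot": [0, 0, 0], "delta_pos": [0, 0, 0], "hand": 1.0},
  {"delta_rot": [0, 0, 0], "delta_pos": [0, 0, 0], "hand": 1.0},
  {"delta_rot": [0, 0, 0], "delta_pos": [0, 0, 0], "hand": 1.0},
  {"delta_rot": [0, 0, 0], "delta_pos": [0, 0, 0], "hand": 1.0},
  {"delta_rot": [0, 0, 0], "delta_pos": [0, 0, 0], "hand": 1.0},
  {"delta_rot": [0, 0, 0], "delta_pos": [0, 0, 0], "hand": 1.0},
  {"delta_rot": [0, 0, 0], "delta_pos": [0, 0, 0], "hand": 1.0},
  {"delta_rot": [0, 0, 0], "delta_pos": [0, 0, 0], "hand": 1.0},
], force=35)

```text
t: 81.2
eef_pos: [0.5407, 0.075, 0.0994]
ee_rot: [-3.135, -0.004, -0.516]
force: [11.1, 6.9, -3.1]
width: 0.0131
```

Run:
```python
from h import *
s=get_state(); print(s['eef_pos'],np.degrees(s['ee_rot']),s['t'],s['force'],s['width'])
snap('wrist','w34')
```

```text
[0.54071706 0.07500317 0.09943807] [-179.62685638   -0.24346596  -29.54465679] 81.2 [11.11760636  6.87672216 -3.11085237] 0.013107416103725466
```

View pics/w34.png

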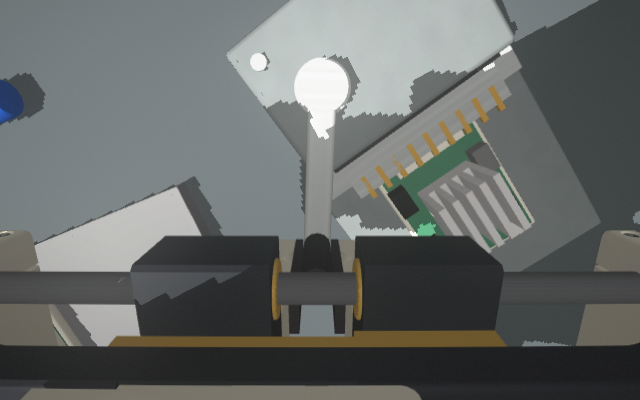

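move_arm([
  {"delta_rot": [0, 0, 0], "delta_pos": [0, 0, 0], "hand": 1.0},
  {"delta_rot": [0, 0, -0.7], "delta_pos": [0.05, 0.09, 0], "hand": 1.0},
  {"delta_rot": [0, 0, -7.57], "delta_pos": [0.59, 0.87, 0], "hand": 1.0},
  {"delta_rot": [0, 0, -7.57], "delta_pos": [0.7, 0.79, 0], "hand": 1.0},
  {"delta_rot": [0, 0, -7.57], "delta_pos": [0.8, 0.69, 0], "hand": 1.0},
  {"delta_rot": [0, 0, -7.57], "delta_pos": [0.88, 0.58, 0], "hand": 1.0},
  {"delta_rot": [0, 0, -7.57], "delta_pos": [0.95, 0.46, 0], "hand": 1.0},
  {"delta_rot": [0, 0, -7.57], "delta_pos": [1.0, 0.33, 0], "hand": 1.0},
  {"delta_rot": [0, 0, -7.57], "delta_pos": [1.04, 0.19, 0], "hand": 1.0},
  {"delta_rot": [0, 0, 0], "delta_pos": [0, 0, 0], "hand": 5.4},
], force=30)

```text
t: 82.25
eef_pos: [0.5985, 0.1129, 0.0986]
ee_rot: [-3.141, -0.0, -1.457]
force: [0.5, -1.0, 1.8]
width: 0.017
```

move_arm([
  {"delta_rot": [0, 0, 0], "delta_pos": [0, 0, 0.5], "hand": 5.4},
  {"delta_rot": [0, 0, 0], "delta_pos": [0, 0, 3], "hand": 5.4},
  {"delta_rot": [0, 0, 0], "delta_pos": [0, 0, 3.5], "hand": 5.4},
  {"delta_rot": [0, 0, 0], "delta_pos": [-1.4, -1.97, 0], "hand": 5.4},
  {"delta_rot": [0, 0, 0], "delta_pos": [-1.4, -1.97, 0], "hand": 5.4},
  {"delta_rot": [0, 0, 0], "delta_pos": [-1.4, -1.97, 0], "hand": 5.4},
  {"delta_rot": [0, 0, 0], "delta_pos": [-1.4, -1.98, 0], "hand": 5.4},
  {"delta_rot": [0, 0, 0], "delta_pos": [-1.39, -1.98, 0], "hand": 5.4},
  {"delta_rot": [0, 0, 0], "delta_pos": [-1.39, -1.98, 0], "hand": 5.4},
  {"delta_rot": [0, 0, 0], "delta_pos": [0, 0, 0], "hand": 5.4},
], force=30)

```text
t: 83.25
eef_pos: [0.5104, -0.008, 0.1683]
ee_rot: [3.139, 0.0, -1.454]
force: [0.5, 0.3, -0.4]
width: 0.0541
```

Run:
```python
from h import *
s=get_state(); print(s['eef_pos'],np.degrees(s['ee_rot']),s['t'],s['force'],s['width'])
snap('wrist','w35'); boards('w35',zt=.028); snap('scene','s35')
im=cv2.imread('pics/s35.png'); cv2.imwrite('pics/s35z.png',cv2.resize(im[120:320,220:540],None,fx=2.5,fy=2.5,interpolation=cv2.INTER_CUBIC))
```

```text
[ 0.51044123 -0.00797609  0.16834145] [ 1.79869471e+02  1.00591243e-02 -8.33063197e+01] 83.25 [ 0.47367732  0.29917977 -0.37005147] 0.05410288392125999
px [276. 194.] ctr mm [542.4  -1.6] size [31.2 70.2] ang 6.7 
px [342. 190.] ctr mm [494.4  -8. ] size [51.8 66.8] ang 6.9
```

View pics/s35z.png

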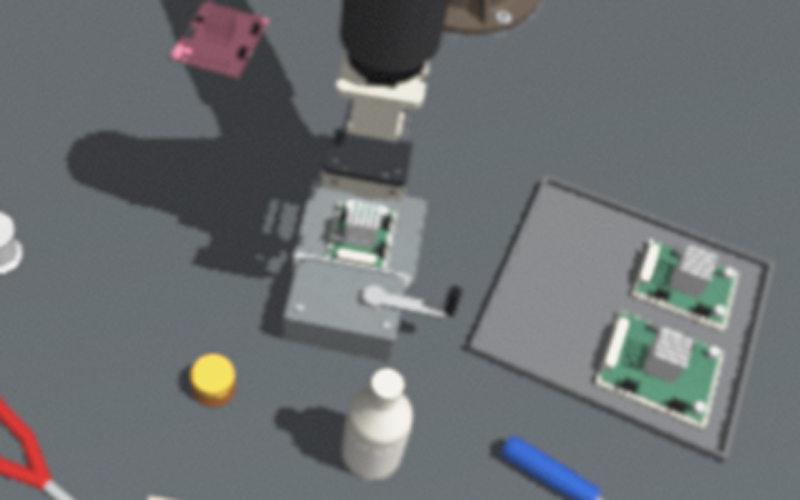

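move_arm([
  {"delta_rot": [0, 0, 0], "delta_pos": [0, 0, -2.5], "hand": 5.4},
  {"delta_rot": [0, 0, 0], "delta_pos": [0, 0, -2.5], "hand": 5.4},
  {"delta_rot": [0, 0, 0], "delta_pos": [0, 0, -2.5], "hand": 5.4},
  {"delta_rot": [0, 0, 0], "delta_pos": [0, 0, -2.45], "hand": 5.4},
  {"delta_rot": [0, 0, 0], "delta_pos": [0, 0, 0], "hand": 2.5},
  {"delta_rot": [0, 0, 0], "delta_pos": [0, 0, 0], "hand": 2.5},
  {"delta_rot": [0, 0, 0], "delta_pos": [0, 0, 0], "hand": 2.5},
  {"delta_rot": [0, 0, 0], "delta_pos": [0, 0, 0], "hand": 2.5},
  {"delta_rot": [0, 0, 0], "delta_pos": [0, 0, 0], "hand": 2.5},
  {"delta_rot": [0, 0, 0], "delta_pos": [0, 0, 0], "hand": 2.5},
], force=30)

```text
t: 84.35
eef_pos: [0.5144, -0.0054, 0.0703]
ee_rot: [-3.139, 0.0, -1.453]
force: [-0.7, 2.0, 6.5]
width: 0.0334
```

move_arm([
  {"delta_rot": [0, 0, 0], "delta_pos": [0, 0, 2.0], "hand": 2.5},
  {"delta_rot": [0, 0, -8.4], "delta_pos": [-0.24, -0.2, 2.65], "hand": 2.5},
  {"delta_rot": [0, 0, -8.4], "delta_pos": [0, 0, 0], "hand": 2.5},
  {"delta_rot": [0, 0, -8.4], "delta_pos": [0, 0, 0], "hand": 2.5},
  {"delta_rot": [0, 0, -8.4], "delta_pos": [0, 0, 0], "hand": 2.5},
  {"delta_rot": [0, 0, -8.4], "delta_pos": [0, 0, 0], "hand": 2.5},
  {"delta_rot": [0, 0, -8.4], "delta_pos": [0, 0, 0], "hand": 2.5},
  {"delta_rot": [0, 0, -8.4], "delta_pos": [0, 0, 0], "hand": 2.5},
  {"delta_rot": [0, 0, -8.4], "delta_pos": [0, 0, 0], "hand": 2.5},
  {"delta_rot": [0, 0, -8.4], "delta_pos": [0, 0, 0], "hand": 2.5},
], force=30)

```text
t: 85.35
eef_pos: [0.5107, -0.0079, 0.1156]
ee_rot: [3.141, -0.0, -2.779]
force: [0.3, 0.2, -1.3]
width: 0.0335
```

Run:
```python
from h import *
s=get_state(); print(s['eef_pos'],np.degrees(s['ee_rot']),s['t'],s['force'],s['width'])
```

```text
[ 0.51073064 -0.00792728  0.11562849] [ 1.79990232e+02 -1.09522531e-02 -1.59230220e+02] 85.35 [ 0.34905058  0.18058113 -1.32293298] 0.03348175330320672
```

move_arm([
  {"delta_rot": [0, 0, -7.2], "delta_pos": [0, 0, 0], "hand": 2.5},
  {"delta_rot": [0, 0, -7.2], "delta_pos": [0, 0, -0.9], "hand": 2.5},
  {"delta_rot": [0, 0, 0], "delta_pos": [0, 0, -1.2], "hand": 2.5},
  {"delta_rot": [0, 0, 0], "delta_pos": [0, 0, -1.2], "hand": 2.5},
  {"delta_rot": [0, 0, 0], "delta_pos": [0, 0, -1.1], "hand": 2.5},
  {"delta_rot": [0, 0, 0], "delta_pos": [0.2, 0.023, 0], "hand": 2.5},
  {"delta_rot": [0, 0, 0], "delta_pos": [0.2, 0.023, 0], "hand": 2.5},
  {"delta_rot": [0, 0, 0], "delta_pos": [0.2, 0.023, 0], "hand": 2.5},
  {"delta_rot": [0, 0, 0], "delta_pos": [0.2, 0.023, 0], "hand": 2.5},
  {"delta_rot": [0, 0, 0], "delta_pos": [0.2, 0.023, 0], "hand": 2.5},
], force=30)

```text
t: 86.35
eef_pos: [0.5213, -0.0066, 0.0716]
ee_rot: [3.142, 0.0, -3.024]
force: [0.2, -0.3, -1.1]
width: 0.0339
```

move_arm([
  {"delta_rot": [0, 0, 0], "delta_pos": [0.05, 0.006, 0], "hand": 2.5},
  {"delta_rot": [0, 0, 0], "delta_pos": [0.05, 0.006, 0], "hand": 2.5},
  {"delta_rot": [0, 0, 0], "delta_pos": [0.05, 0.006, 0], "hand": 2.5},
  {"delta_rot": [0, 0, 0], "delta_pos": [0.05, 0.006, 0], "hand": 2.5},
  {"delta_rot": [0, 0, 0], "delta_pos": [0.05, 0.006, 0], "hand": 2.5},
  {"delta_rot": [0, 0, 0], "delta_pos": [0, 0, 0], "hand": 2.5},
  {"delta_rot": [0, 0, 0], "delta_pos": [0, 0, 0], "hand": 2.5},
  {"delta_rot": [0, 0, 0], "delta_pos": [0, 0, 0], "hand": 2.5},
  {"delta_rot": [0, 0, 0], "delta_pos": [0, 0, 0], "hand": 2.5},
  {"delta_rot": [0, 0, 0], "delta_pos": [0, 0, 0], "hand": 2.5},
], force=30)

```text
t: 87.35
eef_pos: [0.5236, -0.0064, 0.0716]
ee_rot: [-3.142, -0.0, -3.024]
force: [-0.1, -0.7, -2.2]
width: 0.0343
```

Run:
```python
from h import *
s=get_state(); print(s['eef_pos'],np.degrees(s['ee_rot']),s['t'],s['force'],s['moment'],s['width'])
snap('wrist','w36')
```

```text
[ 0.52355598 -0.00636804  0.07155327] [-1.79998420e+02 -1.73309782e-03 -1.73269335e+02] 87.35 [-0.13676295 -0.68432627 -2.20855425] [-0.04734817 -0.18251278 -0.0018352 ] 0.03430713879455077
```

View pics/w36.png

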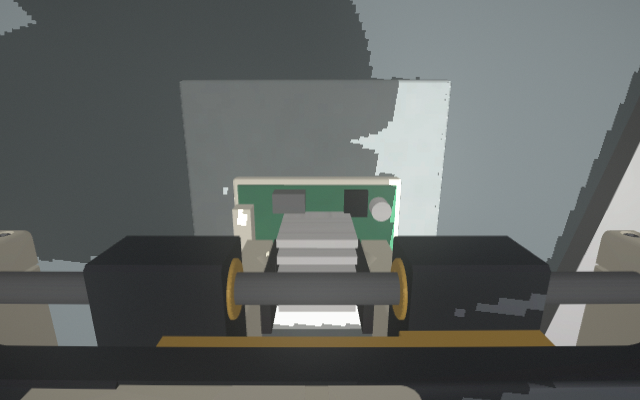

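move_arm([
  {"delta_rot": [0, 0, 0], "delta_pos": [0.05, 0.006, 0], "hand": 2.5},
  {"delta_rot": [0, 0, 0], "delta_pos": [0.05, 0.006, 0], "hand": 2.5},
  {"delta_rot": [0, 0, 0], "delta_pos": [0.05, 0.006, 0], "hand": 2.5},
  {"delta_rot": [0, 0, 0], "delta_pos": [0.05, 0.006, 0], "hand": 2.5},
  {"delta_rot": [0, 0, 0], "delta_pos": [0, 0, 0], "hand": 2.5},
  {"delta_rot": [0, 0, 0], "delta_pos": [0, 0, 0], "hand": 2.5},
  {"delta_rot": [0, 0, 0], "delta_pos": [0, 0, 0], "hand": 2.5},
  {"delta_rot": [0, 0, 0], "delta_pos": [0, 0, 0], "hand": 2.5},
  {"delta_rot": [0, 0, 0], "delta_pos": [0, 0, 0], "hand": 2.5},
  {"delta_rot": [0, 0, 0], "delta_pos": [0, 0, 0], "hand": 2.5},
], force=30)

```text
t: 88.4
eef_pos: [0.5256, -0.0061, 0.0716]
ee_rot: [-3.142, -0.0, -3.024]
force: [0.6, 0.0, -1.2]
width: 0.0339
```

Run:
```python
from h import *
s=get_state(); print(s['eef_pos'],np.degrees(s['ee_rot']),s['t'],s['force'],s['moment'],s['width'])
```

```text
[ 0.52557585 -0.00613662  0.07155744] [-1.79998503e+02 -2.04976895e-03 -1.73271541e+02] 88.4 [ 0.627353    0.03214662 -1.15946998] [ 0.00206214 -0.07058846  0.00375122] 0.03389459448941989
```

move_arm([
  {"delta_rot": [0, 0, 0], "delta_pos": [0.05, 0.006, 0], "hand": 2.5},
  {"delta_rot": [0, 0, 0], "delta_pos": [0.05, 0.006, 0], "hand": 2.5},
  {"delta_rot": [0, 0, 0], "delta_pos": [0.05, 0.006, 0], "hand": 2.5},
  {"delta_rot": [0, 0, 0], "delta_pos": [0.05, 0.006, 0], "hand": 2.5},
  {"delta_rot": [0, 0, 0], "delta_pos": [0, 0, 0], "hand": 2.5},
  {"delta_rot": [0, 0, 0], "delta_pos": [0, 0, 0], "hand": 2.5},
  {"delta_rot": [0, 0, 0], "delta_pos": [0, 0, 0], "hand": 2.5},
  {"delta_rot": [0, 0, 0], "delta_pos": [0, 0, 0], "hand": 2.5},
  {"delta_rot": [0, 0, 0], "delta_pos": [0, 0, 0], "hand": 2.5},
  {"delta_rot": [0, 0, 0], "delta_pos": [0, 0, 0], "hand": 2.5},
], force=30)

```text
t: 89.4
eef_pos: [0.5261, -0.0062, 0.0711]
ee_rot: [-3.141, -0.003, -3.024]
force: [-5.9, -0.2, 2.2]
width: 0.0338
```

Run:
```python
from h import *
s=get_state(); print(s['eef_pos'],np.degrees(s['ee_rot']),s['t'],s['force'],s['moment'],s['width'])
```

```text
[ 0.52613872 -0.006234    0.07114796] [-1.79984403e+02 -1.59695818e-01 -1.73284952e+02] 89.4 [-5.94266766 -0.18711735  2.2393196 ] [0.10037803 1.9624206  0.08248018] 0.03384891353170743
```

move_arm([
  {"delta_rot": [0, 0, 0], "delta_pos": [0, 0, -0.1], "hand": 2.5},
  {"delta_rot": [0, 0, 0], "delta_pos": [0, 0, -0.15], "hand": 2.5},
  {"delta_rot": [0, 0, 0], "delta_pos": [0, 0, 0], "hand": 2.5},
  {"delta_rot": [0, 0, 0], "delta_pos": [0, 0, 0], "hand": 5.4},
  {"delta_rot": [0, 0, 0], "delta_pos": [0, 0, 0], "hand": 5.4},
  {"delta_rot": [0, 0, 0], "delta_pos": [0, 0, 0], "hand": 5.4},
  {"delta_rot": [0, 0, 0], "delta_pos": [0, 0, 0], "hand": 5.4},
  {"delta_rot": [0, 0, 0], "delta_pos": [0, 0, 4], "hand": 5.4},
  {"delta_rot": [0, 0, 0], "delta_pos": [0, 0, 4], "hand": 5.4},
  {"delta_rot": [0, 0, 0], "delta_pos": [0, 0, 2], "hand": 5.4},
], force=30)

```text
t: 90.4
eef_pos: [0.5291, -0.0057, 0.1724]
ee_rot: [3.141, 0.004, -3.024]
force: [0.1, 0.7, -0.2]
width: 0.0539
```

Run:
```python
from h import *
s=get_state(); print(s['eef_pos'],np.degrees(s['ee_rot']),s['t'],s['force'],s['width'])
snap('wrist','w37'); boards('w37',zt=.028)
```

```text
[ 0.52909006 -0.00566     0.17236078] [ 179.99286518    0.23578244 -173.240315  ] 90.4 [ 0.09466353  0.66684811 -0.20229752] 0.053890417593513165
px [320. 182.] ctr mm [522.8  -6.3] size [70.3 93.7] ang 9.2
```

View pics/w37.png

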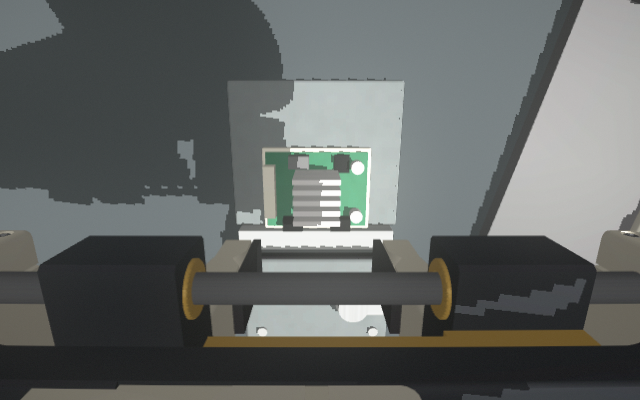

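Square and flush on edge 2; the frame's rear edge is parallel to the bed and the bar touches the terminal edge. Last lever stroke.

move_arm([
  {"delta_rot": [0, 0, 8.4], "delta_pos": [0.87, 1.48, 0], "hand": 5.8},
  {"delta_rot": [0, 0, 8.4], "delta_pos": [0.87, 1.48, 0], "hand": 5.8},
  {"delta_rot": [0, 0, 8.4], "delta_pos": [0.87, 1.48, 0], "hand": 5.8},
  {"delta_rot": [0, 0, 8.4], "delta_pos": [0.87, 1.48, 0], "hand": 5.8},
  {"delta_rot": [0, 0, 8.4], "delta_pos": [0.87, 1.48, 0], "hand": 5.8},
  {"delta_rot": [0, 0, 8.4], "delta_pos": [0.87, 1.49, 0], "hand": 5.8},
  {"delta_rot": [0, 0, 8.4], "delta_pos": [0.87, 1.49, 0], "hand": 5.8},
  {"delta_rot": [0, 0, 8.4], "delta_pos": [0.88, 1.48, 0], "hand": 5.8},
  {"delta_rot": [0, 0, 8.4], "delta_pos": [0, 0, 0], "hand": 5.8},
  {"delta_rot": [0, 0, 8.4], "delta_pos": [0, 0, 0], "hand": 5.8},
], force=20)

```text
t: 91.45
eef_pos: [0.5974, 0.1132, 0.1683]
ee_rot: [3.141, -0.0, -1.551]
force: [-0.0, 0.4, -0.3]
width: 0.0581
```

move_arm([
  {"delta_rot": [0, 0, 6.0], "delta_pos": [0, 0, -2.3], "hand": 5.8},
  {"delta_rot": [0, 0, 0], "delta_pos": [0, 0, -2.4], "hand": 5.8},
  {"delta_rot": [0, 0, 0], "delta_pos": [0, 0, -2.3], "hand": 5.8},
  {"delta_rot": [0, 0, 0], "delta_pos": [0, 0, 0], "hand": 1.0},
  {"delta_rot": [0, 0, 0], "delta_pos": [0, 0, 0], "hand": 1.0},
  {"delta_rot": [0, 0, 0], "delta_pos": [0, 0, 0], "hand": 1.0},
  {"delta_rot": [0, 0, 0], "delta_pos": [0, 0, 0], "hand": 1.0},
  {"delta_rot": [0, 0, 0], "delta_pos": [0, 0, 0], "hand": 1.0},
  {"delta_rot": [0, 0, 0], "delta_pos": [0, 0, 0], "hand": 1.0},
  {"delta_rot": [0, 0, 0], "delta_pos": [0, 0, 0], "hand": 1.0},
], force=30)

```text
t: 92.45
eef_pos: [0.5982, 0.1131, 0.0999]
ee_rot: [-3.139, 0.001, -1.453]
force: [0.7, 0.9, 2.1]
width: 0.013
```

move_arm([
  {"delta_rot": [0, 0, 5.3], "delta_pos": [-0.73, -0.12, 0], "hand": 1.0},
  {"delta_rot": [0, 0, 5.3], "delta_pos": [-0.72, -0.19, 0], "hand": 1.0},
  {"delta_rot": [0, 0, 5.3], "delta_pos": [-0.7, -0.25, 0], "hand": 1.0},
  {"delta_rot": [0, 0, 5.3], "delta_pos": [-0.67, -0.32, 0], "hand": 1.0},
  {"delta_rot": [0, 0, 5.3], "delta_pos": [-0.64, -0.38, 0], "hand": 1.0},
  {"delta_rot": [0, 0, 5.3], "delta_pos": [-0.6, -0.43, 0], "hand": 1.0},
  {"delta_rot": [0, 0, 5.3], "delta_pos": [-0.56, -0.49, 0], "hand": 1.0},
  {"delta_rot": [0, 0, 5.3], "delta_pos": [-0.51, -0.54, 0], "hand": 1.0},
  {"delta_rot": [0, 0, 5.3], "delta_pos": [-0.46, -0.58, 0], "hand": 1.0},
  {"delta_rot": [0, 0, 6.0], "delta_pos": [-0.45, -0.71, 0], "hand": 1.0},
], force=35)

```text
t: 93.45
eef_pos: [0.5402, 0.0741, 0.1001]
ee_rot: [-3.135, -0.005, -0.512]
force: [17.0, 20.0, -10.4]
width: 0.0134
```

move_arm([
  {"delta_rot": [0, 0, 0], "delta_pos": [0, 0, 0], "hand": 1.0},
  {"delta_rot": [0, 0, 0], "delta_pos": [0, 0, 0], "hand": 1.0},
  {"delta_rot": [0, 0, 0], "delta_pos": [0, 0, 0], "hand": 1.0},
  {"delta_rot": [0, 0, 0], "delta_pos": [0, 0, 0], "hand": 1.0},
  {"delta_rot": [0, 0, 0], "delta_pos": [0, 0, 0], "hand": 1.0},
  {"delta_rot": [0, 0, 0], "delta_pos": [0, 0, 0], "hand": 1.0},
  {"delta_rot": [0, 0, 0], "delta_pos": [0, 0, 0], "hand": 1.0},
  {"delta_rot": [0, 0, 0], "delta_pos": [0, 0, 0], "hand": 1.0},
  {"delta_rot": [0, 0, 0], "delta_pos": [0, 0, 0], "hand": 1.0},
  {"delta_rot": [0, 0, 0], "delta_pos": [0, 0, 0], "hand": 1.0},
], force=35)

```text
t: 94.45
eef_pos: [0.5407, 0.075, 0.1]
ee_rot: [-3.135, -0.005, -0.515]
force: [10.4, 6.1, -7.5]
width: 0.0132
```

Run:
```python
from h import *
s=get_state(); print(s['eef_pos'],np.degrees(s['ee_rot']),s['t'],s['force'],s['width'])
snap('wrist','w38')
```

```text
[0.54070992 0.0750159  0.10003122] [-179.60025976   -0.26702518  -29.53073797] 94.45 [10.37647524  6.14094748 -7.45976479] 0.013201423580480652
```

View pics/w38.png

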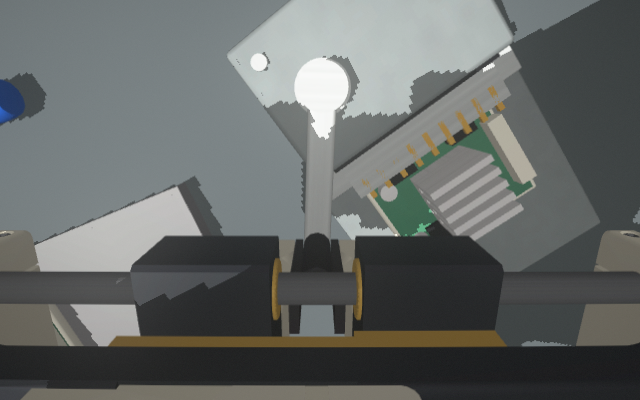

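Run:
```python
import cv2
im=cv2.imread('pics/w38.png'); cv2.imwrite('pics/w38z.png',cv2.resize(im[60:250,330:560],None,fx=3.4,fy=3.1,interpolation=cv2.INTER_CUBIC))
```

```text
(no output)
```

View pics/w38z.png

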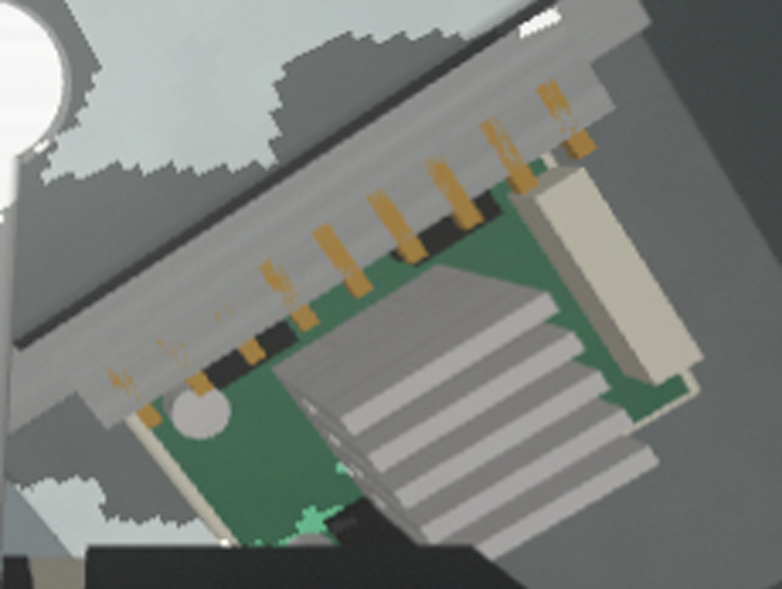

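Terminal blocks are parallel to the bar, at the stop, held. Return the lever and fetch the board.

move_arm([
  {"delta_rot": [0, 0, 0], "delta_pos": [0, 0, 0], "hand": 1.0},
  {"delta_rot": [0, 0, -0.7], "delta_pos": [0.05, 0.09, 0], "hand": 1.0},
  {"delta_rot": [0, 0, -7.57], "delta_pos": [0.59, 0.87, 0], "hand": 1.0},
  {"delta_rot": [0, 0, -7.57], "delta_pos": [0.7, 0.79, 0], "hand": 1.0},
  {"delta_rot": [0, 0, -7.57], "delta_pos": [0.8, 0.69, 0], "hand": 1.0},
  {"delta_rot": [0, 0, -7.57], "delta_pos": [0.88, 0.58, 0], "hand": 1.0},
  {"delta_rot": [0, 0, -7.57], "delta_pos": [0.95, 0.46, 0], "hand": 1.0},
  {"delta_rot": [0, 0, -7.57], "delta_pos": [1.0, 0.33, 0], "hand": 1.0},
  {"delta_rot": [0, 0, -7.57], "delta_pos": [1.04, 0.19, 0], "hand": 1.0},
  {"delta_rot": [0, 0, 0], "delta_pos": [0, 0, 0], "hand": 4.8},
], force=30)

```text
t: 95.5
eef_pos: [0.5987, 0.113, 0.0994]
ee_rot: [-3.14, 0.0, -1.457]
force: [0.3, 0.5, 0.6]
width: 0.0168
```

move_arm([
  {"delta_rot": [0, 0, 0], "delta_pos": [0, 0, 0.5], "hand": 4.8},
  {"delta_rot": [0, 0, 0], "delta_pos": [0, 0, 3], "hand": 4.8},
  {"delta_rot": [0, 0, 0], "delta_pos": [0, 0, 3.5], "hand": 4.8},
  {"delta_rot": [0, 0, 0], "delta_pos": [-1.23, -1.98, 0], "hand": 4.8},
  {"delta_rot": [0, 0, 0], "delta_pos": [-1.23, -1.98, 0], "hand": 4.8},
  {"delta_rot": [0, 0, 0], "delta_pos": [-1.23, -1.98, 0], "hand": 4.8},
  {"delta_rot": [0, 0, 0], "delta_pos": [-1.23, -1.98, 0], "hand": 4.8},
  {"delta_rot": [0, 0, 0], "delta_pos": [-1.24, -1.98, 0], "hand": 4.8},
  {"delta_rot": [0, 0, 0], "delta_pos": [-1.24, -1.98, 0], "hand": 4.8},
  {"delta_rot": [0, 0, 0], "delta_pos": [0, 0, 0], "hand": 4.8},
], force=30)

```text
t: 96.5
eef_pos: [0.5208, -0.0086, 0.1691]
ee_rot: [3.141, 0.0, -1.455]
force: [1.2, 0.4, -0.1]
width: 0.048
```

Run:
```python
from h import *
s=get_state(); print(s['eef_pos'],np.degrees(s['ee_rot']),s['t'],s['force'],s['width'])
snap('wrist','w39'); boards('w39',zt=.028); snap('scene','s39')
```

```text
[ 0.5207869  -0.00862645  0.16914661] [ 1.79949875e+02  6.69413448e-03 -8.33417271e+01] 96.5 [ 1.24295662  0.44295263 -0.08031277] 0.048023464996600256
px [318. 185.] ctr mm [522.8  -5.4] size [72.3 90.7] ang 6.9 
px [311. 234.] ctr mm [519.9  23. ] size [42.7 33.1] ang 6.6
```

View pics/w39.png

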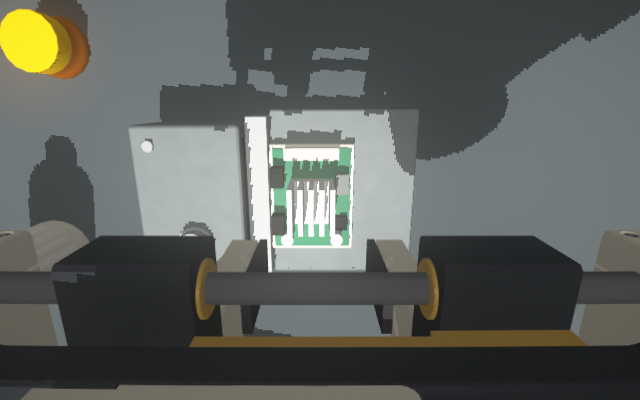

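move_arm([
  {"delta_rot": [0, 0, 0], "delta_pos": [0, 0, -2.5], "hand": 4.8},
  {"delta_rot": [0, 0, 0], "delta_pos": [0, 0, -2.5], "hand": 4.8},
  {"delta_rot": [0, 0, 0], "delta_pos": [0, 0, -2.5], "hand": 4.8},
  {"delta_rot": [0, 0, 0], "delta_pos": [0, 0, -2.45], "hand": 4.8},
  {"delta_rot": [0, 0, 0], "delta_pos": [0, 0, 0], "hand": 4.8},
  {"delta_rot": [0, 0, 0], "delta_pos": [0, 0, 0], "hand": 2.5},
  {"delta_rot": [0, 0, 0], "delta_pos": [0, 0, 0], "hand": 2.5},
  {"delta_rot": [0, 0, 0], "delta_pos": [0, 0, 0], "hand": 2.5},
  {"delta_rot": [0, 0, 0], "delta_pos": [0, 0, 0], "hand": 2.5},
  {"delta_rot": [0, 0, 0], "delta_pos": [0, 0, 0], "hand": 2.5},
], force=30)

```text
t: 97.6
eef_pos: [0.5241, -0.0058, 0.0709]
ee_rot: [-3.139, 0.0, -1.453]
force: [0.5, 2.2, 7.5]
width: 0.034
```

move_arm([
  {"delta_rot": [0, 0, 0], "delta_pos": [0, 0, 3.5], "hand": 2.5},
  {"delta_rot": [0, 0, 0], "delta_pos": [0, 0, 3.5], "hand": 2.5},
  {"delta_rot": [0, 0, 0], "delta_pos": [0, 0, 3.5], "hand": 2.5},
  {"delta_rot": [0, 0, -1.95], "delta_pos": [-0.6, 3.3, 0], "hand": 2.5},
  {"delta_rot": [0, 0, -1.95], "delta_pos": [-0.6, 3.3, 0], "hand": 2.5},
  {"delta_rot": [0, 0, -1.95], "delta_pos": [-0.6, 3.3, 0], "hand": 2.5},
  {"delta_rot": [0, 0, -1.95], "delta_pos": [-0.6, 3.3, 0], "hand": 2.5},
  {"delta_rot": [0, 0, -1.95], "delta_pos": [-0.6, 3.3, 0], "hand": 2.5},
  {"delta_rot": [0, 0, -1.95], "delta_pos": [-0.6, 3.4, 0], "hand": 2.5},
  {"delta_rot": [0, 0, -2.0], "delta_pos": [-0.45, 3.4, 0], "hand": 2.5},
], force=35)

```text
t: 98.6
eef_pos: [0.4815, 0.2278, 0.1746]
ee_rot: [3.141, -0.0, -1.694]
force: [0.8, 0.2, -0.5]
width: 0.0337
```

move_arm([
  {"delta_rot": [0, 0, 0], "delta_pos": [0, 0, 0], "hand": 2.5},
  {"delta_rot": [0, 0, 0], "delta_pos": [0, 0, -2.3], "hand": 2.5},
  {"delta_rot": [0, 0, 0], "delta_pos": [0, 0, -2.3], "hand": 2.5},
  {"delta_rot": [0, 0, 0], "delta_pos": [0, 0, -2.3], "hand": 2.5},
  {"delta_rot": [0, 0, 0], "delta_pos": [0, 0, -2.3], "hand": 2.5},
  {"delta_rot": [0, 0, 0], "delta_pos": [0, 0, 0], "hand": 2.5},
  {"delta_rot": [0, 0, 0], "delta_pos": [0, 0, 0], "hand": 2.5},
  {"delta_rot": [0, 0, 0], "delta_pos": [0, 0, 0], "hand": 2.5},
  {"delta_rot": [0, 0, 0], "delta_pos": [0, 0, 0], "hand": 2.5},
  {"delta_rot": [0, 0, 0], "delta_pos": [0, 0, 0], "hand": 2.5},
], force=35)

```text
t: 99.6
eef_pos: [0.4828, 0.2271, 0.0836]
ee_rot: [-3.141, 0.001, -1.692]
force: [-0.1, 0.1, -1.6]
width: 0.0337
```

Run:
```python
from h import *
s=get_state(); print(s['eef_pos'],np.degrees(s['ee_rot']),s['t'],s['force'],s['width'])
snap('wrist','w40')
```

```text
[0.48284782 0.2271409  0.08355163] [-1.79939066e+02  7.59357430e-02 -9.69560874e+01] 99.6 [-0.0858106   0.08480246 -1.6167737 ] 0.03373971703209052
```

View pics/w40.png

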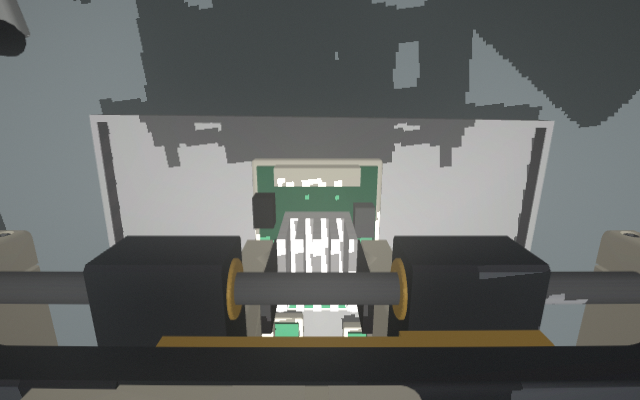

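Run:
```python
from h import *
_,c=load('w40')
f=lambda uv,z:(ray(uv,c,z)[:,:2]*1000).round(1).tolist()
print('wall',f([(320,122)],.014),'board -y',f([(320,160)],.044),'board +y',f([(320,309)],.044),'neighbours',f([(288,313),(352,318)],.012))
```

```text
wall [[471.4, 165.6]] board -y [[473.6, 182.7]] board +y [[483.8, 267.4]] neighbours [[507.9, 288.2], [465.3, 297.3]]
```

About 17 mm of clearance on both sides. Lower and release.

move_arm([
  {"delta_rot": [0, 0, 0], "delta_pos": [0, 0, -1.2], "hand": 2.5},
  {"delta_rot": [0, 0, 0], "delta_pos": [0, 0, -1.1], "hand": 2.5},
  {"delta_rot": [0, 0, 0], "delta_pos": [0, 0, -0.5], "hand": 2.5},
  {"delta_rot": [0, 0, 0], "delta_pos": [0, 0, -0.15], "hand": 2.5},
  {"delta_rot": [0, 0, 0], "delta_pos": [0, 0, 0], "hand": 2.5},
  {"delta_rot": [0, 0, 0], "delta_pos": [0, 0, 0], "hand": 5.5},
  {"delta_rot": [0, 0, 0], "delta_pos": [0, 0, 0], "hand": 5.5},
  {"delta_rot": [0, 0, 0], "delta_pos": [0, 0, 0], "hand": 5.5},
  {"delta_rot": [0, 0, 0], "delta_pos": [0, 0, 0], "hand": 5.5},
  {"delta_rot": [0, 0, 0], "delta_pos": [0, 0, 3], "hand": 5.5},
], force=35)

```text
t: 100.65
eef_pos: [0.4805, 0.2251, 0.0797]
ee_rot: [3.136, -0.006, -1.693]
force: [-0.0, 0.4, -0.2]
width: 0.0547
```

move_arm([
  {"delta_rot": [0, 0, 0], "delta_pos": [0, 0, 4], "hand": 5.5},
  {"delta_rot": [0, 0, 0], "delta_pos": [0, 0, 4.5], "hand": 5.5},
  {"delta_rot": [0, 0, 0], "delta_pos": [0, 0, 4.5], "hand": 5.5},
  {"delta_rot": [0, 0, 0], "delta_pos": [0, 0, 4.5], "hand": 5.5},
  {"delta_rot": [0, 0, 0], "delta_pos": [0, -2, 0], "hand": 5.5},
  {"delta_rot": [0, 0, 0], "delta_pos": [0, -4, 0], "hand": 5.5},
  {"delta_rot": [0, 0, 0], "delta_pos": [0, -4, 0], "hand": 5.5},
  {"delta_rot": [0, 0, 0], "delta_pos": [0, 0, 0], "hand": 5.5},
  {"delta_rot": [0, 0, 0], "delta_pos": [0, 0, 0], "hand": 5.5},
  {"delta_rot": [0, 0, 0], "delta_pos": [0, 0, 0], "hand": 5.5},
])

```text
t: 101.65
eef_pos: [0.4826, 0.1272, 0.2579]
ee_rot: [3.142, 0.0, -1.692]
force: [0.6, 0.2, -0.3]
width: 0.0548
```

Run:
```python
from h import *
s=get_state(); print(s['eef_pos'],s['t'],s['force'],s['width'])
snap('wrist','w41'); snap('scene','s41'); snap('side','d41')
im=cv2.imread('pics/s41.png'); cv2.imwrite('pics/s41z.png',cv2.resize(im[130:330,200:540],None,fx=2.3,fy=2.3,interpolation=cv2.INTER_CUBIC))
im=cv2.imread('pics/d41.png'); cv2.imwrite('pics/d41z.png',cv2.resize(im[170:380,150:380],None,fx=2.8,fy=2.8,interpolation=cv2.INTER_CUBIC))
```

```text
[0.48264542 0.12721708 0.25788956] 101.65 [ 0.58953278  0.2038127  -0.29801564] 0.054779800746995816
```

View pics/s41z.png

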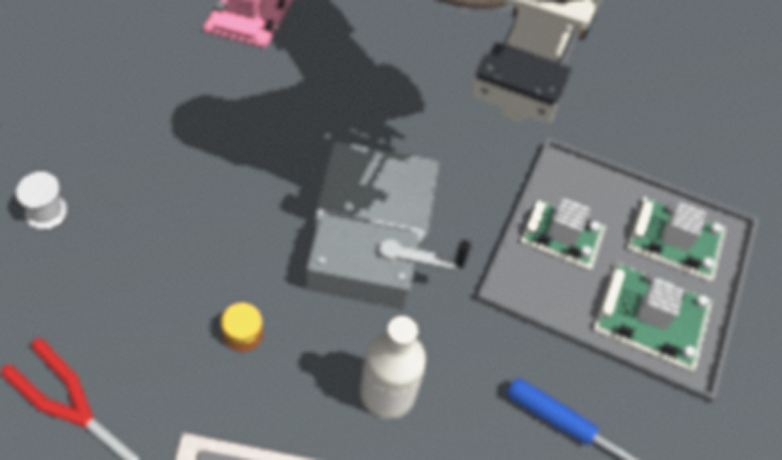

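View pics/w41.png

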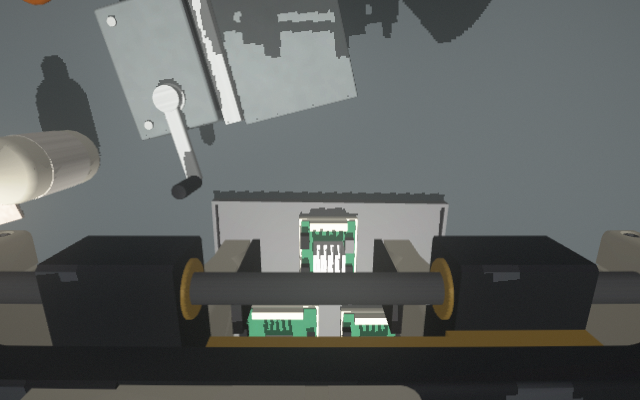

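View pics/d41z.png

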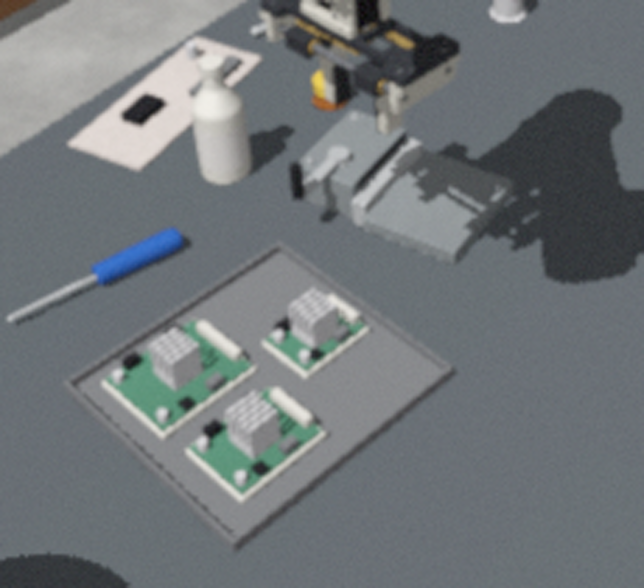

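All three boards lie flat in the tray, the lever is at rest, the bystanders are in place and the gripper is clear at z 0.26. Handing in.

Run:
```python
from station import *
print(job_done()); print(get_state()['t'])
```

```text
the job is handed in; nothing more can be done
None
the job is handed in; nothing more can be done
```

I tested all three boards in order (large, medium, small), each on its long-connector edge and then, after a quarter turn, on its terminal-block edge. I handed the job in at about 102 s of the 210 s allowed; the hand-in gives no verdict.

- **Bar contact:** each placing was pressed against the contact bar until it pushed back with about 5–10 N, and each was checked in the wrist camera. All looked square and flush.
- **Lever:** it reached its stop on all six strokes and was held there at least a second each time. After each stroke I carried it back to rest in the grip and then let go.
- **Final views (scene, side, wrist):** the boards lie flat in the tray, clear of each other and the walls. The lever is at rest, nothing is held, and the bottle, flux pot, spool and screwdriver look undisturbed.

Checks that were off or disagreed:
- The small board's first placing was about 2 mm off centre along the bar. I left it, as that is within the camera calibration.
- On the very first lever hold the force sagged to about 7 N. I pushed slightly more and held another second; the lever did not move further, so it was already at its stop.
- One automatic reading of the small board on its terminal edge gave 9.2° instead of about 6.7°. A bright patch had got into the colour mask; the picture showed the board parallel to the bar, and a later reading gave 6.9°.
- The small board had moved a few centimetres from its starting place during the run, so I measured it again before picking it up.

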